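# Meter bearing balls out of a bowl with a sorting card

### The job

Put the bowl of steel balls on the pegs of the tilting stand, its open mouth towards the treadle. Hold the sorting card upright across the mouth so that only a narrow gap stays open at the white receiver's end, and press the treadle right down with the card to tip the bowl fully, until every ball has run through the gap into the receiver. Let the deck come back level, stand the card back on its small mat and put the empty bowl back on its own mat, leaving the other things alone.

Things in the scene. Friction and masses are not known exactly. Their poses are not given: they have to be found in the camera images.
- stand: Lengths in mm. Fixed grey tilting stand, base plate 100x150x10, two 85 high posts carrying a hinged deck. Origin: centre of its underside, below the seat. -x: side to which the seated bowl's mouth faces (about world -y); -y: side of the receiver; z up. Deck axis through (-8, 0, 72) along (0.242, -0.970, 0). Posts at (-26, 71) and (10, -71).
- deck (a joint): Tilt of the deck and the bowl on it, rad: 0 level (stop), 0.42 fully tipped (stop) to the stand's -x and a little to its -y. A spring brings it back level. Pressing the treadle down about 19 mm tips it fully and takes 4 to 9 N.
- seat (a point): Centre of the aluminium deck's top, 55 above the table when level; axes of the deck. The seated bowl's origin and axes coincide with it. Two pegs stand on the deck at x = -22 and x = +34, y = 0: 11 diameter, 9 high, upper 5 tapered. They fit the bowl one way round only, mouth to -x.
- treadle (a point): Crest of the treadle, a steel rod of 10 diameter along x on an arm of the deck; press the card here. In the stand frame (-57, 16, 66) level, about (-51, 17, 48) fully tipped; the rod reaches from x = -48 to -91. The seated bowl's lip is at x = -50 level and -47 fully tipped.
- bowl: Loose aluminium bowl, 0.35 kg: rounded back (+x), straight sides, open front (-x). 104 (x) x 108 (y, 116 over the bail), walls 4 thick to z = 44. Origin: underside centre. Two 15.5 square holes in the underside, at x = -22 and +34, y = 0, 10 deep. Floor flat at z = 14 for x > -10, from there rising 8 deg to the lip, so that the balls stay in while it is level.
- bail (a point): Grip of the bowl: middle of a fixed steel bar that bridges it along the bowl's y, 85 above the bowl's origin. Bar 12 thick (x), 14 high, free length 100. Fingers close along the bowl's x. Axes of the bowl.
- lip (a point): Middle of the edge of the bowl's open mouth, bowl frame (-50, 0, 20); mouth 100 wide along y between the walls. Tipped by the deck, balls run forward and up to 25 towards -y until they reach the mouth, anywhere along it, then run along whatever stops them to its -y end.
- card: Loose sorting card, 0.2 kg: L-shaped plate standing on its foot. Origin: underside, below the blade. Blade along y: 80 wide, 5 thick (x -2.5..2.5), 60 high; foot 4 thick, x -29.5..2.5. Upright, +x face 2 to 4 before the mouth, centred on the treadle rod and pressed on it, it leaves 26 open at the mouth's -y end. Jammed balls come free when the card is eased up and pressed again.
- rib (a point): Grip of the card: middle of the grey rib along its top, 57 above the card's origin. Rib 10 thick (x), 60 long (y), 30 high. Fingers close along the card's x. Axes of the card.
- receiver: Fixed white open tray on a grey foot, in front of the -y end of the mouth. Origin: underside centre, axes about those of the stand. Outside 76 (x) x 72 (y), walls 4, inner floor z = 17, rim z = 44.
- bowl_mat: Thin black mat, 125 x 125 x 3, fixed; origin at the centre of its underside. The bowl starts on it and goes back on its middle.
- card_mat: Thin black mat, 90 (x) x 130 (y) x 3, fixed; origin at the centre of its underside. The card starts on it and goes back to stand on its middle (blade along the mat's long side).
- bubble_level: Bystander: round bubble level, 30 diameter, 9 high; origin underside centre. Leave it alone.
- spare_objective: Bystander: microscope objective standing upright, 33 diameter, 57 high; origin underside centre.
- ipa_bottle: Bystander: brown dropper bottle, 39 diameter, 108 high; origin underside centre.
- cal_box: Bystander: flat blue box 50x50x13; origin underside centre.
- ball_0: Loose polished steel ball, 14 diameter, 11 g, rolls freely; origin at its centre. Starts in the bowl; 4 to 8 of them are present.
- ball_1: Loose polished steel ball, 14 diameter, 11 g, rolls freely; origin at its centre. Starts in the bowl; 4 to 8 of them are present.
- ball_2: Loose polished steel ball, 14 diameter, 11 g, rolls freely; origin at its centre. Starts in the bowl; 4 to 8 of them are present.
- ball_3: Loose polished steel ball, 14 diameter, 11 g, rolls freely; origin at its centre. Starts in the bowl; 4 to 8 of them are present.
- ball_4: Loose polished steel ball, 14 diameter, 11 g, rolls freely; origin at its centre. Starts in the bowl; 4 to 8 of them are present.
- ball_5: Loose polished steel ball, 14 diameter, 11 g, rolls freely; origin at its centre. Starts in the bowl; 4 to 8 of them are present.
- ball_6: Loose polished steel ball, 14 diameter, 11 g, rolls freely; origin at its centre. Starts in the bowl; 4 to 8 of them are present.
- ball_7: Loose polished steel ball, 14 diameter, 11 g, rolls freely; origin at its centre. Starts in the bowl; 4 to 8 of them are present.

How it is judged:
On the way, in this order (a step that is already met when the one before it is completed fails the run):
1. the bowl, with all its balls, is seated on the pegs of the level deck and let go (horizontal distance between bowl and seat below 0.005 m and z of bowl in the frame of seat between -0.003 and 0.003 m and angle between the x axis of bowl and the x axis of seat, either way round below 0.12 rad and value of joint deck below 0.06 rad and contact force between the fingers and bowl below 0.2 N and x of ball_0 in the frame of bowl between -0.055 and 0.055 m and y of ball_0 in the frame of bowl between -0.055 and 0.055 m and z of ball_0 in the frame of bowl between 0.01 and 0.05 m and x of ball_1 in the frame of bowl between -0.055 and 0.055 m and y of ball_1 in the frame of bowl between -0.055 and 0.055 m and z of ball_1 in the frame of bowl between 0.01 and 0.05 m and x of ball_2 in the frame of bowl between -0.055 and 0.055 m and y of ball_2 in the frame of bowl between -0.055 and 0.055 m and z of ball_2 in the frame of bowl between 0.01 and 0.05 m and x of ball_3 in the frame of bowl between -0.055 and 0.055 m and y of ball_3 in the frame of bowl between -0.055 and 0.055 m and z of ball_3 in the frame of bowl between 0.01 and 0.05 m and x of ball_4 in the frame of bowl between -0.055 and 0.055 m and y of ball_4 in the frame of bowl between -0.055 and 0.055 m and z of ball_4 in the frame of bowl between 0.01 and 0.05 m and x of ball_5 in the frame of bowl between -0.055 and 0.055 m and y of ball_5 in the frame of bowl between -0.055 and 0.055 m and z of ball_5 in the frame of bowl between 0.01 and 0.05 m and x of ball_6 in the frame of bowl between -0.055 and 0.055 m and y of ball_6 in the frame of bowl between -0.055 and 0.055 m and z of ball_6 in the frame of bowl between 0.01 and 0.05 m and x of ball_7 in the frame of bowl between -0.055 and 0.055 m and y of ball_7 in the frame of bowl between -0.055 and 0.055 m and z of ball_7 in the frame of bowl between 0.01 and 0.05 m), for 0.3 s.
2. the card, pressed on the treadle, tips the bowl by more than 0.33 rad and stands upright across the front of the open mouth, leaving a gap only at the receiver's end (value of joint deck above 0.33 rad and contact force between card and deck above 0.3 N and x of card in the frame of stand between -0.073 and -0.048 m and y of card in the frame of stand between 0.002 and 0.03 m and angle between card's own z axis and vertical below 0.3 rad and angle between the y axis of card and the y axis of stand, either way round below 0.2 rad and horizontal distance between bowl and seat below 0.01 m), for 0.4 s.
3. every ball lies in the receiver and the deck is level again (value of joint deck below 0.08 rad and x of ball_0 in the frame of receiver between -0.038 and 0.038 m and y of ball_0 in the frame of receiver between -0.036 and 0.036 m and height (world z) of ball_0 between 0.015 and 0.045 m and x of ball_1 in the frame of receiver between -0.038 and 0.038 m and y of ball_1 in the frame of receiver between -0.036 and 0.036 m and height (world z) of ball_1 between 0.015 and 0.045 m and x of ball_2 in the frame of receiver between -0.038 and 0.038 m and y of ball_2 in the frame of receiver between -0.036 and 0.036 m and height (world z) of ball_2 between 0.015 and 0.045 m and x of ball_3 in the frame of receiver between -0.038 and 0.038 m and y of ball_3 in the frame of receiver between -0.036 and 0.036 m and height (world z) of ball_3 between 0.015 and 0.045 m and x of ball_4 in the frame of receiver between -0.038 and 0.038 m and y of ball_4 in the frame of receiver between -0.036 and 0.036 m and height (world z) of ball_4 between 0.015 and 0.045 m and x of ball_5 in the frame of receiver between -0.038 and 0.038 m and y of ball_5 in the frame of receiver between -0.036 and 0.036 m and height (world z) of ball_5 between 0.015 and 0.045 m and x of ball_6 in the frame of receiver between -0.038 and 0.038 m and y of ball_6 in the frame of receiver between -0.036 and 0.036 m and height (world z) of ball_6 between 0.015 and 0.045 m and x of ball_7 in the frame of receiver between -0.038 and 0.038 m and y of ball_7 in the frame of receiver between -0.036 and 0.036 m and height (world z) of ball_7 between 0.015 and 0.045 m), for 0.2 s.
At the end, for the whole second after the job is handed in: All balls at rest in the receiver; bowl upright on its mat, within 25 mm of the mat centre along each mat axis; card upright on its mat, within 40 mm of the centre along mat y and -30 to 40 mm along mat x; deck level (below 0.06 rad); bystanders moved less than 3 cm (x of ball_0 in the frame of receiver between -0.038 and 0.038 m and y of ball_0 in the frame of receiver between -0.036 and 0.036 m and height (world z) of ball_0 between 0.015 and 0.045 m and x of ball_1 in the frame of receiver between -0.038 and 0.038 m and y of ball_1 in the frame of receiver between -0.036 and 0.036 m and height (world z) of ball_1 between 0.015 and 0.045 m and x of ball_2 in the frame of receiver between -0.038 and 0.038 m and y of ball_2 in the frame of receiver between -0.036 and 0.036 m and height (world z) of ball_2 between 0.015 and 0.045 m and x of ball_3 in the frame of receiver between -0.038 and 0.038 m and y of ball_3 in the frame of receiver between -0.036 and 0.036 m and height (world z) of ball_3 between 0.015 and 0.045 m and x of ball_4 in the frame of receiver between -0.038 and 0.038 m and y of ball_4 in the frame of receiver between -0.036 and 0.036 m and height (world z) of ball_4 between 0.015 and 0.045 m and x of ball_5 in the frame of receiver between -0.038 and 0.038 m and y of ball_5 in the frame of receiver between -0.036 and 0.036 m and height (world z) of ball_5 between 0.015 and 0.045 m and x of ball_6 in the frame of receiver between -0.038 and 0.038 m and y of ball_6 in the frame of receiver between -0.036 and 0.036 m and height (world z) of ball_6 between 0.015 and 0.045 m and x of ball_7 in the frame of receiver between -0.038 and 0.038 m and y of ball_7 in the frame of receiver between -0.036 and 0.036 m and height (world z) of ball_7 between 0.015 and 0.045 m and x of bowl in the frame of bowl_mat between -0.025 and 0.025 m and y of bowl in the frame of bowl_mat between -0.025 and 0.025 m and angle between bowl's own z axis and vertical below 0.06 rad and height (world z) of each of bowl, card below 0.008 m and x of card in the frame of card_mat between -0.03 and 0.04 m and y of card in the frame of card_mat between -0.04 and 0.04 m and angle between card's own z axis and vertical below 0.08 rad and value of joint deck below 0.06 rad and linear speed of each of bowl, card below 0.02 m/s and linear speed of each of ball_0, ball_1, ball_2, ball_3, ball_4, ball_5, ball_6, ball_7 below 0.05 m/s); the robot touches nothing.
It fails at once if the bubble level is pushed aside by more than 3 cm (distance of bubble_level from where it was at the start of the episode above 0.03 m).
It fails at once if the spare objective is pushed aside by more than 3 cm (distance of spare_objective from where it was at the start of the episode above 0.03 m).
It fails at once if the ipa bottle is pushed aside by more than 3 cm (distance of ipa_bottle from where it was at the start of the episode above 0.03 m).
It fails at once if the cal box is pushed aside by more than 3 cm (distance of cal_box from where it was at the start of the episode above 0.03 m).
Of ball_0, ball_1, ball_2, ball_3, ball_4, ball_5, ball_6, ball_7 only 4 to 8 are there at a start; the rules pass over those that are not, and their reading is None.
At some moment in a run one of card may be knocked a few centimetres aside while the robot is not near it.
Once in a run the grip may slacken for a moment while it holds something.
It also fails if it takes over 200 s, if anything falls off the work surface, if the arm or the gripper's body presses on something with over 40 N, if the wrist force passes 120 N, or if a joint passes its speed limit or range.

### The arm

A 6-joint arm with a two-finger parallel gripper is mounted at the origin on a cart in front of the work surface, level with it; the furniture and walls round the work are solid. World frame = base frame: x ahead of the robot, y to its left, z up, the work surface at z = 0. Lengths are in m, angles in rad, forces in N, time in s.
With the tool pointing down it reaches from about 0.325 to 0.85 m from the base axis. Payload 4.4 kg.
Tool frame: the origin (TCP) lies at the very end of the fingers, on their centre line; the grasp point (between the pads) lies 19 mm behind it (manip.hold_point_z is the distance from the TCP to the grasp point, in m); z points along the fingers, y is the direction in which the jaws open and shut (so a half turn about z gives the same grasp; the last joint's range is limited). The gripper opens to 94 mm and grips with 3 to 60 N. Pads are 16 mm wide; open, the fingers measure 119 mm over their backs; the gripper's body (75 mm by 177 mm) begins 78 mm behind the grasp point.
Start: joints at [1.075, 0.207, 1.542, -0, 1.393, -0.15], TCP at [0.195, 0.541, 0.205] pointing down, gripper open.
Joint ranges: [-2.73, 2.73], [-0.86, 2.22], [0.23, 2.46], [-1.11, 4.25], [0.08, 2.63], [-2.82, 2.82]. Speed limits (rad/s): [2.79, 2.79, 3.14, 3.14, 3.14, 3.14].

### API

Orientations are given as a rotation vector (axis times angle).
In Python, from bench import manip gives the robot as it stands.
- The arm moves only by the tool jog_arm, never from a script. Its argument "commands" is a list of rows, each an object with "dr": the turn, a rotation vector about the world's x, y, z in degrees, a list of three; "xyz": the shift along the world's x, y, z in cm, a list of three; "grip": the closure in counts, from 0 (fully open) to 255 (shut). In form: [{"dr": [ax, ay, az], "xyz": [dx, dy, dz], "grip": grip}, ...]. A call has 1 to 5 rows; each row is the pose to reach, as a shift and turn from the pose commanded when the call began; what a row does not reach only later rows make up. A row lasts 1/12 s, in which the tool goes at most 41.7 mm and 7.16 degrees, less where a joint would pass 70% of its speed; a pose out of reach is approached as far as the arm can. A call with a gripper value outside its range is refused whole. The fingers move at their own pace and stop on an object; "force" is the grip in N (left out, the last holds). Time passes only in rows, so rows that repeat a pose let the fingers close. It gives the time, the measured TCP pose, the force and the opening at its end, in the units of the state.
- manip.state(): the state, without advancing time (a new reading comes with each control period).
- manip.read_camera(name): name is "scene" or "top" or "wrist"; returns the picture (480x640x3 uint8, red, green, blue); there is no depth.
- manip.camera_params(name): a dict with "fx", "fy", "cx", "cy" (pixels), "R" (3x3) and "t" (3): a world point X has camera coordinates R X + t. Camera axes: x right, y down, z forward; pixel columns grow to the right and rows downward; lengths in m; the calibration is good to about 2 mm. The wrist camera is an equidistant fisheye: a pixel r from the principal point sees the ray r / f radians off the axis. A picture is of the moment at which its call begins: read the wrist's pose just before it. camera_params takes no time and is no camera call; for the wrist camera it gives the pose at the moment of the call.
- manip.hand_in(): hands the job in, once; it reports no verdict.
The state is a dict: "time_s": time; "joint_pos": joint angles; "joint_vel": joint speeds; "joint_torque": joint torques, N m; "ee_pos": TCP position; "eef_rot": TCP orientation; "force": force on the tool from outside, world axes, zero at the start; "moment": the same for the moment, N m; "grip_width": opening from 0.0 (shut) to 1.0 (fully open).
Only numpy, scipy, OpenCV 4.12 (cv2) and the standard library are available. Lean on these libraries where they do the work, as an engineer would, in place of code of your own. Each camera call takes 0.05 s, during which the arm holds its last target.

## Working session

There is one attempt and no reset: what is moved stays moved. The work goes in short steps, Python scripts to look and compute and a tool call to move; the robot and the scene stay as the last step left them, time stands still between calls to the robot, and variables do not carry over. Pictures are saved under pics/ and viewed, and the job is handed in when it is done.

Besides the shell and the picture viewer there is one more tool, called after ">>>" in YAML: its name, and indented under it one key for each argument. jog_arm: Moves the arm, as the interface text tells. Its arguments: {"type":"object","properties":{"commands":{"type":"array","items":{"type":"object","properties":{"dr":{"type":"array","items":{"type":"number"}},"xyz":{"type":"array","items":{"type":"number"}},"grip":{"type":"number"}}}},"force":{"type":"number"}},"required":["commands"]}

```bash
ls; mkdir -p pics; python3 - <<'E'
from bench import manip
import cv2
print(manip.state(), manip.hold_point_z)
for n in ["scene","top","wrist"]:
    p=manip.camera_params(n); print(n,p)
    im=manip.read_camera(n); cv2.imwrite(f"pics/{n}0.png",im[:,:,::-1])
E
```

```text
pics
{'time_s': 0.0, 'joint_pos': array([ 1.07451938e+00,  2.07434030e-01,  1.54294264e+00, -1.46683552e-05,
        1.39348195e+00, -1.50502580e-01]), 'joint_vel': array([ 0.00159109,  0.00065874,  0.00168502,  0.00014521, -0.00055862,
       -0.00036162]), 'joint_torque': array([-8.43760722e-05, -3.70883667e+01, -2.81410807e+01,  6.96721952e-02,
        3.63575562e-02, -1.70089129e-04]), 'ee_pos': array([0.194512  , 0.54024728, 0.20428821]), 'eef_rot': array([-0.54031355, -3.09406146,  0.00338132]), 'force': array([-1.07753526,  0.09552331,  0.22738295]), 'moment': array([ 0.01215449,  0.01897773, -0.03007453]), 'grip_width': 0.998506110508707} 0.0188
scene {'fx': 484.08859162731267, 'fy': 484.08859162731267, 'cx': 320.63060636449376, 'cy': 239.75425367011374, 'R': array([[ 0.74376216, -0.6682938 ,  0.01418648],
       [-0.50698927, -0.57781936, -0.63959883],
       [ 0.43563715,  0.46851701, -0.76857796]]), 't': array([-0.36506885,  0.23334081,  1.22875906])}
top {'fx': 458.1040276358219, 'fy': 458.1040276358219, 'cx': 320.29138912921275, 'cy': 239.617820463402, 'R': array([[ 0.01103568, -0.99985615, -0.0128802 ],
       [-0.98874713, -0.00898944, -0.14932615],
       [ 0.14918888,  0.01438318, -0.9887041 ]]), 't': array([-0.09197966,  0.4239956 ,  1.17234456])}
wrist {'fx': 371.64829954431775, 'fy': 371.64829954431775, 'cx': 315.99536811775863, 'cy': 243.24483455036184, 'R': array([[ 0.33817505,  0.941079  , -0.00281932],
       [ 0.91377541, -0.32764416,  0.24013291],
       [ 0.22506031, -0.08378319, -0.97073592]]), 't': array([-0.57447545, -0.0251681 ,  0.38982826])}
```

View pics/scene0.png

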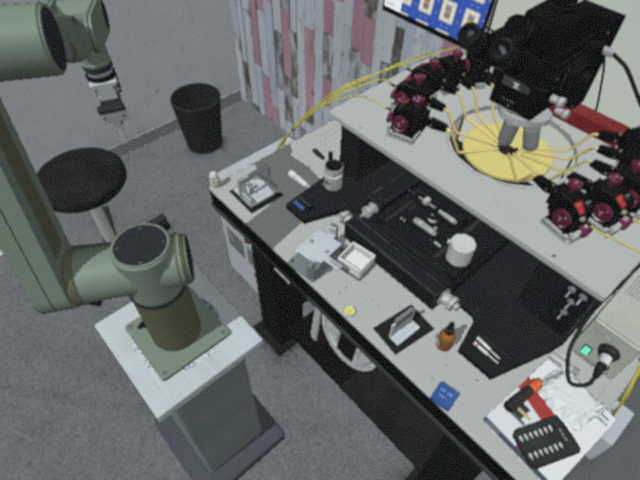

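View pics/top0.png

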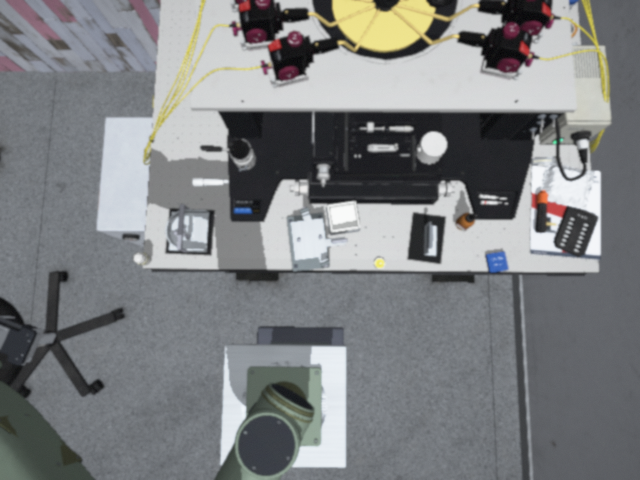

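View pics/wrist0.png

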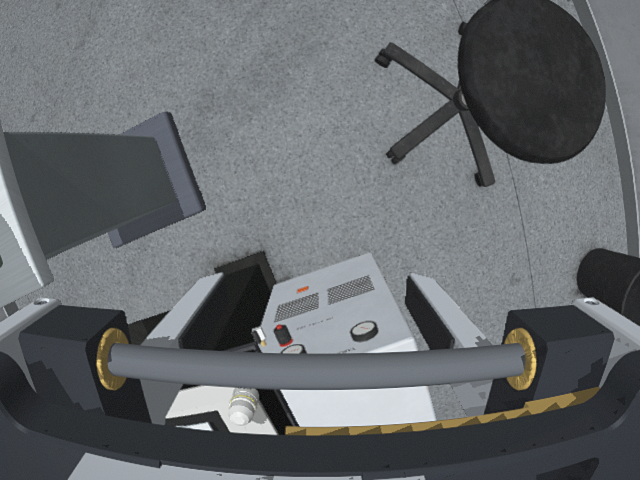

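```bash
cat > h.py <<'E'
from bench import manip
import numpy as np, cv2
from scipy.spatial.transform import Rotation as Ro
def ray(name,u,v,p=None):
    p=p or manip.camera_params(name)
    x=np.array([(u-p['cx'])/p['fx'],(v-p['cy'])/p['fy']])
    if name=='wrist':
        r=np.linalg.norm(x); d=np.array([*(x/max(r,1e-9)*np.sin(r)),np.cos(r)])
    else: d=np.array([*x,1.])
    R=np.array(p['R']);t=np.array(p['t'])
    return -R.T@t, R.T@d/np.linalg.norm(d)
def onp(name,u,v,z,p=None):
    c,d=ray(name,u,v,p); return c+d*(z-c[2])/d[2]
def proj(name,X,p=None):
    p=p or manip.camera_params(name)
    c=np.array(p['R'])@np.asarray(X,float)+np.array(p['t'])
    if name=='wrist':
        th=np.arctan2(np.hypot(c[0],c[1]),c[2]);f=c[:2]/np.hypot(c[0],c[1])*th
    else: f=c[:2]/c[2]
    return np.array([p['cx']+p['fx']*f[0],p['cy']+p['fy']*f[1]])
def shot(name,fn,crop=None,s=1):
    p=manip.camera_params(name); im=manip.read_camera(name)[:,:,::-1].copy()
    cv2.imwrite(f'pics/{fn}_raw.png',im); np.save(f'pics/{fn}_p.npy',p,allow_pickle=True)
    if crop: im=im[crop[1]:crop[3],crop[0]:crop[2]]
    if s!=1: im=cv2.resize(im,None,fx=s,fy=s,interpolation=cv2.INTER_CUBIC)
    cv2.imwrite(f'pics/{fn}.png',im); return im,p
def load(fn): return cv2.imread(f'pics/{fn}_raw.png'),np.load(f'pics/{fn}_p.npy',allow_pickle=True).item()
def st():
    s=manip.state(); R=Ro.from_rotvec(s['eef_rot']).as_matrix()
    print('t',round(s['time_s'],2),'tcp',np.round(s['ee_pos'],4),'z',np.round(R[:,2],3),'y',np.round(R[:,1],3),'F',np.round(s['force'],1),'g',round(s['grip_width'],3),'j',np.round(s['joint_pos'],2))
E
python3 - <<'E'
from h import *
for k,(u,v,z) in dict(bowl=(188,230,.04),bar=(188,230,.085),card=(430,235,.057),stand=(310,240,.05),rec=(342,218,.044),bottle=(465,218,.05),bub=(379,263,.009),cal=(497,261,.013),obj=(140,258,.05)).items(): print(k,onp('top',u,v,z))
im=cv2.imread('pics/top0.png')[180:280,130:530]
cv2.imwrite('pics/topc.png',cv2.resize(im,None,fx=2,fy=2,interpolation=cv2.INTER_CUBIC))
im=cv2.imread('pics/top0.png')
cv2.imwrite('pics/topc1.png',cv2.resize(im[190:280,130:260],None,fx=6,fy=6,interpolation=cv2.INTER_CUBIC))
cv2.imwrite('pics/topc2.png',cv2.resize(im[190:280,270:400],None,fx=6,fy=6,interpolation=cv2.INTER_CUBIC))
cv2.imwrite('pics/topc3.png',cv2.resize(im[190:280,380:510],None,fx=6,fy=6,interpolation=cv2.INTER_CUBIC))
print(proj('wrist',[.2,.54,.2]), manip.camera_params('wrist'))
st()
E
```

```text
bowl [0.44596289 0.25988601 0.04      ]
bar [0.43831994 0.24598472 0.085     ]
card [ 0.43555791 -0.36951072  0.057     ]
stand [ 0.42082807 -0.06137142  0.05      ]
rec [ 0.48068543 -0.14405606  0.044     ]
bottle [ 0.48218514 -0.46270177  0.05      ]
bub [ 0.36697318 -0.24375004  0.009     ]
cal [ 0.37489338 -0.55385219  0.013     ]
obj [0.36980887 0.37729278 0.05      ]
[317.264098   297.27509267] {'fx': 371.64829954431775, 'fy': 371.64829954431775, 'cx': 315.99536811775863, 'cy': 243.24483455036184, 'R': array([[ 0.33817598,  0.94107947, -0.00253839],
       [ 0.91374322, -0.3277049 ,  0.2401725 ],
       [ 0.22518956, -0.08354001, -0.97072691]]), 't': array([-0.574638  , -0.02518614,  0.38980441])}
t 0.15 tcp [0.1946 0.5404 0.2046] z [-0.001 -0.002 -1.   ] y [ 0.339  0.941 -0.002] F [0.2 0.4 0.2] g 1.002 j [ 1.07  0.21  1.54 -0.    1.39 -0.15]
```

View pics/topc1.png

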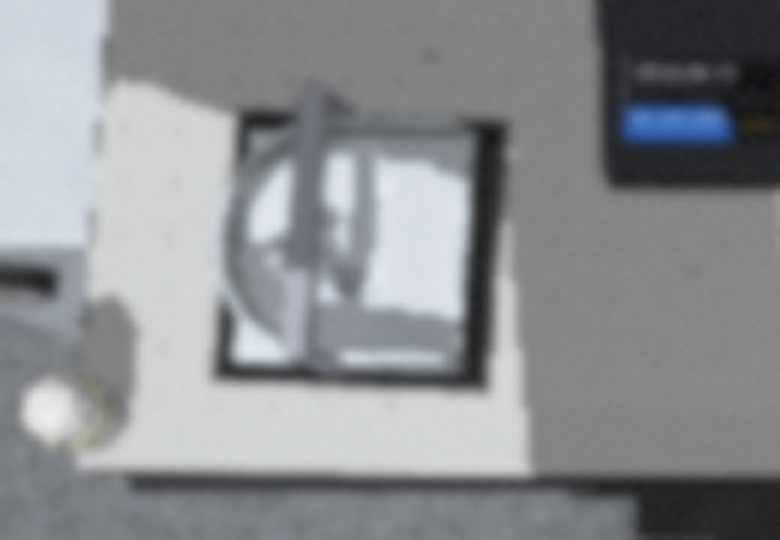

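View pics/topc2.png

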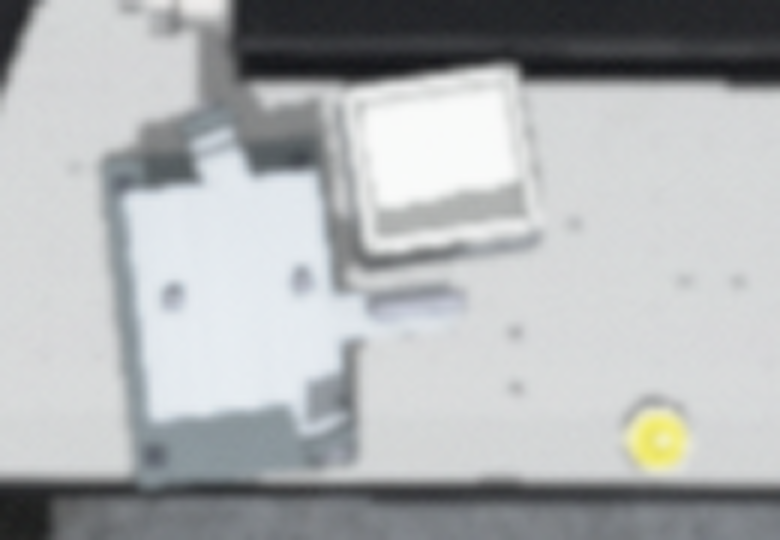

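View pics/topc3.png

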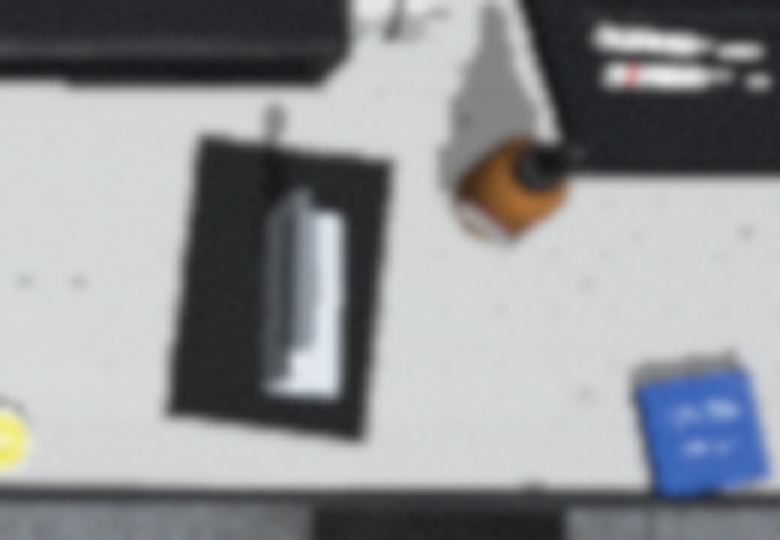

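```bash
python3 - <<'E'
from h import *
p=manip.camera_params('wrist');R=p['R'];t=p['t'];C=-R.T@t
s=manip.state();T=Ro.from_rotvec(s['eef_rot']).as_matrix()
print('cam in tool',T.T@(C-s['ee_pos']),'axis in tool',T.T@R[2], 'x right in tool',T.T@R[0])
f=lambda c,u,v,o:np.array([u/6+o[0],v/6+o[1]])
o1=(130,190);o2=(270,190);o3=(380,190)
def w(u,v,o,z): return onp('top',u/6+o[0],v/6+o[1],z)
q=[w(*c,o1,.003) for c in [(240,115),(508,125),(487,385),(217,378)]]
print('bowl mat',np.round(q,3),np.mean(q,0)); 
b=[w(312,95,o1,.092),w(300,365,o1,.092)];print('bail ends',b, np.mean(b,0))
a=w(173,293,o2,.064);c=w(303,278,o2,.064);print('pegs',a,c,np.linalg.norm(a-c),np.degrees(np.arctan2(*(a-c)[1::-1])), 'seat',c+(a-c)*22/56)
q=[w(*c,o2,.044) for c in [(345,88),(518,68),(540,238),(370,252)]];print('rec',np.round(q,3),np.mean(q,0))
q=[w(*c,o3,.003) for c in [(203,135),(392,160),(362,440),(168,412)]];print('cmat',np.round(q,3),np.mean(q,0),np.degrees(np.arctan2(*(q[0]-q[1])[1::-1])))
q=[w(*c,o3,.06) for c in [(300,195),(280,390)]];print('card',np.round(q,3))
E
```

```text
cam in tool [ 0.06959605  0.00085681 -0.17840345] axis in tool [-2.40421225e-01 -5.89584495e-04  9.70668474e-01] x right in tool [8.07332874e-04 9.99999348e-01 8.07365326e-04]
bowl mat [[0.509 0.324 0.003]
 [0.506 0.201 0.003]
 [0.387 0.205 0.003]
 [0.389 0.327 0.003]] [0.44781979 0.26429683 0.003     ]
bail ends [array([0.49903337, 0.2624403 , 0.092     ]), array([0.38426519, 0.26098624, 0.092     ])] [0.44164928 0.26171327 0.092     ]
pegs [ 0.42148698 -0.03328456  0.064     ] [ 0.42845765 -0.088622    0.064     ] 0.05577475263892738 97.17954688499452 seat [ 0.42571917 -0.06688229  0.064     ]
rec [[ 0.516 -0.106  0.044]
 [ 0.526 -0.182  0.044]
 [ 0.45  -0.191  0.044]
 [ 0.443 -0.117  0.044]] [ 0.48378837 -0.14892645  0.044     ]
cmat [[ 0.506 -0.34   0.003]
 [ 0.495 -0.424  0.003]
 [ 0.368 -0.407  0.003]
 [ 0.38  -0.322  0.003]] [ 0.43720036 -0.37324856  0.003     ] 82.74005064706958
card [[ 0.468 -0.37   0.06 ]
 [ 0.383 -0.359  0.06 ]]
```

>>> jog_arm:
  commands:
    - {"dr": [0,0,6],"xyz": [2,-2,3]}
    - {"dr": [0,0,12],"xyz": [4,-5,5]}
    - {"dr": [0,0,18],"xyz": [6,-8,6]}
    - {"dr": [0,0,20],"xyz": [8,-11,7]}
    - {"dr": [0,0,20],"xyz": [10,-14,8]}

```text
invalid input
```

>>> jog_arm:
  commands:
    - {"dr": [0,0,6],"xyz": [2,-2,3],"grip": 0}
    - {"dr": [0,0,12],"xyz": [4,-5,5],"grip": 0}
    - {"dr": [0,0,18],"xyz": [6,-8,6],"grip": 0}
    - {"dr": [0,0,20],"xyz": [8,-11,7],"grip": 0}
    - {"dr": [0,0,20],"xyz": [10,-14,8],"grip": 0}

```text
time_s: 0.57
ee_pos: [0.2953, 0.3995, 0.2859]
eef_rot: [-0.008, 3.141, -0.0]
force: [1.3, -0.3, 0.4]
grip_width: 1.0
```

>>> jog_arm:
  commands:
    - {"dr": [0,0,0],"xyz": [3,-3,0],"grip": 0}
    - {"dr": [0,0,0],"xyz": [6,-6,0],"grip": 0}
    - {"dr": [0,0,0],"xyz": [9,-9,-1],"grip": 0}
    - {"dr": [0,0,0],"xyz": [11,-12,-3],"grip": 0}
    - {"dr": [0,0,0],"xyz": [12,-14,-5],"grip": 0}

```text
time_s: 0.98
ee_pos: [0.4178, 0.2588, 0.236]
eef_rot: [-0.002, 3.138, 0.001]
force: [0.2, -0.2, -0.4]
grip_width: 0.999
```

```bash
python3 - <<'E'
from h import *
st(); shot('wrist','w1'); st()
E
```

```text
t 0.98 tcp [0.4178 0.2588 0.236 ] z [ 0.004  0.    -1.   ] y [-0.001  1.     0.   ] F [ 0.2 -0.2 -0.4] g 0.999 j [ 0.38 -0.    1.7  -0.    1.43 -1.19]
t 1.03 tcp [0.4156 0.2545 0.2301] z [-0.005 -0.006 -1.   ] y [ 0.002  1.    -0.006] F [ 0.1 -2.3 -2.8] g 0.999 j [ 0.37  0.    1.71 -0.    1.43 -1.19]
```

View pics/w1.png

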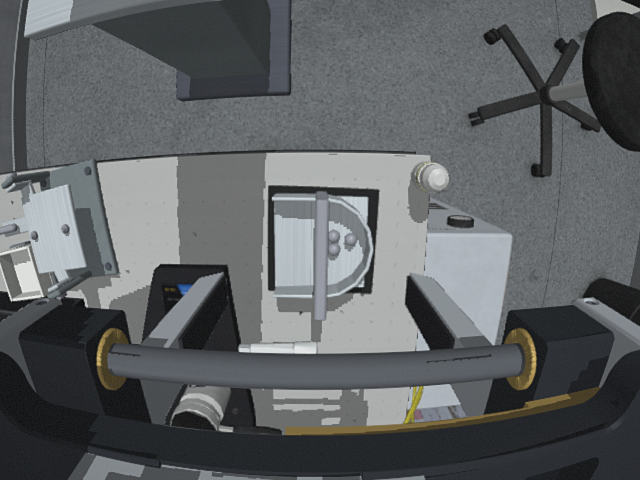

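```bash
python3 - <<'E'
from h import *
st(); shot('wrist','w2',(240,160,440,330),4); st()
E
```

```text
t 1.03 tcp [0.4156 0.2545 0.2301] z [-0.005 -0.006 -1.   ] y [ 0.002  1.    -0.006] F [ 0.1 -2.3 -2.8] g 0.999 j [ 0.37  0.    1.71 -0.    1.43 -1.19]
t 1.08 tcp [0.4139 0.2569 0.2313] z [-0.007 -0.004 -1.   ] y [ 0.002  1.    -0.004] F [-0.5  0.  -0.1] g 1.001 j [ 0.38  0.    1.71 -0.    1.44 -1.19]
```

View pics/w2.png

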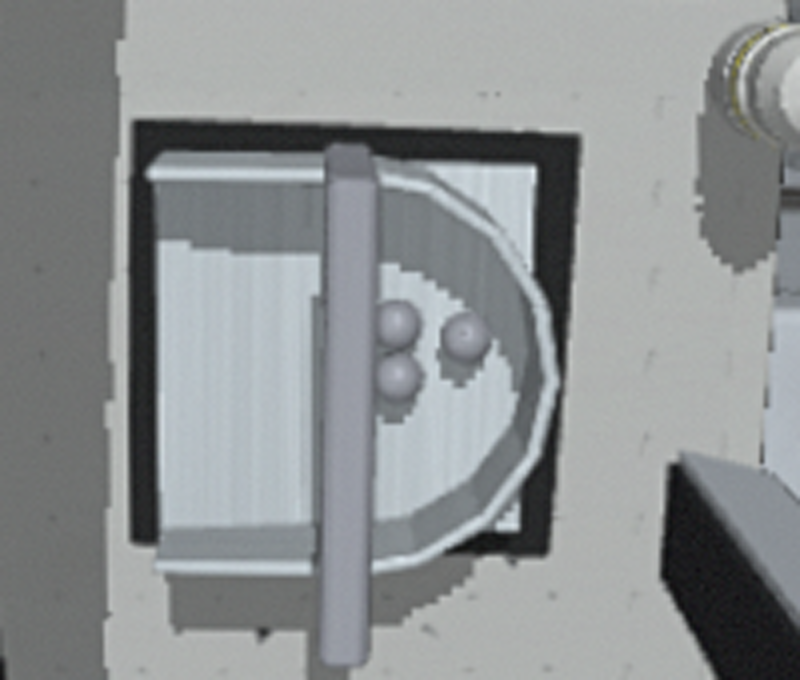

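```bash
python3 - <<'E'
from h import *
im,p=load('w2')
w=lambda u,v,z: onp('wrist',240+u/4,160+v/4,z,p)
a=w(352,180,.095);b=w(345,662,.095);print('bar',a,b,np.linalg.norm(a-b),(a+b)/2,'y-dir ang',np.degrees(np.arctan2(*(a-b)[1::-1])))
m=[w(*q,.003) for q in [(133,120),(582,135),(549,555),(131,545)]];print('mat',np.round(m,4),np.mean(m,0),np.linalg.norm(m[0]-m[1]))
print(np.degrees(np.arctan2(*(m[1]-m[0])[1::-1])),np.degrees(np.arctan2(*(m[2]-m[3])[1::-1])))
l=[w(150,178,.047),w(160,565,.047)];print('lip corners',l)
im2,p2=load('w1')
for u,v in [(88,160),(117,272),(66,229),(36,237)]: print(onp('wrist',u,v,.06,p2))
E
```

```text
bar [0.38969533 0.26456189 0.095     ] [0.50226225 0.26382641 0.095     ] 0.11256932476948145 [0.44597879 0.26419415 0.095     ] y-dir ang 179.6256508745256
mat [[0.3853 0.2067 0.003 ]
 [0.3891 0.3306 0.003 ]
 [0.5131 0.3262 0.003 ]
 [0.5098 0.2026 0.003 ]] [0.44930611 0.26651628 0.003     ] 0.1239053941674367
88.25290663051493 88.48161629862224
lip corners [array([0.39557725, 0.21608787, 0.047     ]), array([0.49776463, 0.21595527, 0.047     ])]
[0.34464263 0.01309164 0.06      ]
[0.47037808 0.03757803 0.06      ]
[ 0.4205108  -0.02838799  0.06      ]
[ 0.42968107 -0.08136583  0.06      ]
```

>>> jog_arm:
  commands:
    - {"dr": [0,0,0],"xyz": [1.5,0.4,-2],"grip": 0}
    - {"dr": [0,0,0],"xyz": [3.15,0.4,-5],"grip": 0}
    - {"dr": [0,0,0],"xyz": [3.15,0.4,-8],"grip": 0}
    - {"dr": [0,0,0],"xyz": [3.15,0.4,-10],"grip": 0}
    - {"dr": [0,0,0],"xyz": [3.15,0.4,-10],"grip": 0}

```text
time_s: 1.5
ee_pos: [0.4423, 0.2644, 0.1308]
eef_rot: [0.006, -3.132, 0.005]
force: [0.1, -0.4, 0.5]
grip_width: 1.004
```

```bash
python3 - <<'E'
from h import *
st(); im,p=shot('wrist','w3'); st()
print(proj('wrist',[.446,.264,.095],p))
E
```

```text
t 1.5 tcp [0.4423 0.2644 0.1308] z [-0.01  -0.003 -1.   ] y [-0.004  1.    -0.003] F [ 0.1 -0.4  0.5] g 1.004 j [ 0.37  0.16  1.76  0.    1.23 -1.2 ]
t 1.55 tcp [0.444  0.2651 0.1334] z [-0.005 -0.002 -1.   ] y [-0.004  1.    -0.002] F [0.9 0.2 1.1] g 1.001 j [ 0.37  0.16  1.75  0.    1.23 -1.2 ]
[314.25488489 275.60182656]
```

View pics/w3.png

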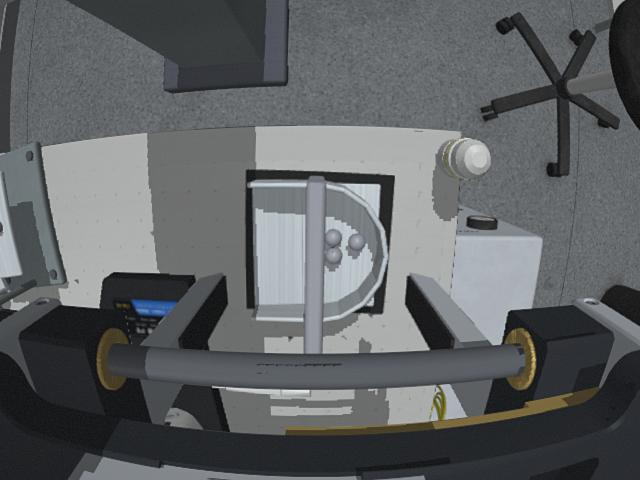

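>>> jog_arm:
  commands:
    - {"dr": [0,0,0],"xyz": [0.1,0,-2.5],"grip": 0}
    - {"dr": [0,0,0],"xyz": [0.1,0,-5],"grip": 0}
    - {"dr": [0,0,0],"xyz": [0.1,0,-6.5],"grip": 0}
    - {"dr": [0,0,0],"xyz": [0.1,0,-6.5],"grip": 100}
    - {"dr": [0,0,0],"xyz": [0.1,0,-6.5],"grip": 180}
  force: 40

```text
time_s: 1.97
ee_pos: [0.448, 0.2659, 0.0719]
eef_rot: [-0.006, 3.14, 0.001]
force: [0.8, 0.0, 1.6]
grip_width: 0.892
```

>>> jog_arm:
  commands:
    - {"dr": [0,0,0],"xyz": [0,0,0],"grip": 255}
    - {"dr": [0,0,0],"xyz": [0,0,0],"grip": 255}
    - {"dr": [0,0,0],"xyz": [0,0,0],"grip": 255}
    - {"dr": [0,0,0],"xyz": [0,0,0],"grip": 255}
    - {"dr": [0,0,0],"xyz": [0,0,0],"grip": 255}

```text
time_s: 2.38
ee_pos: [0.4479, 0.2651, 0.0712]
eef_rot: [-0.005, 3.14, 0.001]
force: [0.0, -0.1, 0.5]
grip_width: 0.54
```

>>> jog_arm:
  commands:
    - {"dr": [0,0,0],"xyz": [0,0,0],"grip": 255}
    - {"dr": [0,0,0],"xyz": [0,0,0],"grip": 255}

```text
time_s: 2.55
ee_pos: [0.4474, 0.2649, 0.0706]
eef_rot: [-0.005, 3.141, 0.0]
force: [-0.1, 0.1, -0.1]
grip_width: 0.4
```

Still closing; continue.

>>> jog_arm:
  commands:
    - {"dr": [0,0,0],"xyz": [0,0,0],"grip": 255}
    - {"dr": [0,0,0],"xyz": [0,0,0],"grip": 255}
    - {"dr": [0,0,0],"xyz": [0,0,0],"grip": 255}
    - {"dr": [0,0,0],"xyz": [0,0,0],"grip": 255}
    - {"dr": [0,0,0],"xyz": [0,0,0],"grip": 255}

```text
time_s: 2.97
ee_pos: [0.4473, 0.2645, 0.0702]
eef_rot: [0.005, -3.141, 0.001]
force: [1.0, -1.5, -0.7]
grip_width: 0.124
```

```bash
python3 - <<'E'
from h import *
st()
E
```

```text
t 2.97 tcp [0.4473 0.2645 0.0702] z [-0.    -0.001 -1.   ] y [-0.003  1.    -0.001] F [ 1.  -1.5 -0.7] g 0.124 j [ 0.37  0.25  1.8  -0.    1.1  -1.21]
```

>>> jog_arm:
  commands:
    - {"dr": [0,0,0],"xyz": [0,0,0.5],"grip": 255}
    - {"dr": [0,0,0],"xyz": [0,0,1.5],"grip": 255}
    - {"dr": [0,0,0],"xyz": [0,0,3],"grip": 255}
    - {"dr": [0,0,0],"xyz": [0,0,4.5],"grip": 255}
    - {"dr": [0,0,0],"xyz": [0,0,6],"grip": 255}

```text
time_s: 3.38
ee_pos: [0.4468, 0.265, 0.1311]
eef_rot: [0.005, -3.14, 0.0]
force: [0.1, 0.5, -4.2]
grip_width: 0.125
```

>>> jog_arm:
  commands:
    - {"dr": [0,0,0],"xyz": [0,0,1.5],"grip": 255}
    - {"dr": [0,0,0],"xyz": [0,0,3],"grip": 255}
    - {"dr": [0,0,0],"xyz": [0,0,4.5],"grip": 255}
    - {"dr": [0,0,0],"xyz": [0,0,5.5],"grip": 255}
    - {"dr": [0,0,0],"xyz": [0,0,6],"grip": 255}

```text
time_s: 3.8
ee_pos: [0.4481, 0.2654, 0.1924]
eef_rot: [-0.005, 3.139, 0.002]
force: [0.4, -0.6, -4.0]
grip_width: 0.127
```

```bash
python3 - <<'E'
from h import *
st(); im,p=shot('wrist','w4'); st()
E
```

```text
t 3.8 tcp [0.4481 0.2654 0.1924] z [ 0.003  0.001 -1.   ] y [-0.003  1.     0.001] F [ 0.4 -0.6 -4. ] g 0.127 j [ 0.37  0.1   1.69  0.    1.35 -1.21]
t 3.85 tcp [0.4483 0.2655 0.1926] z [ 0.003  0.001 -1.   ] y [-0.003  1.     0.001] F [-0.1 -0.  -4. ] g 0.123 j [ 0.37  0.1   1.69  0.    1.35 -1.21]
```

View pics/w4.png

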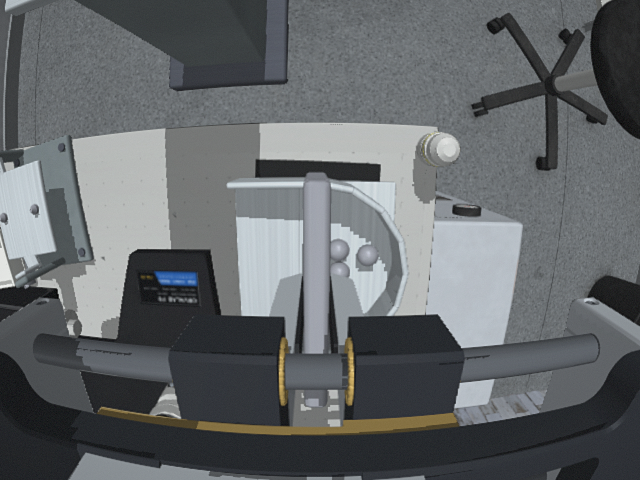

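>>> jog_arm:
  commands:
    - {"dr": [0,0,1],"xyz": [0,-0.5,0],"grip": 255}
    - {"dr": [0,0,2],"xyz": [0,-1.5,0],"grip": 255}
    - {"dr": [0,0,3],"xyz": [0,-3,0],"grip": 255}
    - {"dr": [0,0,4],"xyz": [-0.5,-4.5,0],"grip": 255}
    - {"dr": [0,0,5],"xyz": [-1,-6,0],"grip": 255}

```text
time_s: 4.27
ee_pos: [0.4365, 0.2042, 0.1893]
eef_rot: [0.144, -3.136, 0.001]
force: [-0.3, -0.6, -3.6]
grip_width: 0.123
```

>>> jog_arm:
  commands:
    - {"dr": [0,0,1],"xyz": [-0.5,-1.5,0],"grip": 255}
    - {"dr": [0,0,2],"xyz": [-0.9,-3,0],"grip": 255}
    - {"dr": [0,0,2.5],"xyz": [-1,-4.5,0],"grip": 255}
    - {"dr": [0,0,2.5],"xyz": [-1,-5.5,0],"grip": 255}
    - {"dr": [0,0,2.5],"xyz": [-1,-6,0],"grip": 255}

```text
time_s: 4.68
ee_pos: [0.4268, 0.1439, 0.1897]
eef_rot: [0.208, -3.133, 0.001]
force: [0.1, -0.6, -4.8]
grip_width: 0.126
```

>>> jog_arm:
  commands:
    - {"dr": [0,0,0],"xyz": [0,0,0],"grip": 255}
    - {"dr": [0,0,0],"xyz": [0,0,0],"grip": 255}

```text
time_s: 4.85
ee_pos: [0.4275, 0.1452, 0.1903]
eef_rot: [0.209, -3.134, -0.001]
force: [0.4, 1.3, -4.4]
grip_width: 0.12
```

```bash
python3 - <<'E'
from h import *
st(); im,p=shot('wrist','w5'); st()
E
```

```text
t 4.85 tcp [0.4275 0.1452 0.1903] z [-0.     0.001 -1.   ] y [-0.133  0.991  0.001] F [ 0.4  1.3 -4.4] g 0.12 j [ 0.13 -0.05  1.85  0.    1.34 -1.57]
t 4.9 tcp [0.4275 0.1454 0.1903] z [-0.     0.001 -1.   ] y [-0.134  0.991  0.001] F [-0.3 -0.2 -4. ] g 0.124 j [ 0.14 -0.05  1.85  0.    1.34 -1.57]
```

View pics/w5.png

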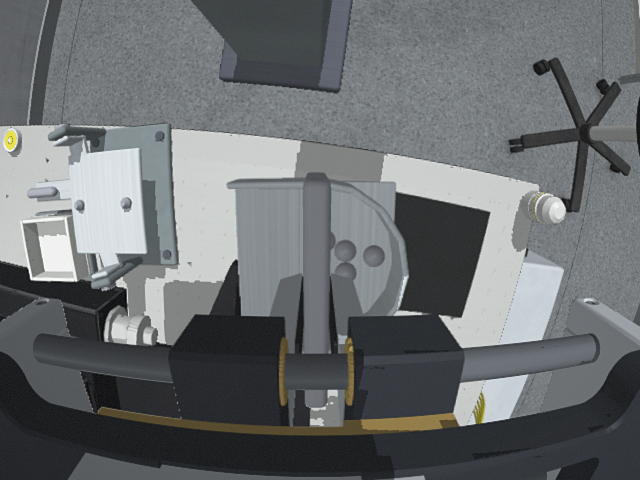

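```bash
python3 - <<'E'
from h import *
im,p=load('w5')
cv2.imwrite('pics/w5c.png',cv2.resize(im[110:300,0:190],None,fx=4,fy=3.15*4/3.15,interpolation=cv2.INTER_CUBIC)[:600*2][:, :])
cv2.imwrite('pics/w5c.png',cv2.resize(im[120:290,20:180],None,fx=3.5,fy=3.5,interpolation=cv2.INTER_CUBIC))
E
```

```text
(no output)
```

View pics/w5c.png

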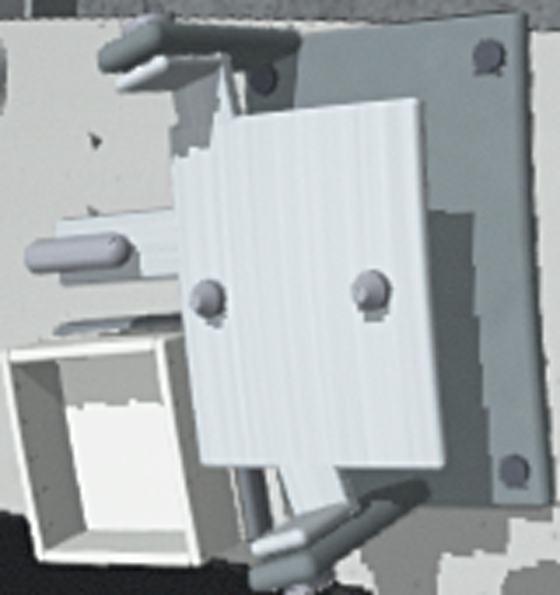

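```bash
python3 - <<'E'
from h import *
im,p=load('w5')
w=lambda u,v,z: onp('wrist',20+u/3.5,120+v/3.5,z,p)
for z in (.064,.060):
    c=w(203,297,z);a=w(367,290,z)
    print('pegs',a,c,np.linalg.norm(a-c),np.degrees(np.arctan2(*(a-c)[1::-1])), 'seat',c+(a-c)*22/56)
cr=[w(*q,.044) for q in [(8,350),(165,340),(205,560),(42,562)]];print('rec',np.round(cr,4),np.mean(cr,0))
e=[w(527,14,.010),w(549,503,.010)];print('plate +x edge',e,np.linalg.norm(e[0]-e[1]),np.degrees(np.arctan2(*(e[0]-e[1])[1::-1]))-90, 'centre', np.mean(e,0))
d=[w(418,98,.055),w(443,467,.055),w(200,465,.055)];print('deck corners',np.round(d,4),np.degrees(np.arctan2(*(d[0]-d[1])[1::-1]))-90)
t=[w(30,255,.066),w(125,250,.066)];print('treadle',t)
E
```

```text
pegs [ 0.41926088 -0.02971919  0.064     ] [ 0.42639134 -0.08432985  0.064     ] 0.05507420335310331 97.43897053585431 seat [ 0.42359009 -0.06287566  0.064     ]
pegs [ 0.42005441 -0.03190316  0.06      ] [ 0.42727848 -0.08723075  0.06      ] 0.05579721951175567 97.4389705358543 seat [ 0.42444045 -0.06549491  0.06      ]
rec [[ 0.4559 -0.185   0.044 ]
 [ 0.4453 -0.1139  0.044 ]
 [ 0.5132 -0.1015  0.044 ]
 [ 0.5274 -0.1759  0.044 ]] [ 0.48545353 -0.14408446  0.044     ]
plate +x edge [array([ 0.34421176, -0.01227331,  0.01      ]), array([0.48852117, 0.00543397, 0.01      ])] 0.14539172547256135 -263.0045684887715 centre [ 0.41636647 -0.00341967  0.01      ]
deck corners [[ 0.3693 -0.0225  0.055 ]
 [ 0.4668 -0.0098  0.055 ]
 [ 0.4783 -0.0932  0.055 ]] -262.5647757690325
treadle [array([ 0.41964382, -0.15215341,  0.066     ]), array([ 0.4152799 , -0.11235668,  0.066     ])]
```

>>> jog_arm:
  commands:
    - {"dr": [0,0,0],"xyz": [0,-0.5,0],"grip": 255}
    - {"dr": [0,0,0],"xyz": [0,-1.7,0],"grip": 255}
    - {"dr": [0,0,0],"xyz": [0,-3.2,0],"grip": 255}
    - {"dr": [0,0,0],"xyz": [0,-4.7,0],"grip": 255}
    - {"dr": [0,0,0],"xyz": [0,-6,0],"grip": 255}

```text
time_s: 5.32
ee_pos: [0.4274, 0.0845, 0.1904]
eef_rot: [0.212, -3.134, 0.0]
force: [1.0, -0.3, -4.2]
grip_width: 0.121
```

>>> jog_arm:
  commands:
    - {"dr": [0,0,0],"xyz": [0,-1,0],"grip": 255}
    - {"dr": [0,0,0],"xyz": [0,-1.8,0],"grip": 255}
    - {"dr": [0,0,0],"xyz": [0,-2,0],"grip": 255}
    - {"dr": [0,0,0],"xyz": [0,-2,0],"grip": 255}
    - {"dr": [0,0,0],"xyz": [0,-2,0],"grip": 255}

```text
time_s: 5.73
ee_pos: [0.4275, 0.0653, 0.1905]
eef_rot: [-0.211, 3.134, 0.001]
force: [0.1, 0.5, -4.4]
grip_width: 0.124
```

```bash
python3 - <<'E'
from h import *
st(); im,p=shot('wrist','w6'); st()
cv2.imwrite('pics/w6c.png',cv2.resize(im[120:290,80:280],None,fx=3.5,fy=3.5,interpolation=cv2.INTER_CUBIC))
E
```

```text
t 5.73 tcp [0.4275 0.0653 0.1905] z [ 0.     0.001 -1.   ] y [-0.134  0.991  0.001] F [ 0.1  0.5 -4.4] g 0.124 j [-0.05 -0.09  1.89  0.    1.35 -1.75]
t 5.78 tcp [0.4274 0.0654 0.1904] z [-0.  0. -1.] y [-0.134  0.991  0.   ] F [ 0.4  0.5 -4.4] g 0.121 j [-0.05 -0.09  1.89  0.    1.35 -1.75]
```

View pics/w6c.png

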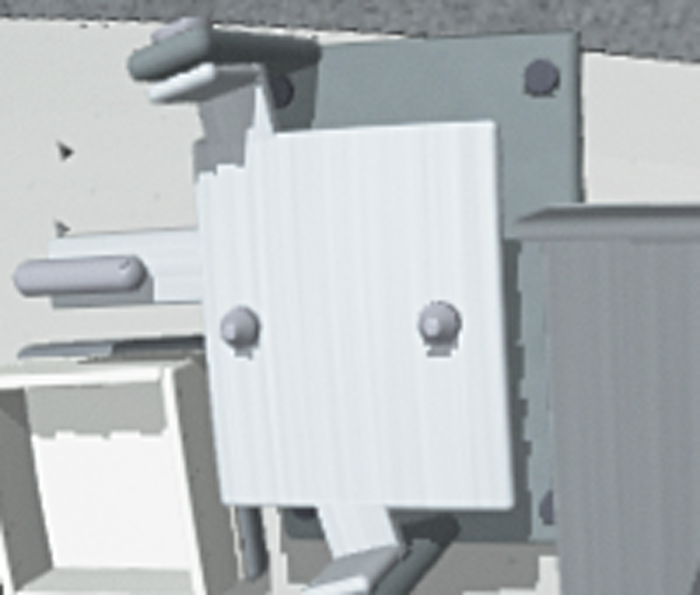

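```bash
python3 - <<'E'
from h import *
im,p=load('w6')
w=lambda u,v,z: onp('wrist',80+u/3.5,120+v/3.5,z,p)
for z,q in ((.064,((235,327),(435,323))),(.059,((240,327),(440,324)))):
    c=w(*q[0],z);a=w(*q[1],z)
    print('pegs',a,c,np.linalg.norm(a-c),np.degrees(np.arctan2(*(a-c)[1::-1])), 'seat',c+(a-c)*22/56)
d=[w(497,122,.055),w(513,508,.055)];print('deck +x edge',np.round(d,4),np.degrees(np.arctan2(*(d[1]-d[0])[1::-1]))+90,np.linalg.norm(d[0]-d[1]))
t=[w(20,278,.066),w(142,272,.066)];print('treadle',t)
# also bail check in this view
full=cv2.imread('pics/w6.png'); 
cv2.imwrite('pics/w6b.png',cv2.resize(im[150:330,220:430],None,fx=3.3,fy=3.3,interpolation=cv2.INTER_CUBIC))
E
```

```text
pegs [ 0.41931494 -0.03147804  0.064     ] [ 0.42660917 -0.08597634  0.064     ] 0.054984273457911764 97.6233447630111 seat [ 0.42374358 -0.06456629  0.064     ]
pegs [ 0.42040387 -0.03159689  0.059     ] [ 0.42755703 -0.08684043  0.059     ] 0.05570472544849621 97.37784279224242 seat [ 0.42474686 -0.06513761  0.059     ]
deck +x edge [[ 0.3694 -0.0229  0.055 ]
 [ 0.4667 -0.01    0.055 ]] 97.54099972541007 0.09812535792799716
treadle [array([ 0.42007753, -0.15343917,  0.066     ]), array([ 0.41480362, -0.11345798,  0.066     ])]
```

View pics/w6b.png

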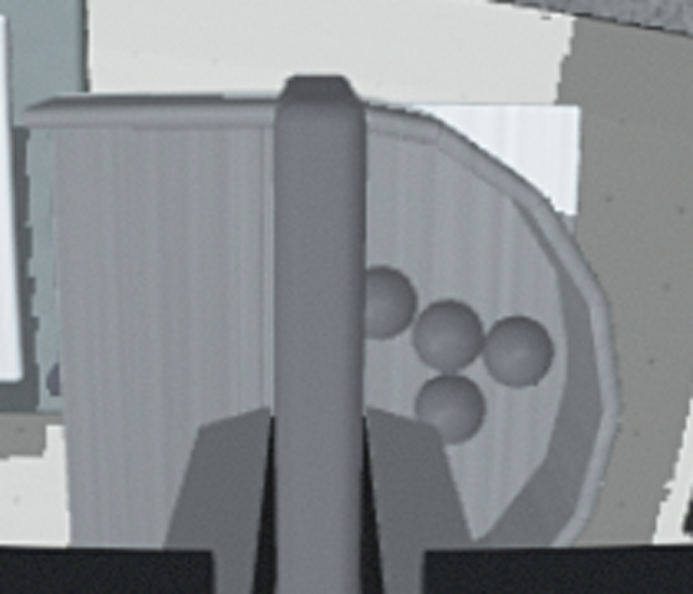

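```bash
python3 - <<'E'
from h import *
im,p=load('w6')
w=lambda u,v,z: onp('wrist',220+u/3.3,150+v/3.3,z,p)
y=np.array([-.134,.991,0]);x=np.array([-.991,-.134,0])  # bowl x, bowl y axes
tcp=np.array([.4275,.0653,.1905])
e=w(320,106,.2154); e2=w(318,540,.2154); print('near end',e,'bowl centre est',e-.0563*x, 'rel tcp', (e-.0563*x-tcp)@y,(e-.0563*x-tcp)@x)
print(e2)
E
```

```text
near end [0.37059139 0.05873476 0.2154    ] bowl centre est [0.42638469 0.06627896 0.2154    ] rel tcp 0.0011196043700003031 0.00097408999655695
[0.42882308 0.06640379 0.2154    ]
```

>>> jog_arm:
  commands:
    - {"dr": [0,0,0],"xyz": [0,-0.5,0],"grip": 255}
    - {"dr": [0,0,0],"xyz": [0,-1.7,0],"grip": 255}
    - {"dr": [0,0,0],"xyz": [-0.2,-3.3,0],"grip": 255}
    - {"dr": [0,0,0],"xyz": [-0.2,-5,0],"grip": 255}
    - {"dr": [0,0,0],"xyz": [-0.2,-6.7,0],"grip": 255}

```text
time_s: 6.2
ee_pos: [0.4253, -0.0024, 0.1904]
eef_rot: [-0.213, 3.134, -0.0]
force: [0.0, 0.1, -3.7]
grip_width: 0.124
```

>>> jog_arm:
  commands:
    - {"dr": [0,0,0],"xyz": [0,-1.7,0],"grip": 255}
    - {"dr": [0,0,0],"xyz": [0,-3.4,0],"grip": 255}
    - {"dr": [0,0,0],"xyz": [0,-4.9,0],"grip": 255}
    - {"dr": [0,0,0],"xyz": [0,-6,-0.2],"grip": 255}
    - {"dr": [0,0,0],"xyz": [0,-6.4,-1],"grip": 255}

```text
time_s: 6.62
ee_pos: [0.4268, -0.0678, 0.1815]
eef_rot: [-0.209, 3.131, -0.003]
force: [1.0, 0.9, -3.9]
grip_width: 0.128
```

>>> jog_arm:
  commands:
    - {"dr": [0,0,0],"xyz": [0,0,-1],"grip": 255}
    - {"dr": [0,0,0],"xyz": [0,0,-2],"grip": 255}
    - {"dr": [0,0,0],"xyz": [0,0,-3],"grip": 255}
    - {"dr": [0,0,0],"xyz": [0,0,-4],"grip": 255}
    - {"dr": [0,0,0],"xyz": [0,0,-4],"grip": 255}

```text
time_s: 7.03
ee_pos: [0.423, -0.0646, 0.1373]
eef_rot: [0.212, -3.129, -0.004]
force: [-0.3, 0.3, -3.7]
grip_width: 0.123
```

```bash
python3 - <<'E'
from h import *
st(); im,p=shot('wrist','w7',(150,120,430,330),2.8); shot('scene','s7',(240,170,440,320),4);st()
E
```

```text
t 7.03 tcp [ 0.423  -0.0646  0.1373] z [-0.006  0.002 -1.   ] y [-0.135  0.991  0.003] F [-0.3  0.3 -3.7] g 0.123 j [-0.35 -0.04  1.95  0.    1.23 -2.06]
t 7.13 tcp [ 0.4248 -0.0654  0.1396] z [-0.002  0.001 -1.   ] y [-0.135  0.991  0.001] F [ 0.7  0.1 -3.8] g 0.124 j [-0.35 -0.04  1.95  0.    1.23 -2.06]
```

View pics/w7.png

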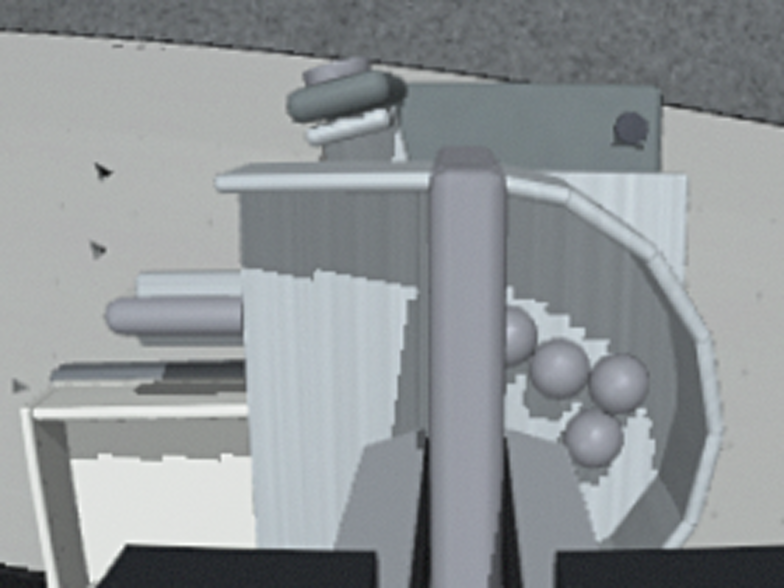

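View pics/s7.png

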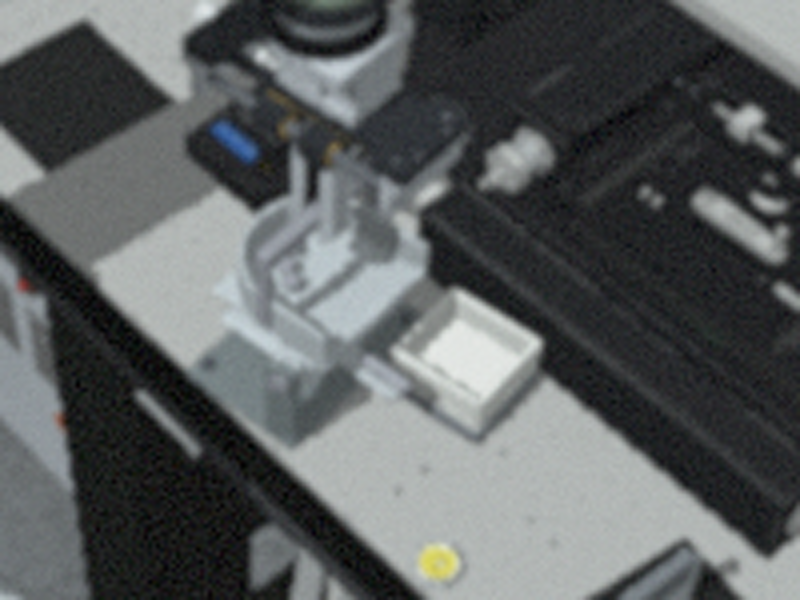

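>>> jog_arm:
  commands:
    - {"dr": [0,0,0],"xyz": [0,0,-0.4],"grip": 255}
    - {"dr": [0,0,0],"xyz": [0,0,-0.8],"grip": 255}
    - {"dr": [0,0,0],"xyz": [0,0,-1.1],"grip": 255}
    - {"dr": [0,0,0],"xyz": [0,0,-1.3],"grip": 255}
    - {"dr": [0,0,0],"xyz": [0,0,-1.3],"grip": 255}

```text
time_s: 7.55
ee_pos: [0.425, -0.0659, 0.127]
eef_rot: [0.21, -3.134, -0.001]
force: [-0.4, -0.2, -4.4]
grip_width: 0.124
```

```bash
python3 - <<'E'
from h import *
st()
E
```

```text
t 7.55 tcp [ 0.425  -0.0659  0.127 ] z [-0.001  0.    -1.   ] y [-0.134  0.991  0.   ] F [-0.4 -0.2 -4.4] g 0.124 j [-0.36 -0.02  1.96  0.    1.2  -2.06]
```

>>> jog_arm:
  commands:
    - {"dr": [0,0,0],"xyz": [0,0,-0.15],"grip": 255}
    - {"dr": [0,0,0],"xyz": [0,0,-0.3],"grip": 255}
    - {"dr": [0,0,0],"xyz": [0,0,-0.4],"grip": 255}
    - {"dr": [0,0,0],"xyz": [0,0,-0.5],"grip": 255}
    - {"dr": [0,0,0],"xyz": [0,0,-0.5],"grip": 255}

```text
time_s: 7.97
ee_pos: [0.4253, -0.066, 0.1222]
eef_rot: [0.211, -3.134, -0.0]
force: [0.6, 0.1, -4.4]
grip_width: 0.122
```

```bash
python3 - <<'E'
from h import *
st()
E
```

```text
t 7.97 tcp [ 0.4253 -0.066   0.1222] z [-0.  0. -1.] y [-0.134  0.991  0.   ] F [ 0.6  0.1 -4.4] g 0.122 j [-0.36 -0.01  1.97 -0.    1.19 -2.06]
```

>>> jog_arm:
  commands:
    - {"dr": [0,0,0],"xyz": [0,0,-0.1],"grip": 255}
    - {"dr": [0,0,0],"xyz": [0,0,-0.2],"grip": 255}
    - {"dr": [0,0,0],"xyz": [0,0,-0.2],"grip": 255}
    - {"dr": [0,0,0],"xyz": [0,0,-0.3],"grip": 255}
    - {"dr": [0,0,0],"xyz": [0,0,-0.3],"grip": 255}

```text
time_s: 8.38
ee_pos: [0.4256, -0.0666, 0.1218]
eef_rot: [0.211, -3.134, 0.002]
force: [-7.2, -0.4, 11.6]
grip_width: 0.126
```

```bash
python3 - <<'E'
from h import *
st()
E
```

```text
t 8.38 tcp [ 0.4256 -0.0666  0.1218] z [-0.    -0.001 -1.   ] y [-0.134  0.991 -0.001] F [-7.2 -0.4 11.6] g 0.126 j [-0.36 -0.01  1.97 -0.    1.19 -2.06]
```

>>> jog_arm:
  commands:
    - {"dr": [0,0,0],"xyz": [0,0,0.15],"grip": 255}
    - {"dr": [0,0,0],"xyz": [0,0,0.2],"grip": 255}
    - {"dr": [0,0,0],"xyz": [0,0,0.2],"grip": 200}
    - {"dr": [0,0,0],"xyz": [0,0,0.2],"grip": 150}
    - {"dr": [0,0,0],"xyz": [0,0,0.2],"grip": 120}

```text
time_s: 8.8
ee_pos: [0.4259, -0.0661, 0.1217]
eef_rot: [-0.21, 3.134, -0.0]
force: [0.5, -0.3, 0.3]
grip_width: 0.304
```

>>> jog_arm:
  commands:
    - {"dr": [0,0,0],"xyz": [0,0,0],"grip": 120}
    - {"dr": [0,0,0],"xyz": [0,0,0],"grip": 120}
    - {"dr": [0,0,0],"xyz": [0,0,0],"grip": 120}
    - {"dr": [0,0,0],"xyz": [0,0,0],"grip": 120}
    - {"dr": [0,0,0],"xyz": [0,0,0],"grip": 120}

```text
time_s: 9.22
ee_pos: [0.4254, -0.066, 0.1214]
eef_rot: [-0.211, 3.135, 0.0]
force: [0.1, 0.0, 0.2]
grip_width: 0.525
```

```bash
python3 - <<'E'
from h import *
st(); im,p=shot('wrist','w8',(150,120,430,330),2.8);st()
E
```

```text
t 9.22 tcp [ 0.4254 -0.066   0.1214] z [ 0.  0. -1.] y [-0.134  0.991  0.   ] F [0.1 0.  0.2] g 0.525 j [-0.36 -0.01  1.97  0.    1.19 -2.06]
t 9.27 tcp [ 0.4254 -0.066   0.1214] z [-0.  0. -1.] y [-0.134  0.991  0.   ] F [-0.6  0.9 -0.1] g 0.531 j [-0.36 -0.01  1.97 -0.    1.19 -2.06]
```

View pics/w8.png

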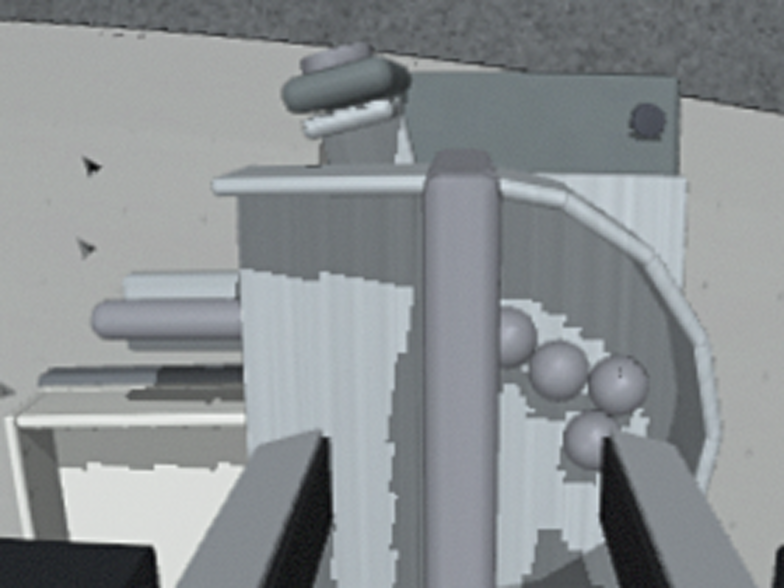

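>>> jog_arm:
  commands:
    - {"dr": [0,0,0],"xyz": [0,0,2],"grip": 120}
    - {"dr": [0,0,0],"xyz": [0,0,5],"grip": 60}
    - {"dr": [0,0,0],"xyz": [0,0,9],"grip": 0}
    - {"dr": [0,0,0],"xyz": [0,0,11],"grip": 0}
    - {"dr": [0,0,0],"xyz": [0,0,11],"grip": 0}

```text
time_s: 9.68
ee_pos: [0.429, -0.0673, 0.2373]
eef_rot: [-0.21, 3.124, -0.007]
force: [1.1, 0.4, 0.1]
grip_width: 0.778
```

>>> jog_arm:
  commands:
    - {"dr": [0,0,0],"xyz": [0,0,0],"grip": 0}
    - {"dr": [0,0,0],"xyz": [0,0,0],"grip": 0}

```text
time_s: 9.85
ee_pos: [0.4246, -0.0658, 0.2303]
eef_rot: [0.21, -3.133, -0.001]
force: [-0.3, -0.1, -0.5]
grip_width: 0.917
```

```bash
python3 - <<'E'
from h import *
st(); im,p=shot('wrist','w9',(130,110,430,310),2.6);st()
E
```

```text
t 9.85 tcp [ 0.4246 -0.0658  0.2303] z [-0.002  0.001 -1.   ] y [-0.134  0.991  0.001] F [-0.3 -0.1 -0.5] g 0.917 j [-0.36 -0.13  1.84 -0.    1.44 -2.06]
t 9.9 tcp [ 0.4242 -0.0656  0.2297] z [-0.003  0.001 -1.   ] y [-0.134  0.991  0.002] F [ 0.6  0.2 -0. ] g 0.96 j [-0.36 -0.13  1.84 -0.    1.44 -2.06]
```

View pics/w9.png

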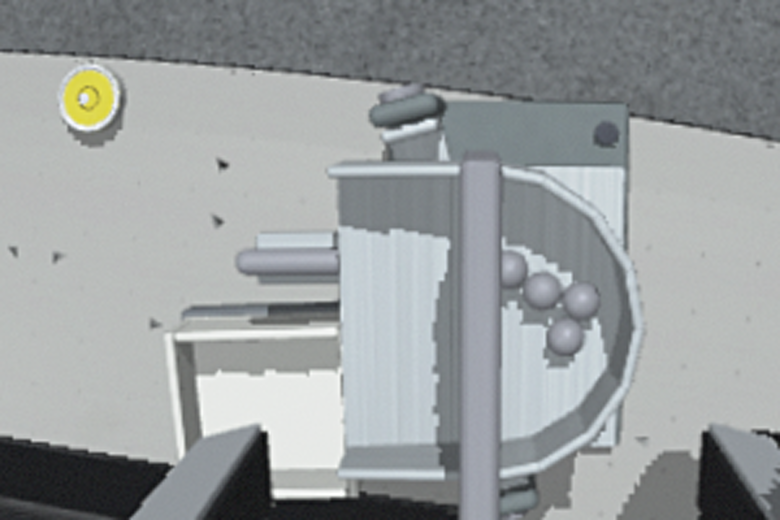

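```bash
python3 - <<'E'
from h import *
im,p=load('w9')
w=lambda u,v,z: onp('wrist',130+u/2.6,110+v/2.6,z,p)
yaw=np.radians(97.5);x=np.array([np.cos(yaw),np.sin(yaw),0]);y=np.array([-x[1],x[0],0])
S=np.array([.4245,-.065,0])
def rel(n,P): d=P-S; print(n,np.round(P,4),'stand xy',np.round([d@x*1e3,d@y*1e3],1))
rel('lip top-near',w(330,171,.099)); rel('lip top far',w(342,473,.099))
rel('lip floor near',w(340,230,.075)); rel('lip floor far',w(342,440,.075))
rel('rod tip',w(238,262,.066)); rel('rod in',w(338,262,.066))
rel('bail near',w(481,166,.147))
for q in [(165,335),(342,330),(352,495),]: rel('rec',w(*q,.044))
E
```

```text
lip top-near [ 0.3806 -0.1209  0.099 ] stand xy [-49.7  50.8]
lip top far [ 0.4829 -0.1065  0.099 ] stand xy [-48.7 -52.5]
lip floor near [ 0.4027 -0.1186  0.075 ] stand xy [-50.3  28.6]
lip floor far [ 0.4797 -0.1101  0.075 ] stand xy [-51.9 -48.8]
rod tip [ 0.4202 -0.1563  0.066 ] stand xy [-90.   16.2]
rod in [ 0.4156 -0.1192  0.066 ] stand xy [-52.6  15.9]
bail near [ 0.3704 -0.073   0.147 ] stand xy [-0.9 54.7]
rec [ 0.4576 -0.1898  0.044 ] stand xy [-128.1  -16.5]
rec [ 0.4459 -0.1178  0.044 ] stand xy [-55.1 -14.3]
rec [ 0.5144 -0.1072  0.044 ] stand xy [-53.6 -83.7]
```

```bash
python3 - <<'E'
from h import *
ax=np.array([.242,-.970,0]);ax/=np.linalg.norm(ax);A=np.array([-8,0,72.])
for th in (0,.1,.2,.3,.42):
  R=Ro.from_rotvec(ax*-th).as_matrix() 
  Rp=Ro.from_rotvec(ax*th).as_matrix()
  f=lambda R,q:np.round(A+R@(np.array(q,float)-A),1)
  print(th,[f(R,q) for q in ([-57,16,66],)],[f(Rp,q) for q in ([-57,16,66],[-50,0,75],[-50,52,99],[-50,52,75],[-50,-50,99],[-50,-50,75],[-91,16,66],[-50,48,75])])
E
```

```text
0 [array([-57.,  16.,  66.])] [array([-57.,  16.,  66.]), array([-50.,   0.,  75.]), array([-50.,  52.,  99.]), array([-50.,  52.,  75.]), array([-50., -50.,  99.]), array([-50., -50.,  75.]), array([-91.,  16.,  66.]), array([-50.,  48.,  75.])]
0.1 [array([-57.4,  15.9,  70.4])] [array([-56.2,  16.2,  61.7]), array([-50.1,  -0. ,  70.9]), array([-52.5,  51.4,  96.1]), array([-50.2,  52. ,  72.2]), array([-52.4, -50.6,  93.6]), array([-50. , -50. ,  69.7]), array([-90. ,  16.2,  58.4]), array([-50.1,  48. ,  72.1])]
0.2 [array([-57.3,  15.9,  74.8])] [array([-55. ,  16.5,  57.4]), array([-49.8,   0.1,  66.8]), array([-54.7,  50.8,  92.9]), array([-50. ,  52. ,  69.3]), array([-54.2, -51. ,  88. ]), array([-49.6, -49.9,  64.4]), array([-88.4,  16.7,  50.9]), array([-50. ,  48. ,  69.2])]
0.3 [array([-56.8,  16. ,  79.2])] [array([-53.4,  16.9,  53.4]), array([-49.1,   0.2,  62.8]), array([-56.5,  50.4,  89.5]), array([-49.6,  52.1,  66.5]), array([-55.5, -51.4,  82.2]), array([-48.6, -49.6,  59.2]), array([-86. ,  17.3,  43.6]), array([-49.6,  48.1,  66.3])]
0.42 [array([-55.7,  16.3,  84.3])] [array([-50.9,  17.5,  48.7]), array([-47.8,   0.6,  58.1]), array([-58.3,  49.9,  85.2]), array([-48.8,  52.3,  63.3]), array([-56.2, -51.6,  75.1]), array([-46.7, -49.2,  53.2]), array([-82.2,  18.2,  35.3]), array([-48.7,  48.3,  62.9])]
```

```bash
python3 - <<'E'
from h import *
im,p=load('w9')
cv2.imwrite('pics/w9z.png',cv2.resize(im[160:310,215:285],None,fx=6,fy=4*1.5/1.5,interpolation=cv2.INTER_CUBIC)[:600])
cv2.imwrite('pics/w9z.png',cv2.resize(im[165:305,210:340],None,fx=4.2,fy=4.2,interpolation=cv2.INTER_CUBIC))
E
```

```text
(no output)
```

View pics/w9z.png

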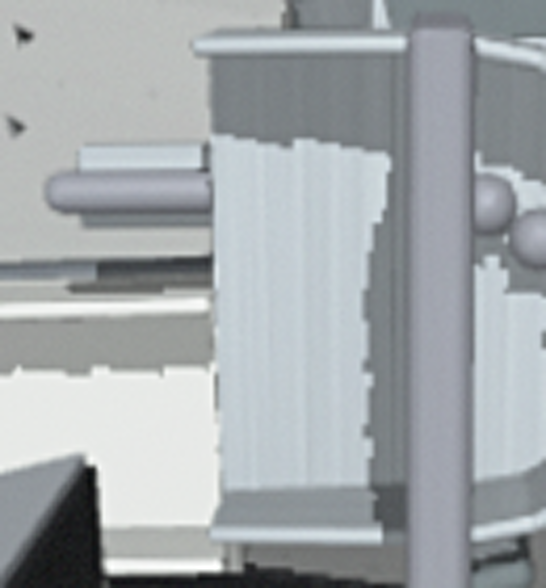

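>>> jog_arm:
  commands:
    - {"dr": [0,0,-3],"xyz": [0,-2,1],"grip": 0}
    - {"dr": [0,0,-6],"xyz": [0,-5,2],"grip": 0}
    - {"dr": [0,0,-9],"xyz": [0,-9,2],"grip": 0}
    - {"dr": [0,0,-12],"xyz": [0,-13,2],"grip": 0}
    - {"dr": [0,0,-15],"xyz": [0,-17,2],"grip": 0}

```text
time_s: 10.32
ee_pos: [0.4244, -0.2368, 0.2496]
eef_rot: [-0.203, -3.133, -0.003]
force: [0.7, -0.3, 0.4]
grip_width: 0.999
```

>>> jog_arm:
  commands:
    - {"dr": [0,0,0],"xyz": [0,-4,0],"grip": 0}
    - {"dr": [0,0,0],"xyz": [0,-7,0],"grip": 0}
    - {"dr": [0,0,0],"xyz": [0,-10,-1],"grip": 0}
    - {"dr": [0,0,0],"xyz": [0,-12,-2],"grip": 0}
    - {"dr": [0,0,0],"xyz": [0,-12.5,-3],"grip": 0}

```text
time_s: 10.73
ee_pos: [0.4241, -0.3634, 0.2185]
eef_rot: [-0.205, -3.132, -0.003]
force: [-0.1, -0.0, -0.3]
grip_width: 1.0
```

>>> jog_arm:
  commands:
    - {"dr": [0,0,0],"xyz": [0,0,0],"grip": 0}
    - {"dr": [0,0,0],"xyz": [0,0,0],"grip": 0}
    - {"dr": [0,0,0],"xyz": [0,0,0],"grip": 0}

```text
time_s: 10.98
ee_pos: [0.4254, -0.3594, 0.221]
eef_rot: [-0.198, -3.135, -0.002]
force: [0.7, 0.8, -1.2]
grip_width: 0.997
```

```bash
python3 - <<'E'
from h import *
st(); im,p=shot('wrist','w10',(210,110,450,310),3);st()
E
```

```text
t 10.98 tcp [ 0.4254 -0.3594  0.221 ] z [-0.001  0.001 -1.   ] y [0.126 0.992 0.001] F [ 0.7  0.8 -1.2] g 0.997 j [-0.86  0.16  1.57  0.    1.42 -2.3 ]
t 11.03 tcp [ 0.4258 -0.3597  0.2217] z [ 0.  0. -1.] y [0.126 0.992 0.   ] F [0.  0.1 0.2] g 1.0 j [-0.86  0.16  1.57  0.    1.42 -2.3 ]
```

View pics/w10.png

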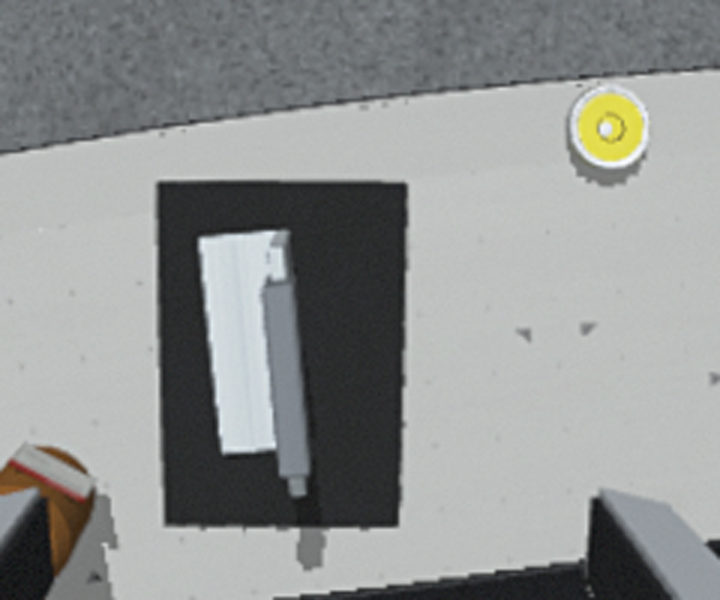

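```bash
python3 - <<'E'
from h import *
im,p=load('w10')
w=lambda u,v,z: onp('wrist',210+u/3,110+v/3,z,p)
a=w(279,286,.075);b=w(294,477,.075);print('rib',a,b,np.linalg.norm(a-b),(a+b)/2,'card x ang',np.degrees(np.arctan2(*(a-b)[1::-1]))-90)
m=[w(*q,.003) for q in [(157,182),(407,184),(399,525),(166,525)]];print('mat',np.round(m,4),np.mean(m,0),np.degrees(np.arctan2(*(m[1]-m[0])[1::-1])),np.linalg.norm(m[0]-m[1]),np.linalg.norm(m[0]-m[3]))
f=[w(198,237,.007),w(221,454,.007)];print('foot -x edge',f,np.linalg.norm(f[0]-f[1]))
E
```

```text
rib [ 0.40064421 -0.36693487  0.075     ] [ 0.45938526 -0.37020387  0.075     ] 0.05883194557507799 [ 0.43001473 -0.36856937  0.075     ] card x ang 86.81470929853839
mat [[ 0.3674 -0.4089  0.003 ]
 [ 0.3796 -0.3209  0.003 ]
 [ 0.5062 -0.3377  0.003 ]
 [ 0.4953 -0.4256  0.003 ]] [ 0.43710995 -0.37329186  0.003     ] 82.1003004199367 0.08889021318782969 0.12897242878069512
foot -x edge [array([ 0.38869062, -0.39661866,  0.007     ]), array([ 0.46876022, -0.39994407,  0.007     ])] 0.08013861903785587
```

>>> jog_arm:
  commands:
    - {"dr": [0,0,2],"xyz": [0.2,-0.5,-3],"grip": 60}
    - {"dr": [0,0,4.3],"xyz": [0.4,-0.9,-6],"grip": 80}
    - {"dr": [0,0,4.3],"xyz": [0.4,-0.9,-9],"grip": 100}
    - {"dr": [0,0,4.3],"xyz": [0.4,-0.9,-11],"grip": 100}
    - {"dr": [0,0,4.3],"xyz": [0.4,-0.9,-12],"grip": 100}

```text
time_s: 11.45
ee_pos: [0.4286, -0.3674, 0.099]
eef_rot: [-0.08, -3.138, -0.005]
force: [-0.1, -0.8, -0.6]
grip_width: 0.684
```

>>> jog_arm:
  commands:
    - {"dr": [0,0,0],"xyz": [0,0,0],"grip": 100}
    - {"dr": [0,0,0],"xyz": [0,0,0],"grip": 100}

```text
time_s: 11.62
ee_pos: [0.4301, -0.3698, 0.1024]
eef_rot: [0.081, 3.14, -0.001]
force: [-0.2, -1.1, 0.3]
grip_width: 0.612
```

```bash
python3 - <<'E'
from h import *
st(); im,p=shot('wrist','w11',(210,110,450,310),3);st()
E
```

```text
t 11.62 tcp [ 0.4301 -0.3698  0.1024] z [ 0.001 -0.001 -1.   ] y [ 0.052  0.999 -0.001] F [-0.2 -1.1  0.3] g 0.612 j [-0.86  0.29  1.66  0.    1.19 -2.38]
t 11.67 tcp [ 0.4306 -0.3707  0.1034] z [ 0.002 -0.002 -1.   ] y [ 0.052  0.999 -0.002] F [0.5 0.3 0.1] g 0.611 j [-0.86  0.29  1.66  0.    1.19 -2.38]
```

View pics/w11.png

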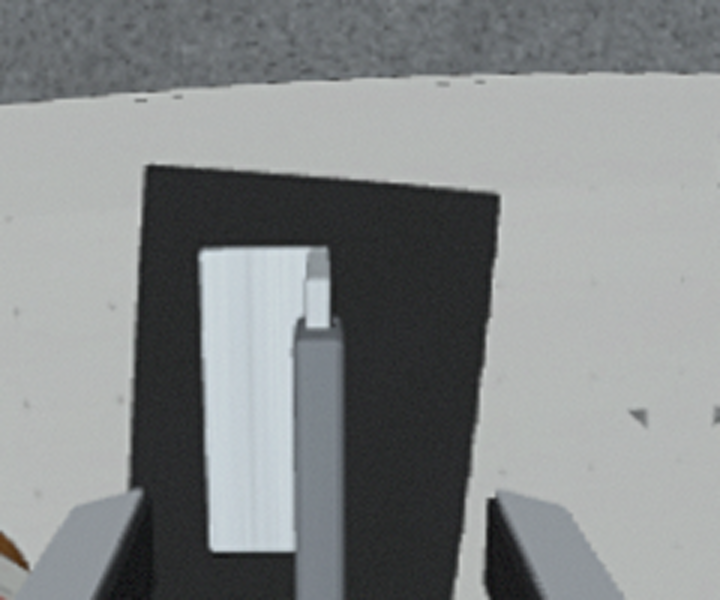

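>>> jog_arm:
  commands:
    - {"dr": [0,0,0],"xyz": [0,0.05,-2],"grip": 100}
    - {"dr": [0,0,0],"xyz": [0,0.05,-4.5],"grip": 100}
    - {"dr": [0,0,0],"xyz": [0,0.05,-6.1],"grip": 100}
    - {"dr": [0,0,0],"xyz": [0,0.05,-6.1],"grip": 100}
    - {"dr": [0,0,0],"xyz": [0,0.05,-6.1],"grip": 150}
  force: 55

```text
time_s: 12.08
ee_pos: [0.43, -0.3701, 0.0416]
eef_rot: [0.082, 3.14, -0.002]
force: [-0.0, -0.7, 0.6]
grip_width: 0.565
```

>>> jog_arm:
  commands:
    - {"dr": [0,0,0],"xyz": [0,0,0],"grip": 255}
    - {"dr": [0,0,0],"xyz": [0,0,0],"grip": 255}
    - {"dr": [0,0,0],"xyz": [0,0,0],"grip": 255}
    - {"dr": [0,0,0],"xyz": [0,0,0],"grip": 255}
    - {"dr": [0,0,0],"xyz": [0,0,0],"grip": 255}

```text
time_s: 12.5
ee_pos: [0.4298, -0.37, 0.0413]
eef_rot: [0.083, 3.14, -0.002]
force: [-0.3, 0.2, -0.7]
grip_width: 0.217
```

>>> jog_arm:
  commands:
    - {"dr": [0,0,0],"xyz": [0,0,0],"grip": 255}
    - {"dr": [0,0,0],"xyz": [0,0,0],"grip": 255}
    - {"dr": [0,0,0],"xyz": [0,0,0],"grip": 255}
    - {"dr": [0,0,0],"xyz": [0,0,0],"grip": 255}
    - {"dr": [0,0,0],"xyz": [0,0,0],"grip": 255}

```text
time_s: 12.92
ee_pos: [0.4295, -0.3697, 0.0407]
eef_rot: [0.083, 3.14, -0.0]
force: [-0.5, 0.6, 2.0]
grip_width: 0.104
```

```bash
python3 - <<'E'
from h import *
st(); im,p=shot('wrist','w12',(210,110,450,310),3);st()
E
```

```text
t 12.92 tcp [ 0.4295 -0.3697  0.0407] z [ 0. -0. -1.] y [ 0.053  0.999 -0.   ] F [-0.5  0.6  2. ] g 0.104 j [-0.86  0.38  1.7  -0.    1.07 -2.38]
t 12.97 tcp [ 0.4295 -0.3697  0.0407] z [ 0. -0. -1.] y [ 0.053  0.999 -0.   ] F [0.3 0.8 1.5] g 0.099 j [-0.86  0.38  1.7  -0.    1.07 -2.38]
```

View pics/w12.png

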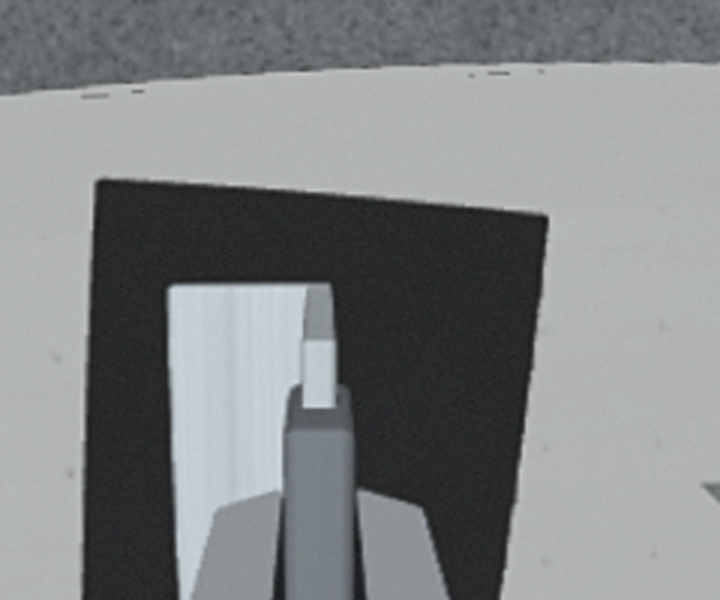

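>>> jog_arm:
  commands:
    - {"dr": [0,0,0],"xyz": [0,0,1],"grip": 255}
    - {"dr": [0,0,0],"xyz": [0,0,3],"grip": 255}
    - {"dr": [0,0,0],"xyz": [0,0,6],"grip": 255}
    - {"dr": [0,0,0],"xyz": [0,0,9],"grip": 255}
    - {"dr": [0,0,0],"xyz": [0,0,12],"grip": 255}

```text
time_s: 13.38
ee_pos: [0.4288, -0.3687, 0.1612]
eef_rot: [-0.082, -3.139, -0.003]
force: [-0.3, -1.1, -1.7]
grip_width: 0.106
```

>>> jog_arm:
  commands:
    - {"dr": [0,0,2],"xyz": [0,1,2],"grip": 255}
    - {"dr": [0,0,4],"xyz": [0,3,3],"grip": 255}
    - {"dr": [0,0,6],"xyz": [0,6,3],"grip": 255}
    - {"dr": [0,0,8],"xyz": [0,9,3],"grip": 255}
    - {"dr": [0,0,10],"xyz": [0,12,3],"grip": 255}

```text
time_s: 13.8
ee_pos: [0.4289, -0.2482, 0.1907]
eef_rot: [-0.193, 3.136, 0.0]
force: [0.8, 0.3, -1.0]
grip_width: 0.102
```

>>> jog_arm:
  commands:
    - {"dr": [0,0,0.5],"xyz": [-0.5,3,0],"grip": 255}
    - {"dr": [0,0,0.5],"xyz": [-0.8,6,0],"grip": 255}
    - {"dr": [0,0,0.5],"xyz": [-1,8,0],"grip": 255}
    - {"dr": [0,0,0.5],"xyz": [-1,8.8,0],"grip": 255}
    - {"dr": [0,0,0.5],"xyz": [-1,9,0],"grip": 255}

```text
time_s: 14.22
ee_pos: [0.4191, -0.1582, 0.1905]
eef_rot: [0.209, -3.135, -0.0]
force: [-0.1, -0.6, -2.3]
grip_width: 0.1
```

>>> jog_arm:
  commands:
    - {"dr": [0,0,0],"xyz": [0,0,0],"grip": 255}
    - {"dr": [0,0,0],"xyz": [0,0,0],"grip": 255}
    - {"dr": [0,0,0],"xyz": [0,0,0],"grip": 255}

```text
time_s: 14.47
ee_pos: [0.4197, -0.1607, 0.1906]
eef_rot: [-0.203, 3.135, -0.001]
force: [-0.0, 0.7, -1.2]
grip_width: 0.101
```

```bash
python3 - <<'E'
from h import *
st(); im,p=shot('wrist','w13',(170,80,450,300),2.7);st()
E
```

```text
t 14.47 tcp [ 0.4197 -0.1607  0.1906] z [ 0.    -0.001 -1.   ] y [-0.129  0.992 -0.001] F [-0.   0.7 -1.2] g 0.101 j [-0.56 -0.05  1.85 -0.    1.34 -2.26]
t 14.52 tcp [ 0.4196 -0.1607  0.1905] z [-0. -0. -1.] y [-0.129  0.992 -0.   ] F [-0.1 -0.7 -1.5] g 0.105 j [-0.56 -0.05  1.85 -0.    1.34 -2.26]
```

View pics/w13.png

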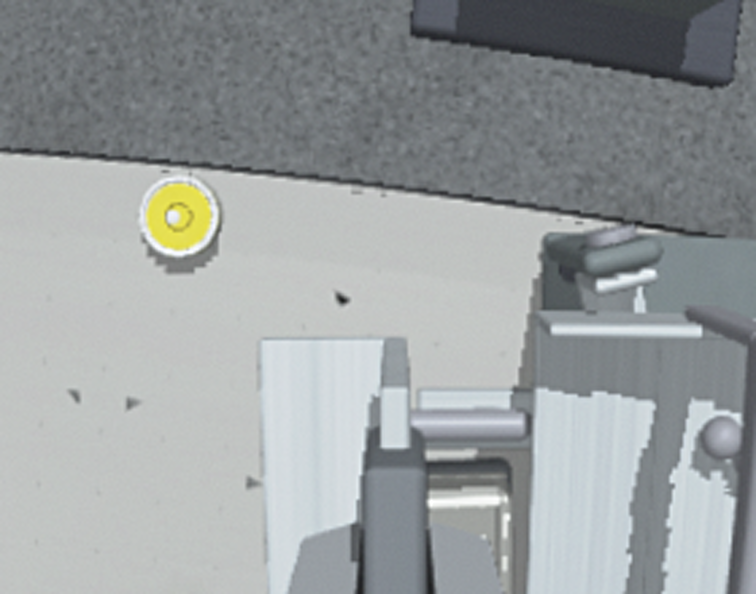

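```bash
cat > plan.py <<'E'
from h import *
yaw=np.radians(97.5);SX=np.array([np.cos(yaw),np.sin(yaw),0]);SY=np.array([-SX[1],SX[0],0]);SZ=np.array([0,0,1.])
S=np.array([.4245,-.065,0]);H=.0377
M=np.array([SX,SY,SZ]).T
def tcp(ex,ey,ez,al,be,E0=np.array([.0025,0,0])):
    rv=-be*SX-al*SY
    Rf=Ro.from_rotvec(rv).as_matrix()
    E=S+M@np.array([ex,ey,ez])/1e3
    return E-Rf@(M@(E0-np.array([0,0,H]))), np.degrees(rv)
E
python3 - <<'E'
from plan import *
c=manip.state()['ee_pos']
for a in [(-58,17,110,0,0),(-54,17,80,0,.15),(-52.3,17,68,0,.15),(-52.3,17,62,.06,.15),(-52.3,17,57.5,.1,.15),(-52.3,17,53,.15,.15),(-52.3,17.3,48,.2,.15),(-52.3,17.3,47,.2,.15)]:
    t,rv=tcp(*a); print(a,'shift cm',np.round((t-c)*100,2),'tcp',np.round(t,4),np.round(rv,1))
E
```

```text
(-58, 17, 110, 0, 0) shift cm [-0.41  3.35 -4.28] tcp [ 0.4155 -0.1272  0.1477] [0. 0. 0.]
(-54, 17, 80, 0, 0.15) shift cm [-1.02  3.67 -7.32] tcp [ 0.4094 -0.124   0.1173] [ 1.1 -8.5 -0. ]
(-52.3, 17, 68, 0, 0.15) shift cm [-1.04  3.84 -8.52] tcp [ 0.4092 -0.1223  0.1053] [ 1.1 -8.5 -0. ]
(-52.3, 17, 62, 0.06, 0.15) shift cm [-1.01  3.62 -9.14] tcp [ 0.4095 -0.1245  0.0991] [ 4.5 -8.1 -0. ]
(-52.3, 17, 57.5, 0.1, 0.15) shift cm [-0.99  3.47 -9.61] tcp [ 0.4097 -0.126   0.0943] [ 6.8 -7.8 -0. ]
(-52.3, 17, 53, 0.15, 0.15) shift cm [ -0.96   3.29 -10.1 ] tcp [ 0.41   -0.1278  0.0895] [ 9.6 -7.4 -0. ]
(-52.3, 17.3, 48, 0.2, 0.15) shift cm [ -0.96   3.1  -10.64] tcp [ 0.41   -0.1297  0.084 ] [12.5 -7.  -0. ]
(-52.3, 17.3, 47, 0.2, 0.15) shift cm [ -0.96   3.1  -10.74] tcp [ 0.41   -0.1297  0.083 ] [12.5 -7.  -0. ]
```

>>> jog_arm:
  commands:
    - {"dr": [0.2,-2,0],"xyz": [-0.2,1,-1.5],"grip": 255}
    - {"dr": [0.5,-4,0],"xyz": [-0.5,2,-3],"grip": 255}
    - {"dr": [0.8,-6,0],"xyz": [-0.8,3,-4.5],"grip": 255}
    - {"dr": [1.1,-8.5,0],"xyz": [-1,3.3,-6],"grip": 255}
    - {"dr": [1.1,-8.5,0],"xyz": [-1,3.4,-7.3],"grip": 255}

```text
time_s: 14.93
ee_pos: [0.4072, -0.1251, 0.1157]
eef_rot: [-0.193, 2.987, 0.016]
force: [0.6, 0.4, -2.4]
grip_width: 0.103
```

>>> jog_arm:
  commands:
    - {"dr": [0,0,0],"xyz": [0,0,0],"grip": 255}
    - {"dr": [0,0,0],"xyz": [0,0,0],"grip": 255}
    - {"dr": [0,0,0],"xyz": [0,0,0],"grip": 255}

```text
time_s: 15.18
ee_pos: [0.4104, -0.1266, 0.1185]
eef_rot: [-0.194, 2.985, 0.012]
force: [-0.3, 0.3, -1.8]
grip_width: 0.104
```

```bash
python3 - <<'E'
from h import *
st(); im,p=shot('wrist','w14',(170,80,450,300),2.7);st()
shot('top','t14',(270,180,400,280),6);shot('scene','s14',(270,200,420,312),5)
E
```

```text
t 15.18 tcp [ 0.4104 -0.1266  0.1185] z [ 0.149  0.018 -0.989] y [-0.13   0.992 -0.002] F [-0.3  0.3 -1.8] g 0.104 j [-0.58 -0.11  2.08  0.11  1.06 -2.33]
t 15.23 tcp [ 0.4107 -0.1267  0.1188] z [ 0.15   0.018 -0.989] y [-0.13   0.992 -0.002] F [-0.3 -0.9 -1.8] g 0.104 j [-0.58 -0.11  2.08  0.11  1.06 -2.33]
```

View pics/w14.png

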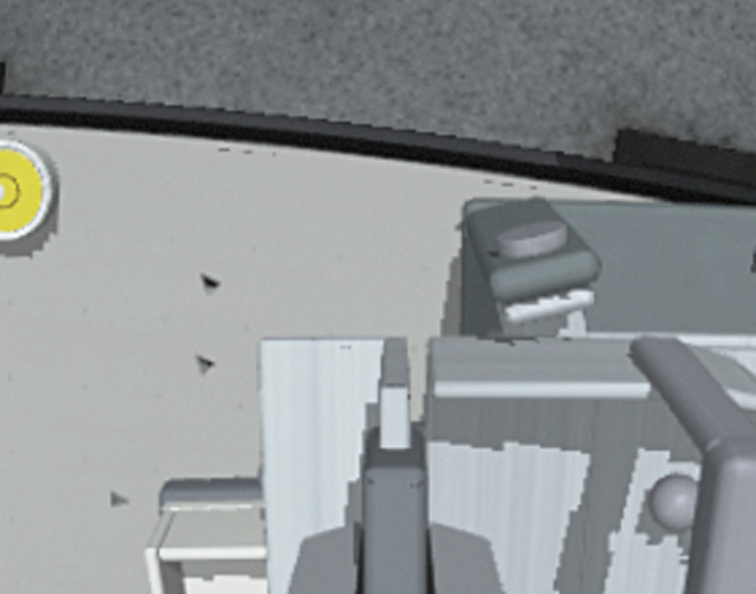

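View pics/s14.png

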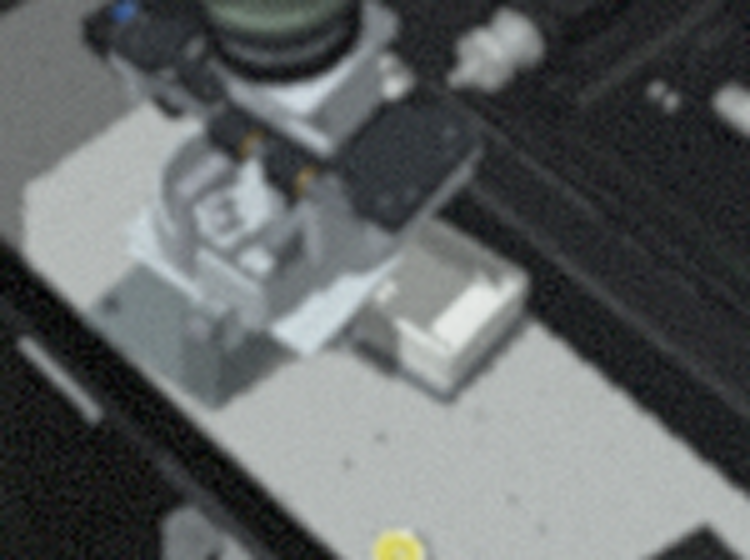

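>>> jog_arm:
  commands:
    - {"dr": [0,0,0],"xyz": [-0.1,0.1,-0.5],"grip": 255}
    - {"dr": [0,0,0],"xyz": [-0.15,0.3,-1],"grip": 255}
    - {"dr": [0,0,0],"xyz": [-0.15,0.4,-1.35],"grip": 255}
    - {"dr": [0,0,0],"xyz": [-0.15,0.4,-1.35],"grip": 255}
    - {"dr": [0,0,0],"xyz": [-0.15,0.4,-1.35],"grip": 255}

```text
time_s: 15.75
ee_pos: [0.4078, -0.1216, 0.1036]
eef_rot: [-0.196, 2.986, 0.014]
force: [0.5, -2.4, -2.4]
grip_width: 0.102
```

```bash
python3 - <<'E'
from plan import *
st(); im,p=shot('wrist','w15',(170,80,450,300),2.7);st()
c=manip.state()['ee_pos']
for a in [(-52.3,17,62,.06,.15),(-52.3,17,57.5,.1,.15),(-52.3,17,53,.15,.15),(-52.3,17.3,48,.2,.15),(-52.3,17.3,47,.2,.15)]:
    t,rv=tcp(*a); print(a,'shift cm',np.round((t-c)*100,2),np.round(rv,1))
E
```

```text
t 15.75 tcp [ 0.4078 -0.1216  0.1036] z [ 0.147  0.019 -0.989] y [-0.13   0.991 -0.   ] F [ 0.5 -2.4 -2.4] g 0.102 j [-0.57 -0.1   2.1   0.11  1.03 -2.33]
t 15.8 tcp [ 0.4078 -0.1215  0.1037] z [ 0.147  0.019 -0.989] y [-0.13   0.991 -0.   ] F [ 0.8 -1.6 -2.9] g 0.103 j [-0.57 -0.1   2.1   0.11  1.03 -2.33]
(-52.3, 17, 62, 0.06, 0.15) shift cm [ 0.18 -0.3  -0.46] [ 4.5 -8.1 -0. ]
(-52.3, 17, 57.5, 0.1, 0.15) shift cm [ 0.2  -0.45 -0.94] [ 6.8 -7.8 -0. ]
(-52.3, 17, 53, 0.15, 0.15) shift cm [ 0.22 -0.63 -1.42] [ 9.6 -7.4 -0. ]
(-52.3, 17.3, 48, 0.2, 0.15) shift cm [ 0.22 -0.81 -1.97] [12.5 -7.  -0. ]
(-52.3, 17.3, 47, 0.2, 0.15) shift cm [ 0.22 -0.81 -2.07] [12.5 -7.  -0. ]
```

View pics/w15.png

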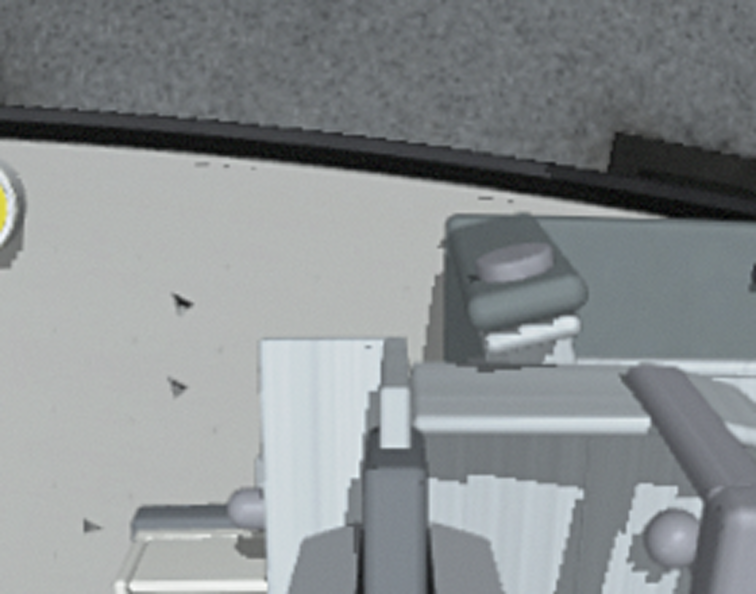

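>>> jog_arm:
  commands:
    - {"dr": [1.5,0.2,0],"xyz": [0.1,-0.15,-0.3],"grip": 255}
    - {"dr": [3.4,0.4,0],"xyz": [0.1,-0.28,-0.6],"grip": 255}
    - {"dr": [4.5,0.6,0],"xyz": [0.1,-0.36,-0.85],"grip": 255}
    - {"dr": [5.7,0.7,0],"xyz": [0.1,-0.43,-1.1],"grip": 255}
    - {"dr": [5.7,0.7,0],"xyz": [0.1,-0.43,-1.1],"grip": 255}

```text
time_s: 16.22
ee_pos: [0.4093, -0.1262, 0.0938]
eef_rot: [-0.183, 2.988, 0.166]
force: [-2.1, -1.0, 6.6]
grip_width: 0.103
```

```bash
python3 - <<'E'
from plan import *
st(); im,p=shot('wrist','w16',(170,80,450,300),2.7);st()
print(tcp(-52.3,17,57.5,.1,.15))
E
```

```text
t 16.22 tcp [ 0.4093 -0.1262  0.0938] z [ 0.136  0.119 -0.984] y [-0.129  0.986  0.101] F [-2.1 -1.   6.6] g 0.103 j [-0.65 -0.03  2.07  0.2   1.08 -2.43]
t 16.27 tcp [ 0.4094 -0.1265  0.094 ] z [ 0.136  0.117 -0.984] y [-0.129  0.987  0.1  ] F [-2.2 -1.7  6.4] g 0.104 j [-0.65 -0.03  2.07  0.2   1.08 -2.43]
(array([ 0.40972831, -0.12598699,  0.09434038]), array([ 6.80235061, -7.77298093, -0.        ]))
```

View pics/w16.png

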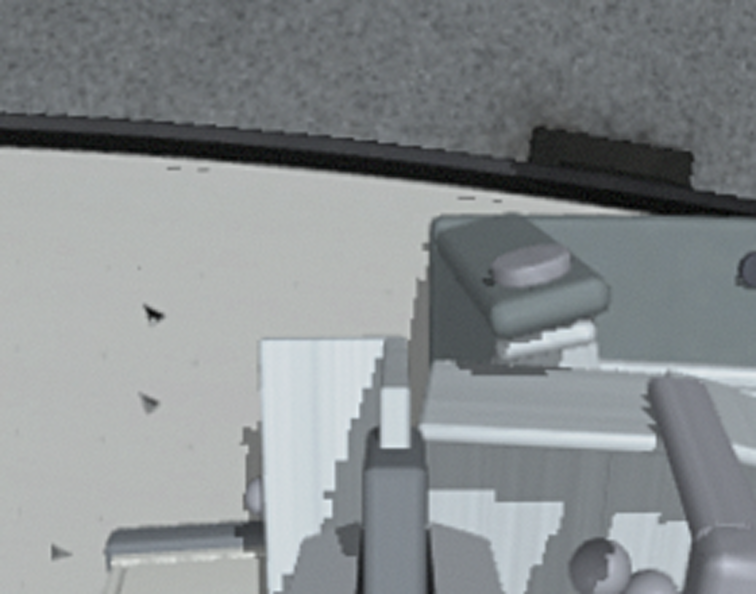

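>>> jog_arm:
  commands:
    - {"dr": [1.4,0.2,0],"xyz": [0,-0.09,-0.25],"grip": 255}
    - {"dr": [2.8,0.4,0],"xyz": [0,-0.18,-0.5],"grip": 255}
    - {"dr": [4.2,0.6,0],"xyz": [0,-0.27,-0.8],"grip": 255}
    - {"dr": [5.7,0.8,0],"xyz": [0,-0.35,-1.1],"grip": 255}
    - {"dr": [5.7,0.8,0],"xyz": [0,-0.35,-1.2],"grip": 255}

```text
time_s: 16.68
ee_pos: [0.4108, -0.1314, 0.0833]
eef_rot: [-0.172, 2.982, 0.312]
force: [-3.4, -2.7, 13.1]
grip_width: 0.106
```

>>> jog_arm:
  commands:
    - {"dr": [0,0,0],"xyz": [0,0,0],"grip": 255}
    - {"dr": [0,0,0],"xyz": [0,0,0],"grip": 255}
    - {"dr": [0,0,0],"xyz": [0,0,0],"grip": 255}
    - {"dr": [0,0,0],"xyz": [0,0,0],"grip": 255}
    - {"dr": [0,0,0],"xyz": [0,0,0],"grip": 255}

```text
time_s: 17.1
ee_pos: [0.4109, -0.132, 0.0832]
eef_rot: [-0.173, 2.982, 0.306]
force: [-3.0, -3.9, 7.0]
grip_width: 0.103
```

```bash
python3 - <<'E'
from plan import *
st(); im,p=shot('wrist','w17',(140,80,460,330),2.3);st()
print(tcp(-52.3,17.3,48,.2,.15))
shot('top','t17',(270,180,400,280),6);shot('scene','s17',(270,200,420,312),5)
E
```

```text
t 17.1 tcp [ 0.4109 -0.132   0.0832] z [ 0.126  0.21  -0.97 ] y [-0.128  0.973  0.194] F [-3.  -3.9  7. ] g 0.103 j [-0.71  0.04  2.03  0.27  1.13 -2.52]
t 17.15 tcp [ 0.411  -0.132   0.0832] z [ 0.126  0.21  -0.97 ] y [-0.128  0.973  0.194] F [-1.7 -4.1  6.9] g 0.103 j [-0.71  0.04  2.03  0.27  1.13 -2.52]
(array([ 0.40995688, -0.12966343,  0.08403319]), array([12.48291122, -7.02512094, -0.        ]))
```

View pics/w17.png

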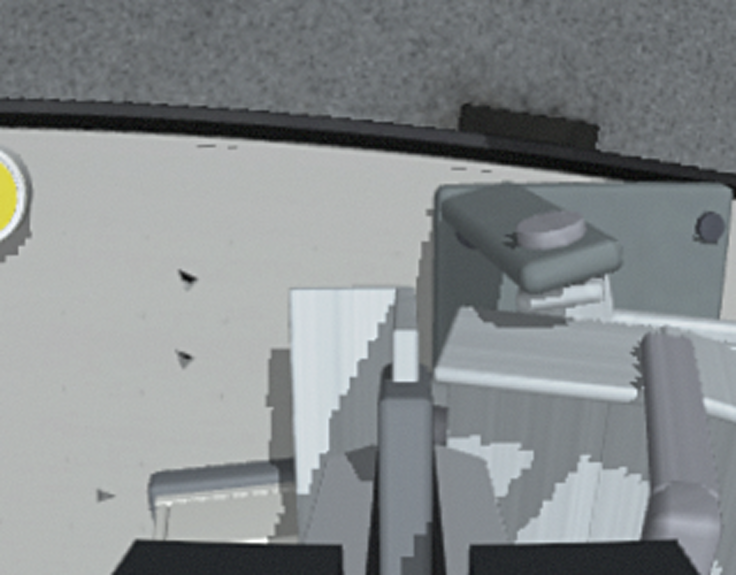

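View pics/s17.png

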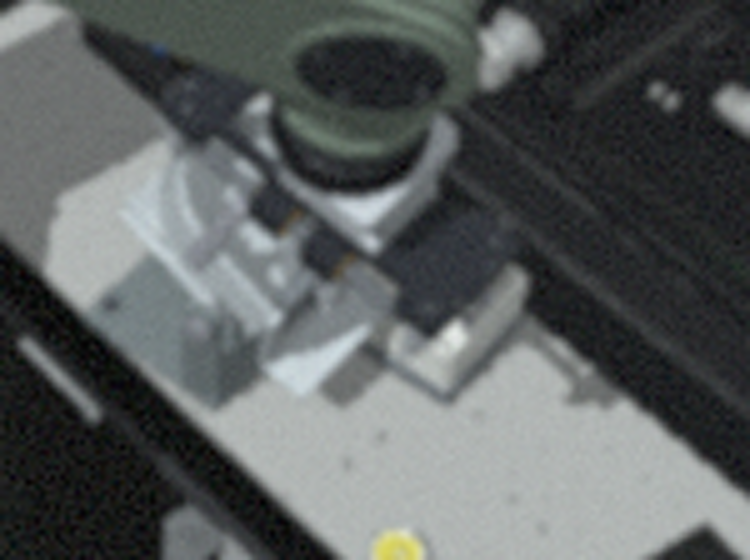

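View pics/t17.png

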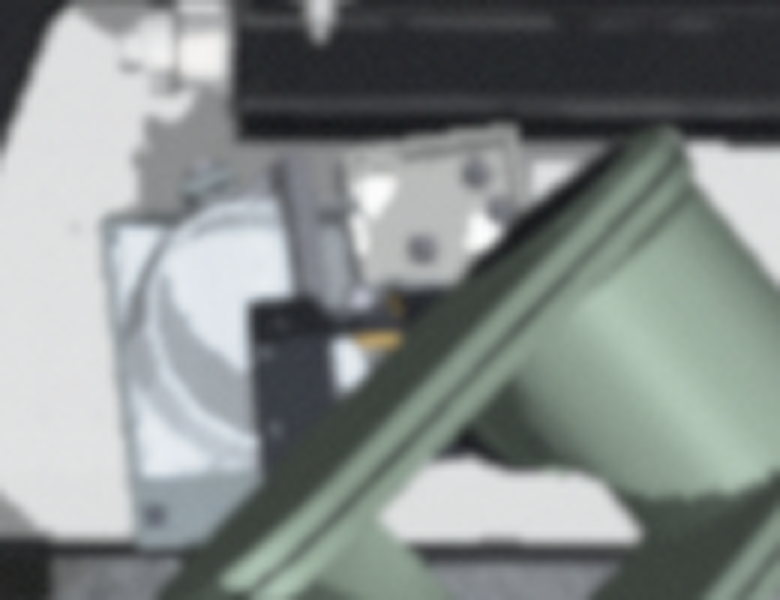

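>>> jog_arm:
  commands:
    - {"dr": [0,0,0],"xyz": [0,0,0],"grip": 255}
    - {"dr": [0,0,0],"xyz": [0,0,0],"grip": 255}
    - {"dr": [0,0,0],"xyz": [0,0,0],"grip": 255}
    - {"dr": [0,0,0],"xyz": [0,0,0],"grip": 255}
    - {"dr": [0,0,0],"xyz": [0,0,0],"grip": 255}

```text
time_s: 17.67
ee_pos: [0.411, -0.132, 0.0832]
eef_rot: [-0.173, 2.982, 0.306]
force: [-2.1, -4.9, 8.2]
grip_width: 0.106
```

```bash
python3 - <<'E'
from plan import *
st(); im,p=shot('wrist','w18',(240,180,340,330),4);
shot('top','t18',(290,190,370,250),8)
E
```

```text
t 17.67 tcp [ 0.411  -0.132   0.0832] z [ 0.126  0.21  -0.97 ] y [-0.128  0.973  0.193] F [-2.1 -4.9  8.2] g 0.106 j [-0.71  0.04  2.03  0.27  1.13 -2.52]
```

View pics/w18.png

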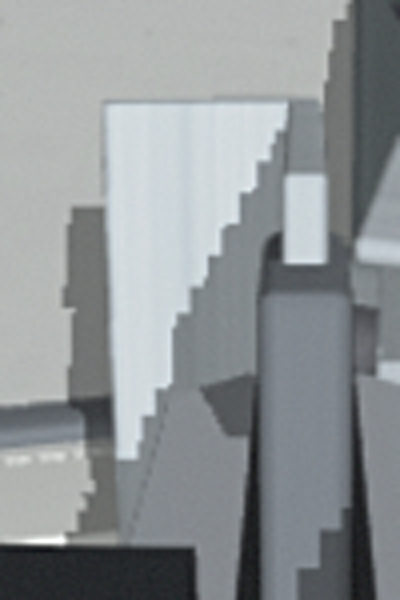

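View pics/t18.png

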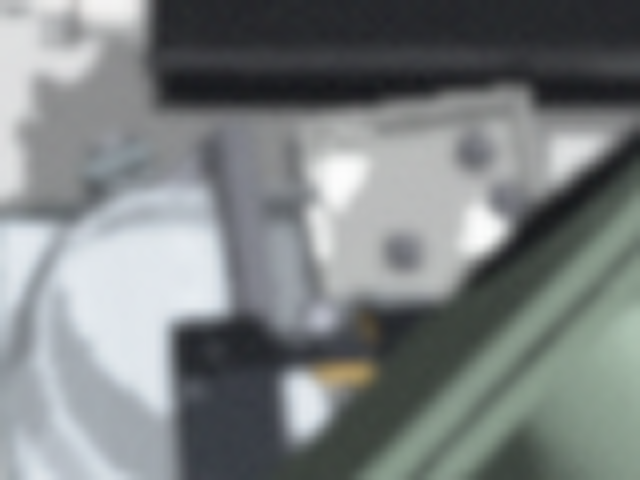

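```bash
python3 - <<'E'
from plan import *
im,p=load('w18')
for z in (.062,.068,.072):
    P=onp('wrist',240+365/4,180+325/4,z,p); d=P-S; print(z,np.round([d@SX*1e3,d@SY*1e3],1))
s=manip.state(); T=Ro.from_rotvec(s['eef_rot']).as_matrix()
# card frame axes: x=tool y, z=-tool z
E=s['ee_pos']+T@np.array([0,.0025,.0377]); d=E-S; print('edge',np.round([d@SX*1e3,d@SY*1e3,d[2]*1e3],1))
F=s['ee_pos']+T@np.array([0,.0025,0]); d=F-S; print('face at tcp',np.round([d@SX*1e3,d@SY*1e3,d[2]*1e3],1))
E
```

```text
0.062 [-51.2  28.1]
0.068 [-52.7  31. ]
0.072 [-53.6  33. ]
edge [-55.   16.5  47.1]
face at tcp [-62.2  22.2  83.6]
```

>>> jog_arm:
  commands:
    - {"dr": [0,0,0],"xyz": [0,0,0.4],"grip": 255}
    - {"dr": [0,0,0],"xyz": [0,0,0.8],"grip": 255}
    - {"dr": [0,0,0],"xyz": [0,0,0.8],"grip": 255}
    - {"dr": [0,0,0],"xyz": [0,0,0.4],"grip": 255}
    - {"dr": [0,0,0],"xyz": [0,0,0],"grip": 255}

```text
time_s: 18.18
ee_pos: [0.4105, -0.1305, 0.0834]
eef_rot: [-0.174, 2.982, 0.312]
force: [-7.9, -4.4, 32.3]
grip_width: 0.101
```

>>> jog_arm:
  commands:
    - {"dr": [0,0,0],"xyz": [0,0,0],"grip": 255}
    - {"dr": [0,0,0],"xyz": [0,0,0],"grip": 255}
    - {"dr": [0,0,0],"xyz": [0,0,0],"grip": 255}
    - {"dr": [0,0,0],"xyz": [0,0,0],"grip": 255}

```text
time_s: 18.52
ee_pos: [0.4108, -0.1314, 0.0834]
eef_rot: [-0.174, 2.982, 0.309]
force: [-3.3, -3.9, 11.6]
grip_width: 0.102
```

```bash
python3 - <<'E'
from plan import *
st(); im,p=shot('wrist','w19',(240,180,340,330),4);
shot('top','t19',(290,190,370,250),8)
E
```

```text
t 18.52 tcp [ 0.4108 -0.1314  0.0834] z [ 0.126  0.211 -0.969] y [-0.128  0.972  0.195] F [-3.3 -3.9 11.6] g 0.102 j [-0.71  0.04  2.03  0.27  1.13 -2.52]
```

View pics/w19.png

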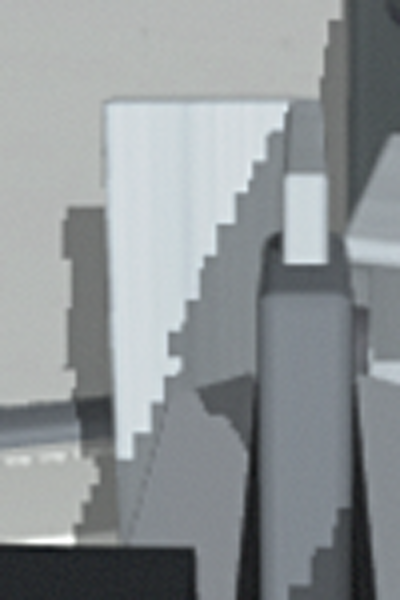

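View pics/t19.png

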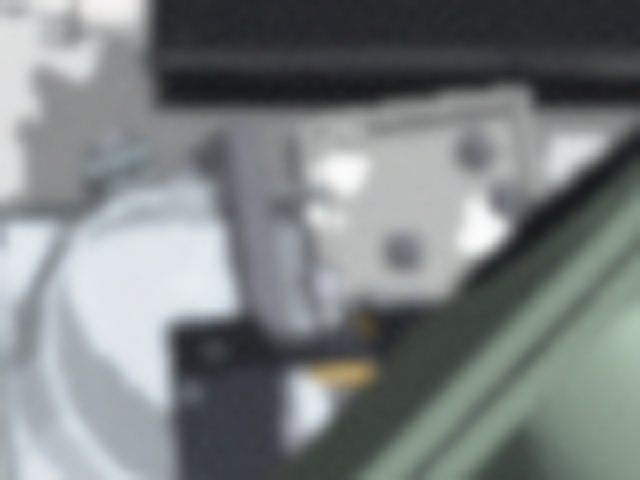

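>>> jog_arm:
  commands:
    - {"dr": [0,0,0],"xyz": [0,0,0.5],"grip": 255}
    - {"dr": [0,0,0],"xyz": [0,0,1],"grip": 255}
    - {"dr": [0,0,0],"xyz": [0,0.15,1.3],"grip": 255}
    - {"dr": [0,0,0],"xyz": [0,0.3,1.3],"grip": 255}
    - {"dr": [0,0,0],"xyz": [0,0.3,1.3],"grip": 255}

```text
time_s: 19.03
ee_pos: [0.4102, -0.1279, 0.0948]
eef_rot: [-0.172, 2.982, 0.308]
force: [-0.0, -6.1, 3.3]
grip_width: 0.104
```

```bash
python3 - <<'E'
from plan import *
st(); im,p=shot('wrist','w20',(220,160,420,330),3.5);
E
```

```text
t 19.03 tcp [ 0.4102 -0.1279  0.0948] z [ 0.125  0.211 -0.969] y [-0.128  0.972  0.195] F [-0.  -6.1  3.3] g 0.104 j [-0.71  0.02  2.03  0.27  1.15 -2.51]
```

View pics/w20.png

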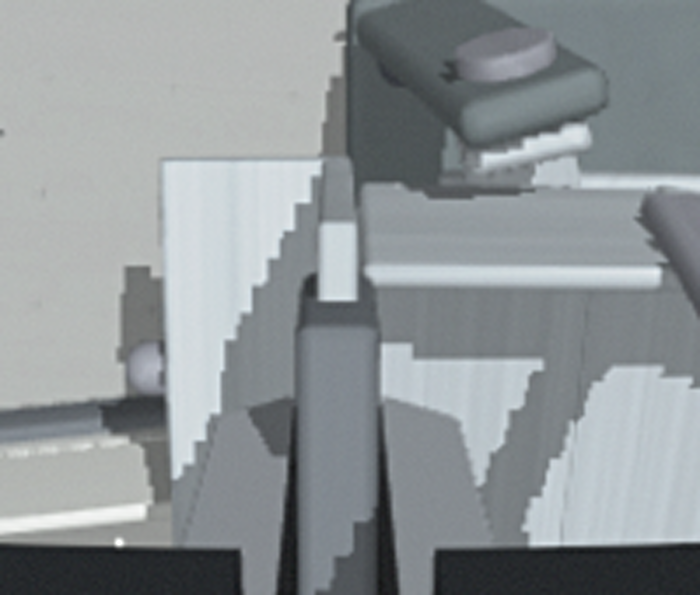

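>>> jog_arm:
  commands:
    - {"dr": [0,0,0],"xyz": [0,-0.05,-0.3],"grip": 255}
    - {"dr": [0,0,0],"xyz": [0,-0.05,-0.6],"grip": 255}
    - {"dr": [0,0,0],"xyz": [0,-0.05,-0.9],"grip": 255}
    - {"dr": [0,0,0],"xyz": [0,-0.05,-1.2],"grip": 255}
    - {"dr": [0,0,0],"xyz": [0,-0.05,-1.3],"grip": 255}

```text
time_s: 19.5
ee_pos: [0.4104, -0.1283, 0.0842]
eef_rot: [-0.175, 2.983, 0.312]
force: [-7.8, -5.1, 29.6]
grip_width: 0.102
```

>>> jog_arm:
  commands:
    - {"dr": [0,0,0],"xyz": [0,0,0],"grip": 255}
    - {"dr": [0,0,0],"xyz": [0,0,0],"grip": 255}
    - {"dr": [0,0,0],"xyz": [0,0,0],"grip": 255}
    - {"dr": [0,0,0],"xyz": [0,0,0],"grip": 255}
    - {"dr": [0,0,0],"xyz": [0,0,0],"grip": 255}

```text
time_s: 19.92
ee_pos: [0.4104, -0.1284, 0.0843]
eef_rot: [-0.175, 2.983, 0.311]
force: [-7.4, -5.4, 23.9]
grip_width: 0.107
```

```bash
python3 - <<'E'
from plan import *
st(); im,p=shot('wrist','w21',(220,160,420,330),3.5);
shot('top','t21',(290,190,370,250),8)
E
```

```text
t 19.92 tcp [ 0.4104 -0.1284  0.0843] z [ 0.124  0.213 -0.969] y [-0.129  0.972  0.197] F [-7.4 -5.4 23.9] g 0.107 j [-0.71  0.04  2.03  0.27  1.13 -2.52]
```

View pics/w21.png

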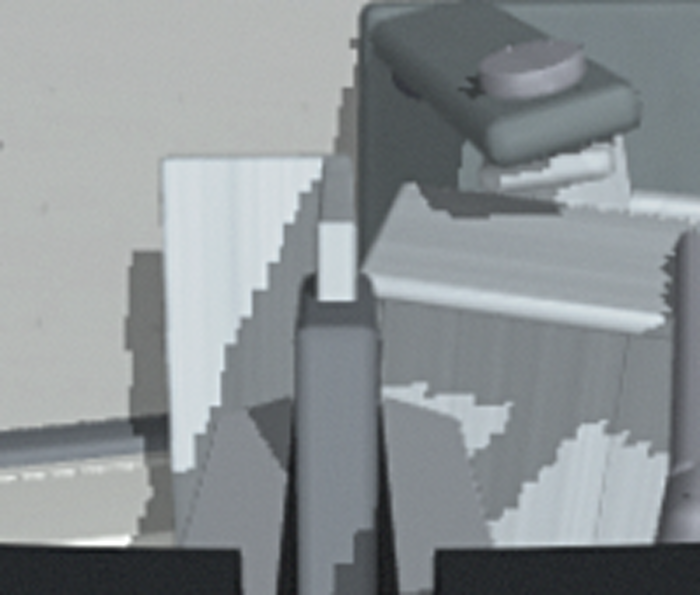

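View pics/t21.png

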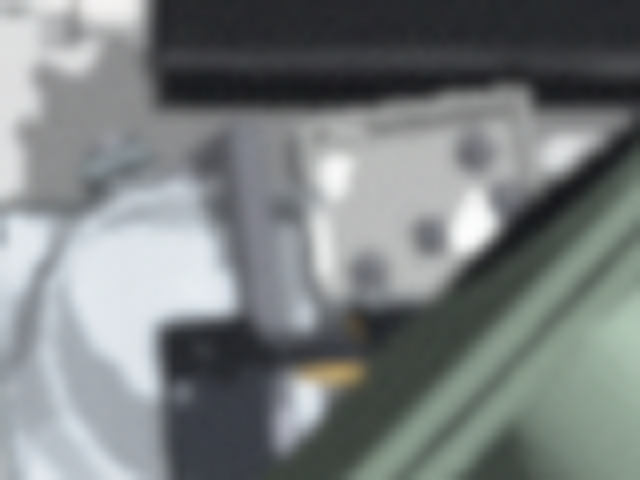

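>>> jog_arm:
  commands:
    - {"dr": [0,0,0],"xyz": [0,0,0.5],"grip": 255}
    - {"dr": [0,0,0],"xyz": [0,0,1],"grip": 255}
    - {"dr": [0,0,0],"xyz": [0,0,1],"grip": 255}
    - {"dr": [0,0,0],"xyz": [0,0,0.5],"grip": 255}
    - {"dr": [0,0,0],"xyz": [0,0,0.1],"grip": 255}

```text
time_s: 20.43
ee_pos: [0.4103, -0.128, 0.0844]
eef_rot: [-0.175, 2.983, 0.311]
force: [-9.8, -6.4, 38.2]
grip_width: 0.104
```

>>> jog_arm:
  commands:
    - {"dr": [0,0,0],"xyz": [0,0,0],"grip": 255}
    - {"dr": [0,0,0],"xyz": [0,0,0],"grip": 255}
    - {"dr": [0,0,0],"xyz": [0,0,0],"grip": 255}
    - {"dr": [0,0,0],"xyz": [0,0,0],"grip": 255}
    - {"dr": [0,0,0],"xyz": [0,0,0],"grip": 255}

```text
time_s: 20.85
ee_pos: [0.4104, -0.1288, 0.0844]
eef_rot: [-0.174, 2.983, 0.309]
force: [-3.9, -5.5, 16.9]
grip_width: 0.103
```

```bash
python3 - <<'E'
from plan import *
st(); im,p=shot('scene','s22',(270,200,420,312),5)
shot('top','t22',(290,190,370,250),8)
E
```

```text
t 20.85 tcp [ 0.4104 -0.1288  0.0844] z [ 0.125  0.211 -0.969] y [-0.129  0.972  0.195] F [-3.9 -5.5 16.9] g 0.103 j [-0.71  0.04  2.03  0.27  1.13 -2.52]
```

View pics/s22.png

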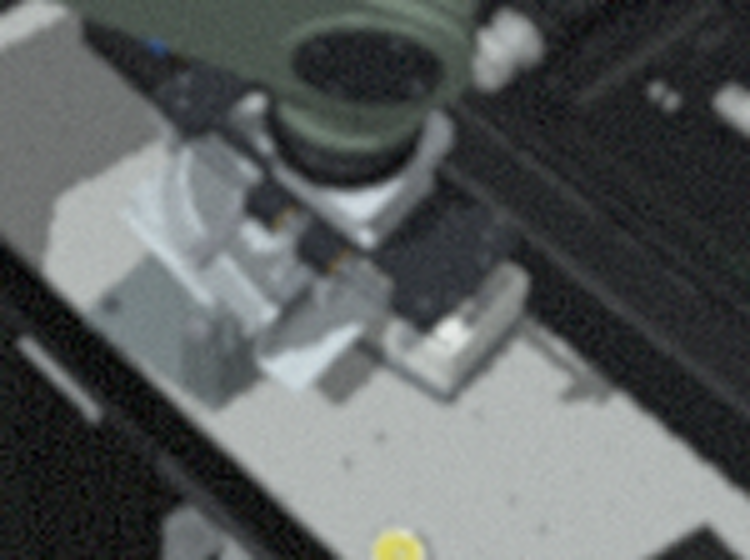

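View pics/t22.png

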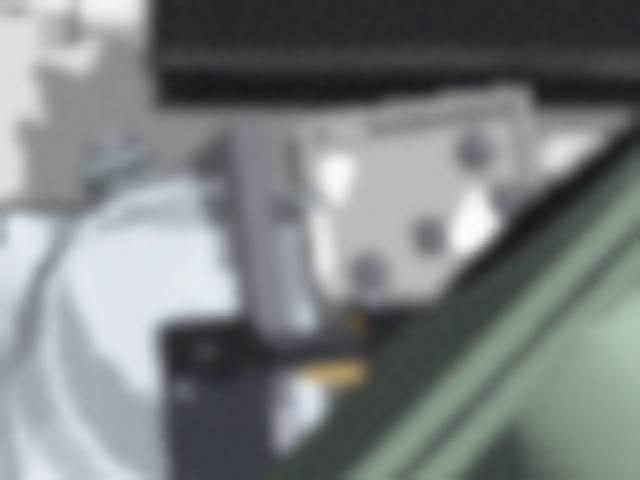

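>>> jog_arm:
  commands:
    - {"dr": [-2,-0.3,0],"xyz": [0,0.1,0.4],"grip": 255}
    - {"dr": [-4,-0.6,0],"xyz": [0,0.2,0.8],"grip": 255}
    - {"dr": [-7,-0.9,0],"xyz": [0,0.35,1.3],"grip": 255}
    - {"dr": [-10,-1.2,0],"xyz": [0,0.5,1.9],"grip": 255}
    - {"dr": [-11.4,-1.5,0],"xyz": [0,0.6,2.3],"grip": 255}

```text
time_s: 21.37
ee_pos: [0.4087, -0.12, 0.1051]
eef_rot: [-0.196, 2.985, 0.012]
force: [0.4, -3.7, -3.4]
grip_width: 0.103
```

>>> jog_arm:
  commands:
    - {"dr": [0,2,0],"xyz": [0,-0.3,1],"grip": 255}
    - {"dr": [0,4,0],"xyz": [0.3,-0.6,2],"grip": 255}
    - {"dr": [0,6,0],"xyz": [0.6,-0.9,4],"grip": 255}
    - {"dr": [-1,8.5,0],"xyz": [0.9,-1.5,6],"grip": 255}
    - {"dr": [-1,8.5,0],"xyz": [0.9,-3,8],"grip": 255}

```text
time_s: 21.78
ee_pos: [0.4172, -0.1475, 0.1837]
eef_rot: [0.21, -3.129, -0.012]
force: [0.6, 0.1, -2.0]
grip_width: 0.099
```

>>> jog_arm:
  commands:
    - {"dr": [0,0,0],"xyz": [0,-1,0.5],"grip": 255}
    - {"dr": [0,0,0],"xyz": [0,-2,1],"grip": 255}
    - {"dr": [0,0,0],"xyz": [0,-2,1],"grip": 255}
    - {"dr": [0,0,0],"xyz": [0,-2,1],"grip": 255}

```text
time_s: 22.12
ee_pos: [0.4164, -0.1701, 0.1932]
eef_rot: [0.202, -3.132, -0.008]
force: [-0.2, 0.6, -1.4]
grip_width: 0.108
```

```bash
python3 - <<'E'
from plan import *
st(); im,p=shot('wrist','w23');
shot('top','t23',(270,180,400,280),6)
E
```

```text
t 22.12 tcp [ 0.4164 -0.1701  0.1932] z [-0.003  0.005 -1.   ] y [-0.128  0.992  0.005] F [-0.2  0.6 -1.4] g 0.108 j [-0.58 -0.05  1.84  0.    1.35 -2.28]
```

View pics/w23.png

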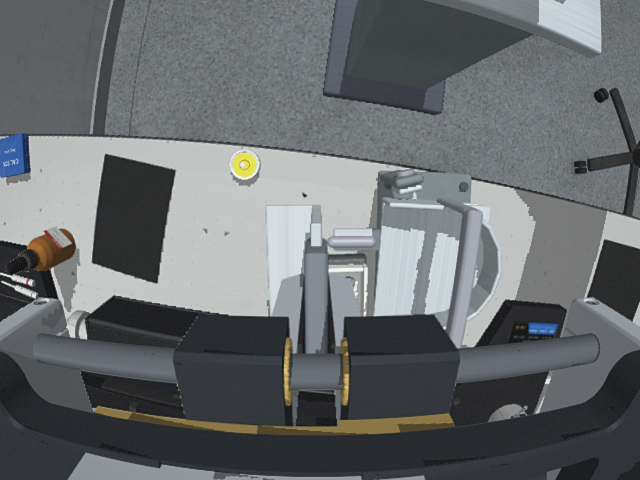

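View pics/t23.png

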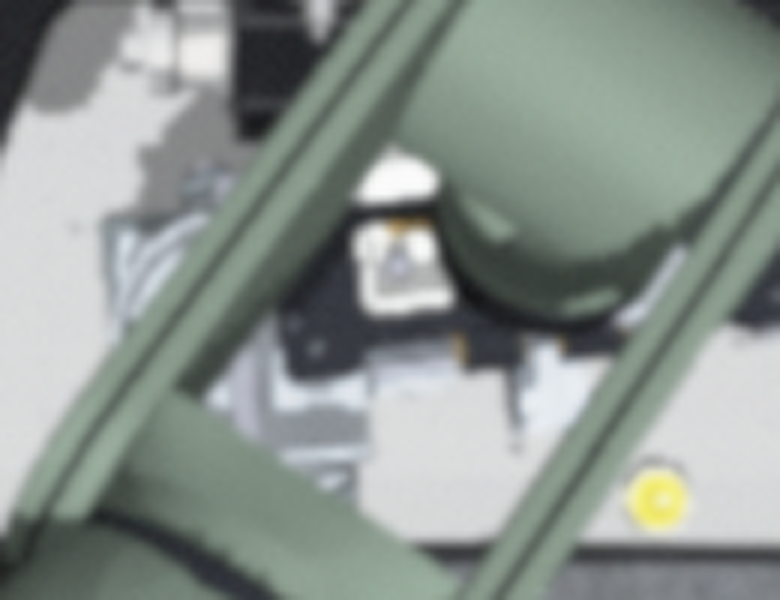

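>>> jog_arm:
  commands:
    - {"dr": [0,0,-3],"xyz": [0.2,-1,0],"grip": 255}
    - {"dr": [0,0,-6],"xyz": [0.5,-3.5,0],"grip": 255}
    - {"dr": [0,0,-9],"xyz": [1,-6.5,0],"grip": 255}
    - {"dr": [0,0,-12],"xyz": [1.3,-9.5,0],"grip": 255}
    - {"dr": [0,0,-15],"xyz": [1.6,-12,0],"grip": 255}

```text
time_s: 22.63
ee_pos: [0.4333, -0.2914, 0.1937]
eef_rot: [-0.21, -3.133, -0.005]
force: [0.4, -0.2, -0.7]
grip_width: 0.1
```

>>> jog_arm:
  commands:
    - {"dr": [0,0,0],"xyz": [0.2,-3,0],"grip": 255}
    - {"dr": [0,0,0],"xyz": [0.3,-5.5,0],"grip": 255}
    - {"dr": [0,0,0],"xyz": [0.4,-7.5,0],"grip": 255}
    - {"dr": [0,0,0],"xyz": [0.4,-8.3,-1],"grip": 255}
    - {"dr": [0,0,0],"xyz": [0.4,-8.3,-2],"grip": 255}

```text
time_s: 23.05
ee_pos: [0.4376, -0.3748, 0.1737]
eef_rot: [0.209, 3.134, 0.003]
force: [-0.7, 0.7, -1.9]
grip_width: 0.103
```

>>> jog_arm:
  commands:
    - {"dr": [0,0,0],"xyz": [0,0,-2],"grip": 255}
    - {"dr": [0,0,0],"xyz": [0,0,-2],"grip": 255}
    - {"dr": [0,0,0],"xyz": [0,0,-2],"grip": 255}

```text
time_s: 23.3
ee_pos: [0.4364, -0.3706, 0.1521]
eef_rot: [-0.204, -3.131, -0.011]
force: [0.8, -0.2, -1.3]
grip_width: 0.105
```

```bash
python3 - <<'E'
from plan import *
st(); im,p=shot('wrist','w24');
shot('top','t24',(270,180,400,280),6)
E
```

```text
t 23.3 tcp [ 0.4364 -0.3706  0.1521] z [-0.004  0.007 -1.   ] y [0.13  0.991 0.007] F [ 0.8 -0.2 -1.3] g 0.105 j [-0.86  0.26  1.6   0.    1.3  -2.3 ]
```

View pics/w24.png

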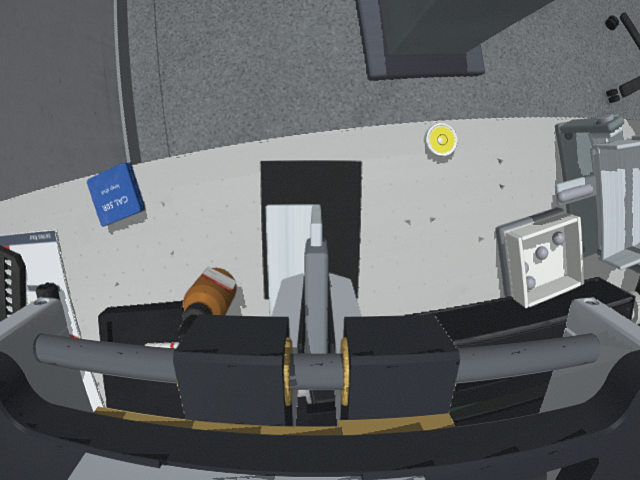

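View pics/t24.png

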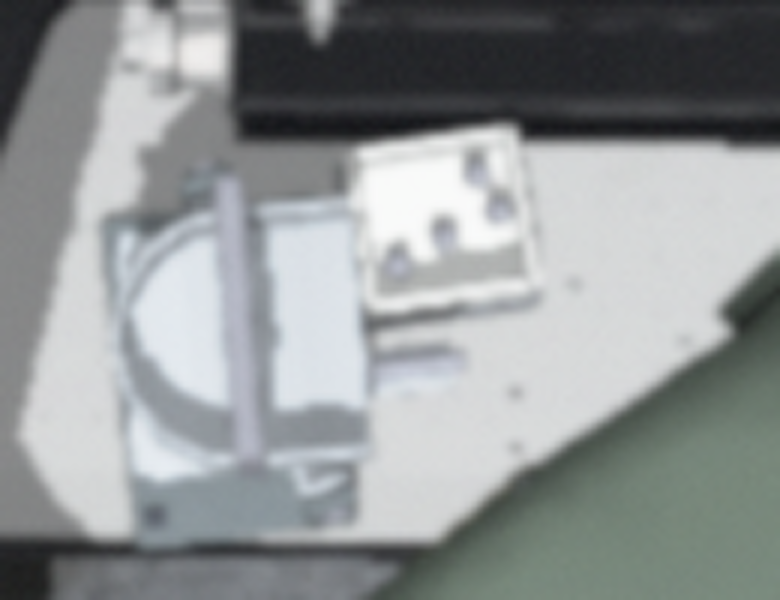

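>>> jog_arm:
  commands:
    - {"dr": [0,0,0],"xyz": [0,0,-2.5],"grip": 255}
    - {"dr": [0,0,0],"xyz": [0,0,-5],"grip": 255}
    - {"dr": [0,0,0],"xyz": [0,0,-7.5],"grip": 255}
    - {"dr": [0,0,0],"xyz": [0,0,-9.5],"grip": 255}
    - {"dr": [0,0,0],"xyz": [0,0,-10.5],"grip": 255}

```text
time_s: 23.82
ee_pos: [0.4372, -0.3723, 0.0482]
eef_rot: [-0.205, -3.133, -0.006]
force: [0.2, 0.3, -2.1]
grip_width: 0.099
```

>>> jog_arm:
  commands:
    - {"dr": [0,0,0],"xyz": [0,0,0],"grip": 255}
    - {"dr": [0,0,0],"xyz": [0,0,0],"grip": 255}
    - {"dr": [0,0,0],"xyz": [0,0,0],"grip": 255}

```text
time_s: 24.07
ee_pos: [0.4392, -0.3751, 0.052]
eef_rot: [0.206, 3.132, -0.002]
force: [0.6, 0.0, -0.9]
grip_width: 0.103
```

```bash
python3 - <<'E'
from plan import *
st()
for f in ('w23','w24'):
    im,p=load(f)
    pt=proj('wrist',[.4245,-.065,.075],p).astype(int); print(pt)
im,p=load('w23'); c=im[170:340,360:520]; cv2.imwrite('pics/w23c.png',cv2.resize(c,None,fx=3.5,fy=3.5,interpolation=cv2.INTER_CUBIC))
E
```

```text
t 24.07 tcp [ 0.4392 -0.3751  0.052 ] z [ 0.003 -0.001 -1.   ] y [ 0.131  0.991 -0.001] F [ 0.6  0.  -0.9] g 0.103 j [-0.86  0.38  1.67  0.    1.09 -2.3 ]
[433 262]
[637 196]
```

View pics/w23c.png

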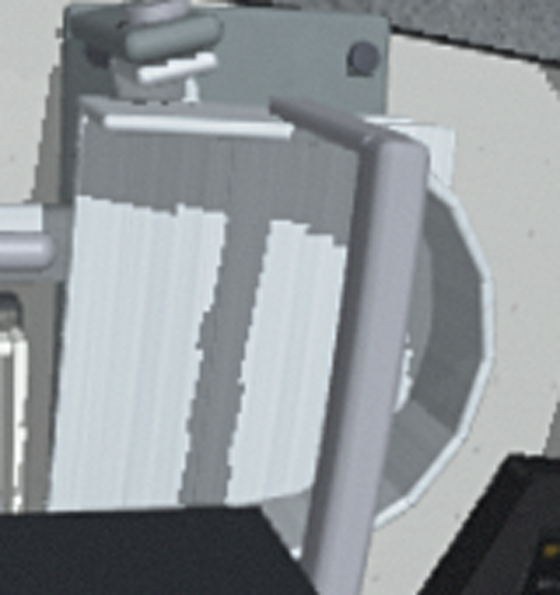

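>>> jog_arm:
  commands:
    - {"dr": [0,0,0],"xyz": [0,0,-0.4],"grip": 255}
    - {"dr": [0,0,0],"xyz": [0,0,-0.8],"grip": 255}
    - {"dr": [0,0,0],"xyz": [0,0,-0.9],"grip": 255}
    - {"dr": [0,0,0],"xyz": [0,0,-0.9],"grip": 255}
    - {"dr": [0,0,0],"xyz": [0,0,-0.9],"grip": 255}

```text
time_s: 24.48
ee_pos: [0.4379, -0.3738, 0.041]
eef_rot: [0.206, 3.135, 0.003]
force: [0.3, -0.9, -1.7]
grip_width: 0.102
```

>>> jog_arm:
  commands:
    - {"dr": [0,0,0],"xyz": [0,0,-0.1],"grip": 255}
    - {"dr": [0,0,0],"xyz": [0,0,-0.2],"grip": 255}
    - {"dr": [0,0,0],"xyz": [0,0,-0.2],"grip": 255}

```text
time_s: 24.73
ee_pos: [0.4381, -0.374, 0.0407]
eef_rot: [0.206, 3.135, 0.002]
force: [-2.5, 3.4, 8.1]
grip_width: 0.103
```

Contact with the mat; release.

>>> jog_arm:
  commands:
    - {"dr": [0,0,0],"xyz": [0,0,0.15],"grip": 255}
    - {"dr": [0,0,0],"xyz": [0,0,0.1],"grip": 200}
    - {"dr": [0,0,0],"xyz": [0,0,0.1],"grip": 120}
    - {"dr": [0,0,0],"xyz": [0,0,0.1],"grip": 120}
    - {"dr": [0,0,0],"xyz": [0,0,0.1],"grip": 120}

```text
time_s: 25.15
ee_pos: [0.4379, -0.3739, 0.0398]
eef_rot: [0.206, 3.134, 0.003]
force: [-0.4, 0.0, -0.0]
grip_width: 0.351
```

>>> jog_arm:
  commands:
    - {"dr": [0,0,0],"xyz": [0,0,0],"grip": 120}
    - {"dr": [0,0,0],"xyz": [0,0,0],"grip": 120}
    - {"dr": [0,0,0],"xyz": [0,0,0],"grip": 120}

```text
time_s: 25.4
ee_pos: [0.4379, -0.3738, 0.0399]
eef_rot: [0.206, 3.135, 0.003]
force: [-0.9, -0.6, 0.3]
grip_width: 0.52
```

>>> jog_arm:
  commands:
    - {"dr": [0,0,0],"xyz": [0,0,2],"grip": 120}
    - {"dr": [0,0,0],"xyz": [0,0,5],"grip": 100}
    - {"dr": [0,0,0],"xyz": [0,0,9],"grip": 60}
    - {"dr": [0,0,0],"xyz": [0,0,13],"grip": 0}
    - {"dr": [0,0,0],"xyz": [0,0,16],"grip": 0}

```text
time_s: 25.82
ee_pos: [0.4386, -0.3746, 0.2034]
eef_rot: [0.206, 3.132, -0.001]
force: [1.6, -0.2, 0.7]
grip_width: 0.779
```

```bash
python3 - <<'E'
from plan import *
st(); im,p=shot('wrist','w25',(180,110,460,330),2.7);st()
E
```

```text
t 25.82 tcp [ 0.4386 -0.3746  0.2034] z [ 0.003 -0.001 -1.   ] y [ 0.131  0.991 -0.001] F [ 1.6 -0.2  0.7] g 0.779 j [-0.86  0.21  1.54  0.    1.39 -2.3 ]
t 25.87 tcp [ 0.4413 -0.3776  0.2104] z [ 0.01 -0.01 -1.  ] y [ 0.131  0.991 -0.008] F [ 1.5 -1.   4. ] g 0.817 j [-0.86  0.2   1.53  0.    1.39 -2.3 ]
```

View pics/w25.png

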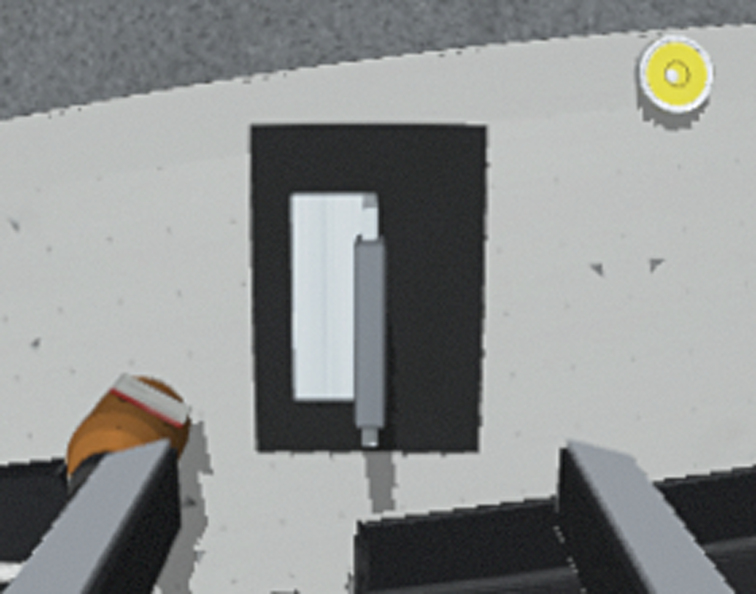

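>>> jog_arm:
  commands:
    - {"dr": [0,0,3],"xyz": [-0.2,2,2],"grip": 0}
    - {"dr": [0,0,6],"xyz": [-0.4,5.5,3],"grip": 0}
    - {"dr": [0,0,9],"xyz": [-0.6,9.5,3],"grip": 0}
    - {"dr": [0,0,12],"xyz": [-0.8,13.5,3],"grip": 0}
    - {"dr": [0,0,15],"xyz": [-1,17.5,3],"grip": 0}

```text
time_s: 26.28
ee_pos: [0.4275, -0.1974, 0.23]
eef_rot: [-0.207, 3.134, 0.002]
force: [1.6, 0.1, -0.3]
grip_width: 0.999
```

>>> jog_arm:
  commands:
    - {"dr": [0,0,0],"xyz": [-0.1,4,0],"grip": 0}
    - {"dr": [0,0,0],"xyz": [-0.2,8,0],"grip": 0}
    - {"dr": [0,0,0],"xyz": [-0.2,11,0],"grip": 0}
    - {"dr": [0,0,0],"xyz": [-0.3,13,0],"grip": 0}
    - {"dr": [0,0,0],"xyz": [-0.3,13.3,0],"grip": 0}

```text
time_s: 26.7
ee_pos: [0.4243, -0.0627, 0.2297]
eef_rot: [-0.211, 3.134, 0.005]
force: [-0.9, -0.5, 0.1]
grip_width: 0.997
```

>>> jog_arm:
  commands:
    - {"dr": [0,0,0],"xyz": [0,0,0],"grip": 0}
    - {"dr": [0,0,0],"xyz": [0,0,0],"grip": 0}
    - {"dr": [0,0,0],"xyz": [0,0,0],"grip": 0}

```text
time_s: 26.95
ee_pos: [0.4251, -0.0669, 0.2299]
eef_rot: [-0.203, 3.135, 0.002]
force: [0.4, -0.4, 0.2]
grip_width: 1.001
```

```bash
python3 - <<'E'
from plan import *
st(); im,p=shot('wrist','w26',(130,110,430,310),2.6);st()
E
```

```text
t 26.95 tcp [ 0.4251 -0.0669  0.2299] z [-0.     0.001 -1.   ] y [-0.129  0.992  0.001] F [ 0.4 -0.4  0.2] g 1.001 j [-0.36 -0.13  1.84  0.    1.43 -2.06]
t 27.0 tcp [ 0.4251 -0.067   0.2298] z [-0.     0.001 -1.   ] y [-0.128  0.992  0.001] F [-0.4  0.6  0.1] g 0.998 j [-0.36 -0.13  1.84  0.    1.43 -2.06]
```

View pics/w26.png

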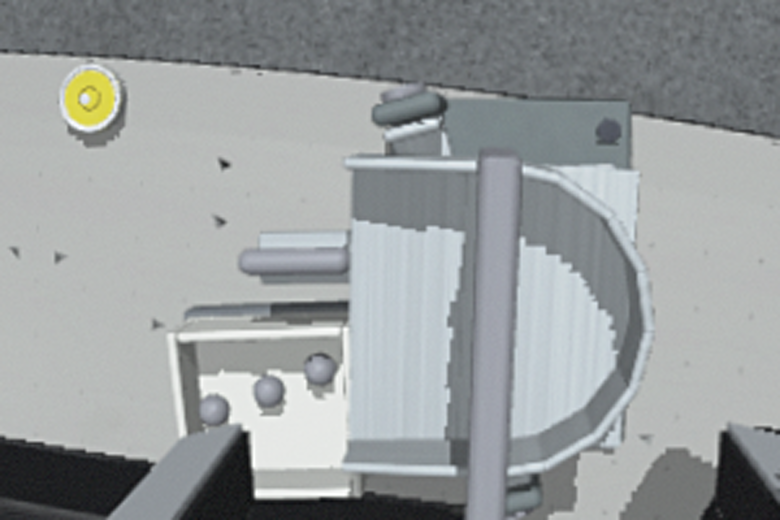

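```bash
python3 - <<'E'
from plan import *
im,p=load('w26')
w=lambda u,v,z: onp('wrist',130+u/2.6,110+v/2.6,z,p)
a=w(499,165,.147);b=w(488,500,.147);print(a,b,np.degrees(np.arctan2(*(a-b)[1::-1]))-90,'centre from near',a-.0563*SY)
print(np.linalg.norm(a-b))
E
```

```text
[ 0.36999844 -0.06914364  0.147     ] [ 0.4661574  -0.05945746  0.147     ] -264.2479436817225 centre from near [ 0.42581678 -0.06179502  0.147     ]
0.09664557858662604
```

>>> jog_arm:
  commands:
    - {"dr": [0,0,-0.8],"xyz": [0.1,0.4,-3],"grip": 80}
    - {"dr": [0,0,-0.8],"xyz": [0.1,0.45,-6],"grip": 100}
    - {"dr": [0,0,-0.8],"xyz": [0.1,0.45,-9],"grip": 120}
    - {"dr": [0,0,-0.8],"xyz": [0.1,0.45,-10.7],"grip": 120}
    - {"dr": [0,0,-0.8],"xyz": [0.1,0.45,-10.7],"grip": 120}
  force: 40

```text
time_s: 27.42
ee_pos: [0.4222, -0.0611, 0.1187]
eef_rot: [0.179, -3.128, -0.008]
force: [-0.5, 0.0, -0.5]
grip_width: 0.686
```

>>> jog_arm:
  commands:
    - {"dr": [0,0,0],"xyz": [0,0,0],"grip": 120}
    - {"dr": [0,0,0],"xyz": [0,0,0],"grip": 180}
    - {"dr": [0,0,0],"xyz": [0,0,0],"grip": 255}
    - {"dr": [0,0,0],"xyz": [0,0,0],"grip": 255}
    - {"dr": [0,0,0],"xyz": [0,0,0],"grip": 255}

```text
time_s: 27.83
ee_pos: [0.427, -0.0618, 0.1243]
eef_rot: [-0.183, 3.134, 0.001]
force: [0.1, -0.4, -0.1]
grip_width: 0.329
```

>>> jog_arm:
  commands:
    - {"dr": [0,0,0],"xyz": [0,0,0],"grip": 255}
    - {"dr": [0,0,0],"xyz": [0,0,0],"grip": 255}
    - {"dr": [0,0,0],"xyz": [0,0,0],"grip": 255}
    - {"dr": [0,0,0],"xyz": [0,0,0],"grip": 255}
    - {"dr": [0,0,0],"xyz": [0,0,0],"grip": 255}

```text
time_s: 28.25
ee_pos: [0.427, -0.0627, 0.1238]
eef_rot: [-0.183, 3.134, -0.002]
force: [0.4, -5.2, 3.4]
grip_width: 0.127
```

```bash
python3 - <<'E'
from plan import *
st(); im,p=shot('wrist','w27',(130,110,430,330),2.6);st()
E
```

```text
t 28.25 tcp [ 0.427  -0.0627  0.1238] z [ 0.002 -0.001 -1.   ] y [-0.117  0.993 -0.002] F [ 0.4 -5.2  3.4] g 0.127 j [-0.35 -0.02  1.97 -0.    1.19 -2.03]
t 28.3 tcp [ 0.427  -0.0627  0.1238] z [ 0.002 -0.001 -1.   ] y [-0.117  0.993 -0.001] F [ 2.  -5.8  2.7] g 0.124 j [-0.35 -0.02  1.97 -0.    1.19 -2.03]
```

View pics/w27.png

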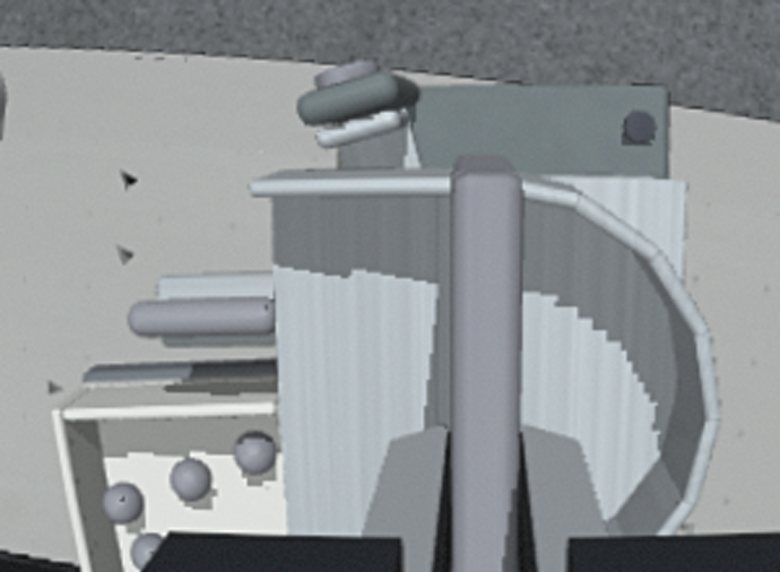

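>>> jog_arm:
  commands:
    - {"dr": [0,0,0],"xyz": [0,-0.1,0.2],"grip": 255}
    - {"dr": [0,0,0],"xyz": [0,-0.1,0.7],"grip": 255}
    - {"dr": [0,0,0],"xyz": [0,-0.1,1.5],"grip": 255}
    - {"dr": [0,0,0],"xyz": [0,-0.1,3],"grip": 255}
    - {"dr": [0,0,0],"xyz": [0,-0.1,5],"grip": 255}

```text
time_s: 28.72
ee_pos: [0.4231, -0.0602, 0.1713]
eef_rot: [0.183, -3.13, -0.011]
force: [0.3, -0.5, -3.0]
grip_width: 0.125
```

>>> jog_arm:
  commands:
    - {"dr": [0,0,-1],"xyz": [0,1,2],"grip": 255}
    - {"dr": [0,0,-2],"xyz": [0,3,2.5],"grip": 255}
    - {"dr": [0,0,-3],"xyz": [0.3,6,2.5],"grip": 255}
    - {"dr": [0,0,-4],"xyz": [0.6,9,2.5],"grip": 255}
    - {"dr": [0,0,-5],"xyz": [1,12,2.5],"grip": 255}

```text
time_s: 29.13
ee_pos: [0.4343, 0.0599, 0.1978]
eef_rot: [0.043, -3.139, -0.007]
force: [-0.3, -0.4, -3.7]
grip_width: 0.124
```

>>> jog_arm:
  commands:
    - {"dr": [0,0,-1],"xyz": [0.3,3,0],"grip": 255}
    - {"dr": [0,0,-2],"xyz": [0.6,6,0],"grip": 255}
    - {"dr": [0,0,-3],"xyz": [0.9,9,0],"grip": 255}
    - {"dr": [0,0,-4],"xyz": [1.1,12,0],"grip": 255}
    - {"dr": [0,0,-5],"xyz": [1.3,15,0],"grip": 255}

```text
time_s: 29.55
ee_pos: [0.4468, 0.2099, 0.1974]
eef_rot: [-0.092, -3.136, -0.004]
force: [1.2, -0.7, -4.4]
grip_width: 0.124
```

>>> jog_arm:
  commands:
    - {"dr": [0,0,1],"xyz": [0,3,0],"grip": 255}
    - {"dr": [0,0,1],"xyz": [0,5,0],"grip": 255}
    - {"dr": [0,0,1],"xyz": [0,6,-2],"grip": 255}
    - {"dr": [0,0,1],"xyz": [0,6,-4],"grip": 255}
    - {"dr": [0,0,1],"xyz": [0,6,-5],"grip": 255}

```text
time_s: 29.97
ee_pos: [0.4454, 0.2683, 0.145]
eef_rot: [-0.061, -3.134, -0.001]
force: [-1.2, -0.8, -4.6]
grip_width: 0.127
```

```bash
python3 - <<'E'
from plan import *
st(); im,p=shot('wrist','w28');st()
E
```

```text
t 29.97 tcp [0.4454 0.2683 0.145 ] z [-0.007  0.001 -1.   ] y [0.039 0.999 0.   ] F [-1.2 -0.8 -4.6] g 0.127 j [ 0.37  0.15  1.74  0.    1.26 -1.16]
t 30.02 tcp [0.4445 0.2671 0.1433] z [-0.01  -0.001 -1.   ] y [ 0.04   0.999 -0.001] F [-1.6 -0.2 -5.5] g 0.124 j [ 0.37  0.15  1.74  0.    1.26 -1.16]
```

View pics/w28.png

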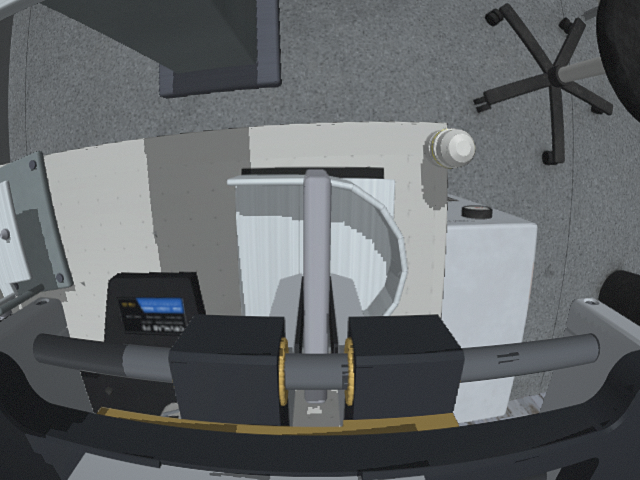

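>>> jog_arm:
  commands:
    - {"dr": [0,0,-1],"xyz": [0.1,0,-1.5],"grip": 255}
    - {"dr": [0,0,-1],"xyz": [0.2,0,-3],"grip": 255}
    - {"dr": [0,0,-1],"xyz": [0.2,0,-4.5],"grip": 255}
    - {"dr": [0,0,-1],"xyz": [0.2,0,-6],"grip": 255}
    - {"dr": [0,0,-1],"xyz": [0.2,0,-6.6],"grip": 255}

```text
time_s: 30.43
ee_pos: [0.4489, 0.2668, 0.0802]
eef_rot: [-0.093, -3.136, -0.001]
force: [-0.7, -0.1, -4.4]
grip_width: 0.126
```

>>> jog_arm:
  commands:
    - {"dr": [0,0,0],"xyz": [0,0,0],"grip": 255}
    - {"dr": [0,0,0],"xyz": [0,0,0],"grip": 255}
    - {"dr": [0,0,0],"xyz": [0,0,0],"grip": 255}

```text
time_s: 30.68
ee_pos: [0.4518, 0.2679, 0.0832]
eef_rot: [0.092, 3.138, 0.004]
force: [0.5, -0.2, -3.9]
grip_width: 0.124
```

>>> jog_arm:
  commands:
    - {"dr": [0,0,0],"xyz": [0,0,-0.4],"grip": 255}
    - {"dr": [0,0,0],"xyz": [0,0,-0.8],"grip": 255}
    - {"dr": [0,0,0],"xyz": [0,0,-1],"grip": 255}
    - {"dr": [0,0,0],"xyz": [0,0,-1.1],"grip": 255}
    - {"dr": [0,0,0],"xyz": [0,0,-1.1],"grip": 255}

```text
time_s: 31.1
ee_pos: [0.4509, 0.2676, 0.0715]
eef_rot: [0.091, 3.14, 0.002]
force: [-2.0, -1.3, 1.2]
grip_width: 0.125
```

>>> jog_arm:
  commands:
    - {"dr": [0,0,0],"xyz": [0,0,-0.1],"grip": 255}
    - {"dr": [0,0,0],"xyz": [0,0,-0.15],"grip": 255}
    - {"dr": [0,0,0],"xyz": [0,0,-0.15],"grip": 255}

```text
time_s: 31.35
ee_pos: [0.451, 0.2673, 0.0714]
eef_rot: [-0.091, -3.14, -0.001]
force: [-5.6, -4.9, 10.9]
grip_width: 0.124
```

Contact on the mat; release.

>>> jog_arm:
  commands:
    - {"dr": [0,0,0],"xyz": [0,0,0.15],"grip": 255}
    - {"dr": [0,0,0],"xyz": [0,0,0.15],"grip": 200}
    - {"dr": [0,0,0],"xyz": [0,0,0.15],"grip": 120}
    - {"dr": [0,0,0],"xyz": [0,0,0.15],"grip": 120}
    - {"dr": [0,0,0],"xyz": [0,0,0.15],"grip": 120}

```text
time_s: 31.77
ee_pos: [0.4513, 0.2679, 0.071]
eef_rot: [0.091, 3.139, 0.003]
force: [0.9, 0.3, 0.6]
grip_width: 0.375
```

>>> jog_arm:
  commands:
    - {"dr": [0,0,0],"xyz": [0,0,0],"grip": 120}
    - {"dr": [0,0,0],"xyz": [0,0,0],"grip": 120}
    - {"dr": [0,0,0],"xyz": [0,0,0],"grip": 120}

```text
time_s: 32.02
ee_pos: [0.451, 0.2677, 0.0709]
eef_rot: [0.091, 3.14, 0.003]
force: [-0.2, 0.3, -0.3]
grip_width: 0.527
```

>>> jog_arm:
  commands:
    - {"dr": [0,0,0],"xyz": [0,0,2],"grip": 120}
    - {"dr": [0,0,0],"xyz": [0,0,5],"grip": 100}
    - {"dr": [0,0,0],"xyz": [0,0,8],"grip": 60}
    - {"dr": [0,0,0],"xyz": [0,0,11],"grip": 0}
    - {"dr": [0,0,0],"xyz": [-1,0,13],"grip": 0}

```text
time_s: 32.43
ee_pos: [0.4434, 0.2681, 0.2044]
eef_rot: [0.092, 3.135, 0.006]
force: [0.7, 1.0, 0.9]
grip_width: 0.778
```

>>> jog_arm:
  commands:
    - {"dr": [0,0,0],"xyz": [-1,0,2],"grip": 0}
    - {"dr": [0,0,0],"xyz": [-1,0,2],"grip": 0}
    - {"dr": [0,0,0],"xyz": [-1,0,2],"grip": 0}
    - {"dr": [0,0,0],"xyz": [-1,0,2],"grip": 0}
    - {"dr": [0,0,0],"xyz": [-1,0,2],"grip": 0}

```text
time_s: 32.85
ee_pos: [0.4302, 0.2672, 0.2189]
eef_rot: [-0.091, -3.138, -0.0]
force: [0.1, 0.0, -1.1]
grip_width: 0.999
```

```bash
python3 - <<'E'
from plan import *
st(); im,p=shot('wrist','w30');st()
shot('top','t30',(130,180,510,280),2)
shot('top','t31',(270,180,400,280),6)
shot('top','t32',(380,180,510,280),6)
E
```

```text
t 32.85 tcp [0.4302 0.2672 0.2189] z [-0.003  0.    -1.   ] y [0.058 0.998 0.   ] F [ 0.1  0.  -1.1] g 0.999 j [ 0.38  0.05  1.69  0.    1.41 -1.13]
t 32.9 tcp [0.4302 0.2671 0.2188] z [-0.003  0.    -1.   ] y [0.058 0.998 0.   ] F [ 0.  -0.3 -0.4] g 1.001 j [ 0.38  0.05  1.69  0.    1.41 -1.13]
```

View pics/w30.png

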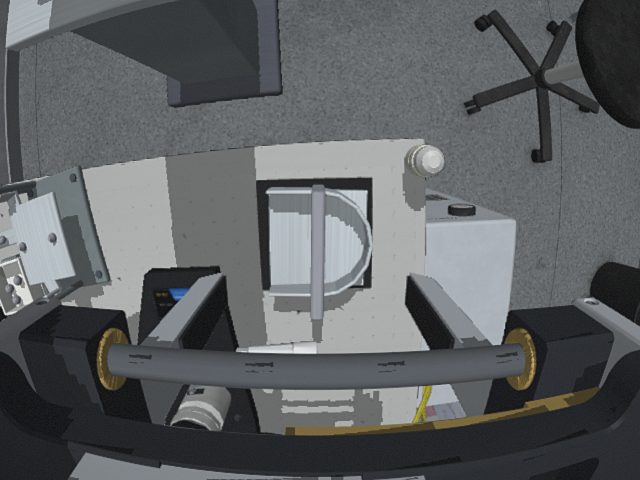

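View pics/t31.png

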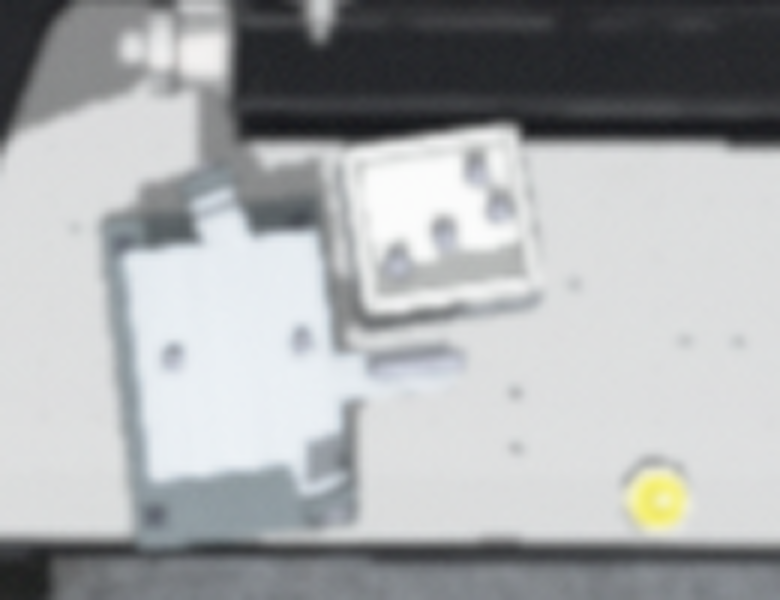

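View pics/t32.png

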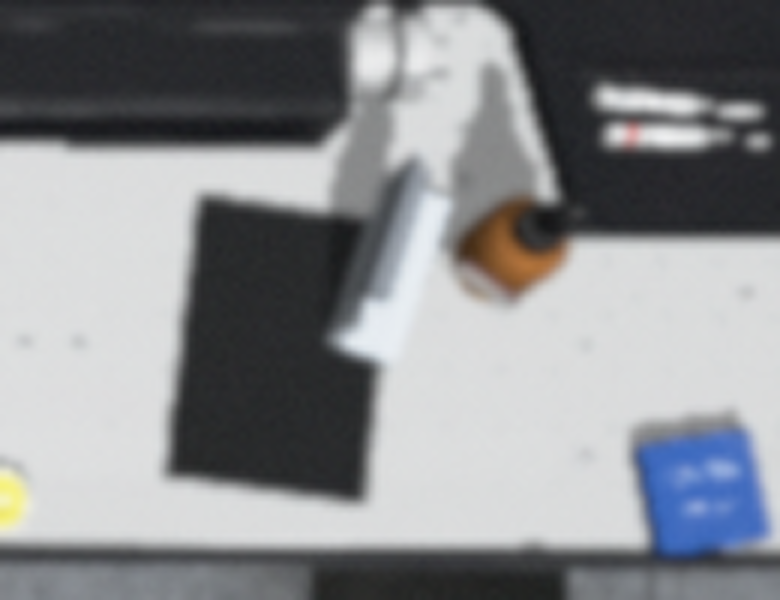

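```bash
python3 - <<'E'
from h import *
w=lambda u,v,z: onp('top',380+u/6,180+v/6,z)
a=w(412,170,.07);b=w(368,295,.07);print(a,b,np.linalg.norm(a-b),(a+b)/2,'card x ang',np.degrees(np.arctan2(*(b-a)[1::-1]))-90)
print(w(510,250,.05))
E
```

```text
[ 0.50299197 -0.41587631  0.07      ] [ 0.44871297 -0.39564516  0.07      ] 0.05792676170591968 [ 0.47585247 -0.40576073  0.07      ] card x ang 69.5583049067445
[ 0.47250642 -0.46235398  0.05      ]
```

>>> jog_arm:
  commands:
    - {"dr": [0,0,-2],"xyz": [-0.5,-2,2],"grip": 0}
    - {"dr": [0,0,-4],"xyz": [-1,-5.5,3],"grip": 0}
    - {"dr": [0,0,-6],"xyz": [-1,-9.5,3],"grip": 0}
    - {"dr": [0,0,-8],"xyz": [-1,-13.5,3],"grip": 0}
    - {"dr": [0,0,-10],"xyz": [-1,-17.5,3],"grip": 0}

```text
time_s: 33.47
ee_pos: [0.4207, 0.0913, 0.2509]
eef_rot: [0.365, 3.119, 0.002]
force: [0.7, 0.2, 0.4]
grip_width: 1.001
```

>>> jog_arm:
  commands:
    - {"dr": [0,0,-2],"xyz": [0,-4,0],"grip": 0}
    - {"dr": [0,0,-4],"xyz": [0,-8,0],"grip": 0}
    - {"dr": [0,0,-6],"xyz": [0,-12,0],"grip": 0}
    - {"dr": [0,0,-8],"xyz": [0,-16,0],"grip": 0}
    - {"dr": [0,0,-10],"xyz": [0,-20,0],"grip": 0}

```text
time_s: 33.88
ee_pos: [0.4204, -0.1093, 0.2507]
eef_rot: [0.638, 3.075, 0.003]
force: [0.6, 0.4, -0.2]
grip_width: 1.002
```

>>> jog_arm:
  commands:
    - {"dr": [0,0,0],"xyz": [0,-4,0],"grip": 0}
    - {"dr": [0,0,0],"xyz": [0,-8,0],"grip": 0}
    - {"dr": [0,0,0],"xyz": [0,-12,0],"grip": 0}
    - {"dr": [0,0,0],"xyz": [0,-16,0],"grip": 0}
    - {"dr": [0,0,0],"xyz": [0,-20,0],"grip": 0}

```text
time_s: 34.3
ee_pos: [0.4204, -0.3094, 0.2504]
eef_rot: [0.636, 3.076, 0.003]
force: [-0.2, 0.0, 0.1]
grip_width: 0.999
```

>>> jog_arm:
  commands:
    - {"dr": [0,0,0],"xyz": [1,-2,0],"grip": 0}
    - {"dr": [0,0,0],"xyz": [2,-3,0],"grip": 0}
    - {"dr": [0,0,0],"xyz": [2,-3,0],"grip": 0}
    - {"dr": [0,0,0],"xyz": [2,-3,0],"grip": 0}
    - {"dr": [0,0,0],"xyz": [2,-3,0],"grip": 0}

```text
time_s: 34.72
ee_pos: [0.4405, -0.3364, 0.2503]
eef_rot: [-0.634, -3.076, -0.004]
force: [0.4, -0.4, -0.5]
grip_width: 0.999
```

```bash
python3 - <<'E'
from plan import *
st(); im,p=shot('wrist','w33',(180,110,460,330),2.7);st()
E
```

```text
t 34.72 tcp [ 0.4405 -0.3364  0.2503] z [-0.     0.003 -1.   ] y [0.395 0.918 0.002] F [ 0.4 -0.4 -0.5] g 0.999 j [-0.81  0.13  1.53  0.    1.48 -1.97]
t 34.77 tcp [ 0.4406 -0.3363  0.2506] z [ 0.     0.002 -1.   ] y [0.395 0.919 0.002] F [ 0.1 -0.6  0.4] g 0.998 j [-0.81  0.13  1.53  0.    1.48 -1.97]
```

View pics/w33.png

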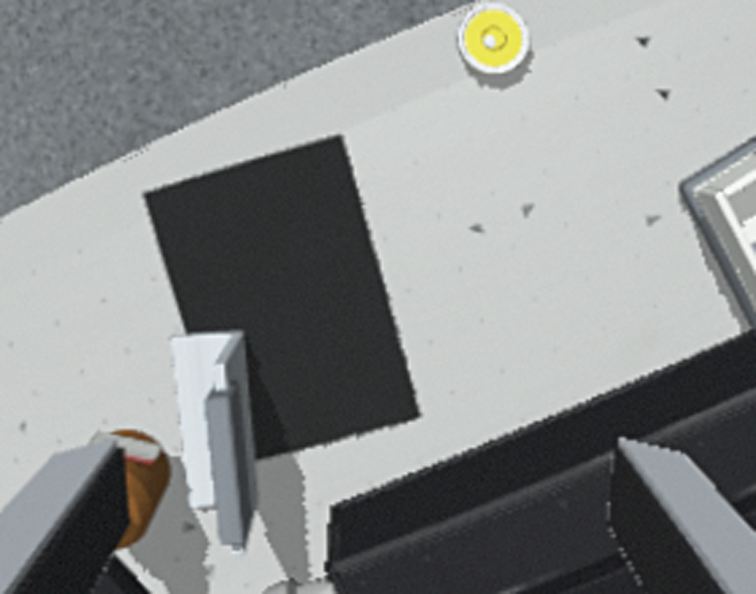

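```bash
python3 - <<'E'
from h import *
im,p=load('w33')
w=lambda u,v,z: onp('wrist',180+u/2.7,110+v/2.7,z,p)
for z in (.075,):
    a=w(219,389,z);b=w(237,547,z);print(a,b,np.linalg.norm(a-b),(a+b)/2,'card x ang',np.degrees(np.arctan2(*(a-b)[1::-1]))-90)
f=[w(170,340,.004),w(193,506,.004)];print('foot edge',f,np.linalg.norm(f[0]-f[1]),np.degrees(np.arctan2(*(f[0]-f[1])[1::-1]))-90)
q=[w(243,333,.006)];print('blade near bottom +x?',q)
m=[w(*q,.003) for q in [(145,193),(342,136),(421,415)]];print(m,'mat centre',(m[0]+m[2])/2)
for u,v in [(130,430),(160,460),(165,480),(150,520)]: print('bottle',w(u,v,.05))
E
```

```text
[ 0.44583559 -0.39705271  0.075     ] [ 0.50595071 -0.41836555  0.075     ] 0.06378137646724345 [ 0.47589315 -0.40770913  0.075     ] card x ang 70.47885914980057
foot edge [array([ 0.43087284, -0.42538527,  0.004     ]), array([ 0.50535075, -0.4503351 ,  0.004     ])] 0.07854586784196416 71.47933619864375
blade near bottom +x? [array([ 0.44063961, -0.39383909,  0.006     ])]
[array([ 0.3678739 , -0.40806194,  0.003     ]), array([ 0.38022722, -0.32084477,  0.003     ]), array([ 0.50620672, -0.33742467,  0.003     ])] mat centre [ 0.43704031 -0.3727433   0.003     ]
bottle [ 0.4518853  -0.44442521  0.05      ]
bottle [ 0.4681618  -0.43867646  0.05      ]
bottle [ 0.47672588 -0.44068253  0.05      ]
bottle [ 0.49020694 -0.45475057  0.05      ]
```

>>> jog_arm:
  commands:
    - {"dr": [0,0,2],"xyz": [1,-2,-1],"grip": 173}
    - {"dr": [0,0,4.3],"xyz": [2.5,-5,-3],"grip": 173}
    - {"dr": [0,0,4.3],"xyz": [3.55,-7,-6],"grip": 173}
    - {"dr": [0,0,4.3],"xyz": [3.55,-7,-9],"grip": 173}
    - {"dr": [0,0,4.3],"xyz": [3.55,-7,-12],"grip": 173}
  force: 50

```text
time_s: 35.18
ee_pos: [0.4769, -0.4075, 0.1302]
eef_rot: [0.518, 3.097, 0.001]
force: [-0.5, -0.1, 0.8]
grip_width: 0.68
```

>>> jog_arm:
  commands:
    - {"dr": [0,0,0],"xyz": [0,0,0],"grip": 173}
    - {"dr": [0,0,0],"xyz": [0,0,0],"grip": 173}
    - {"dr": [0,0,0],"xyz": [0,0,0],"grip": 173}
    - {"dr": [0,0,0],"xyz": [0,0,0],"grip": 173}
    - {"dr": [0,0,0],"xyz": [0,0,0],"grip": 173}

```text
time_s: 35.6
ee_pos: [0.4777, -0.4085, 0.1342]
eef_rot: [0.518, 3.094, -0.003]
force: [-1.0, 0.7, 0.2]
grip_width: 0.337
```

```bash
python3 - <<'E'
from plan import *
st(); im,p=shot('wrist','w34',(180,110,460,330),2.7);st()
E
```

```text
t 35.6 tcp [ 0.4777 -0.4085  0.1342] z [ 0.004 -0.002 -1.   ] y [ 0.326  0.946 -0.001] F [-1.   0.7  0.2] g 0.337 j [-0.85  0.38  1.48  0.    1.28 -2.09]
t 35.65 tcp [ 0.4775 -0.4083  0.1338] z [ 0.004 -0.002 -1.   ] y [ 0.326  0.946 -0.001] F [ 0.2 -0.3 -0.3] g 0.324 j [-0.85  0.38  1.48  0.    1.28 -2.09]
```

View pics/w34.png

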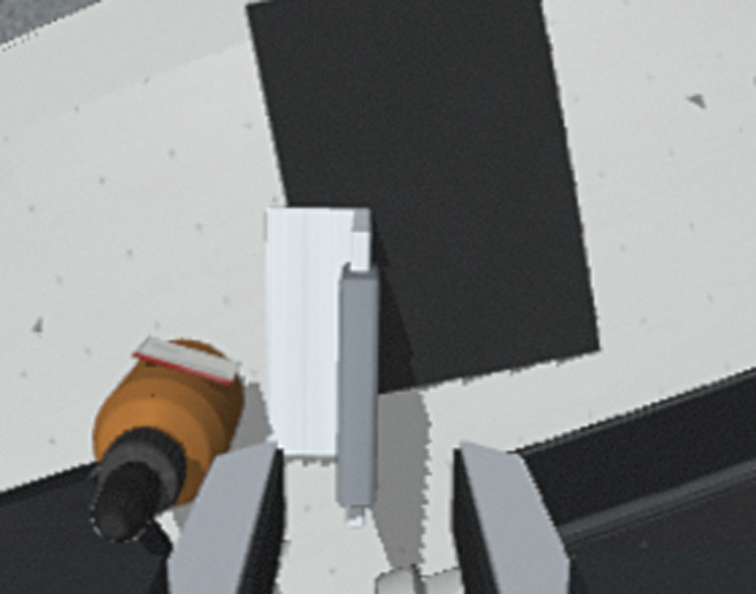

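>>> jog_arm:
  commands:
    - {"dr": [0,0,0],"xyz": [-0.1,-0.15,-1],"grip": 190}
    - {"dr": [0,0,0],"xyz": [-0.1,-0.15,-2.5],"grip": 190}
    - {"dr": [0,0,0],"xyz": [-0.1,-0.15,-4],"grip": 190}
    - {"dr": [0,0,0],"xyz": [-0.1,-0.15,-4.5],"grip": 190}
    - {"dr": [0,0,0],"xyz": [-0.1,-0.15,-4.5],"grip": 190}

```text
time_s: 36.07
ee_pos: [0.4742, -0.4077, 0.0838]
eef_rot: [-0.519, -3.096, -0.007]
force: [0.5, -0.1, 0.7]
grip_width: 0.254
```

```bash
python3 - <<'E'
from plan import *
st(); im,p=shot('wrist','w35',(180,110,460,330),2.7);st()
E
```

```text
t 36.07 tcp [ 0.4742 -0.4077  0.0838] z [-0.002  0.005 -1.   ] y [0.326 0.945 0.004] F [ 0.5 -0.1  0.7] g 0.254 j [-0.85  0.43  1.51  0.    1.2  -2.09]
t 36.12 tcp [ 0.4749 -0.4084  0.0851] z [-0.     0.003 -1.   ] y [0.326 0.945 0.003] F [ 0.1 -0.4  0. ] g 0.257 j [-0.85  0.43  1.51  0.    1.2  -2.09]
```

View pics/w35.png

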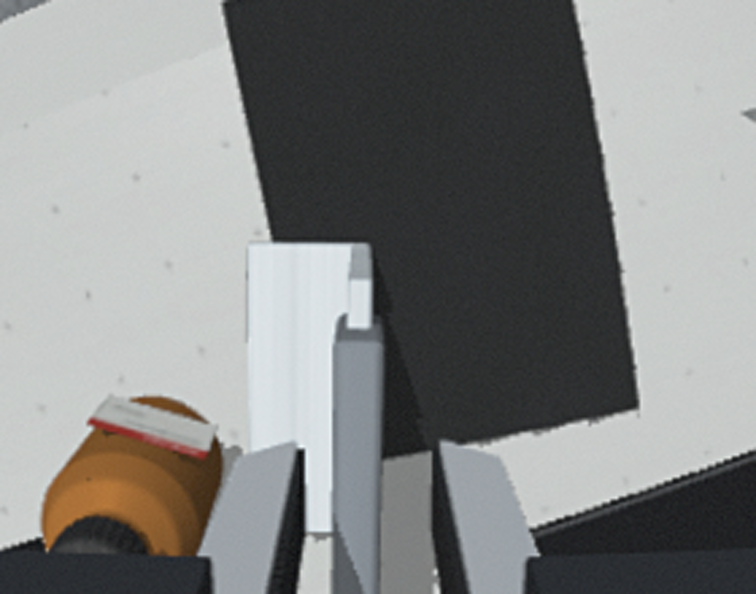

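>>> jog_arm:
  commands:
    - {"dr": [0,0,0],"xyz": [0,-0.1,-1.5],"grip": 190}
    - {"dr": [0,0,0],"xyz": [0,-0.1,-3],"grip": 190}
    - {"dr": [0,0,0],"xyz": [0,-0.1,-4.4],"grip": 190}
    - {"dr": [0,0,0],"xyz": [0,-0.1,-4.4],"grip": 190}
    - {"dr": [0,0,0],"xyz": [0,-0.1,-4.4],"grip": 255}

```text
time_s: 36.53
ee_pos: [0.475, -0.4094, 0.0414]
eef_rot: [-0.519, -3.098, -0.004]
force: [0.1, 0.5, 1.0]
grip_width: 0.218
```

>>> jog_arm:
  commands:
    - {"dr": [0,0,0],"xyz": [0,0,0],"grip": 255}
    - {"dr": [0,0,0],"xyz": [0,0,0],"grip": 255}
    - {"dr": [0,0,0],"xyz": [0,0,0],"grip": 255}
    - {"dr": [0,0,0],"xyz": [0,0,0],"grip": 255}
    - {"dr": [0,0,0],"xyz": [0,0,0],"grip": 255}

```text
time_s: 36.95
ee_pos: [0.4761, -0.4105, 0.0431]
eef_rot: [0.519, 3.096, 0.0]
force: [0.2, 0.4, 1.6]
grip_width: 0.1
```

```bash
python3 - <<'E'
from plan import *
st(); im,p=shot('wrist','w36',(180,110,460,330),2.7);st()
E
```

```text
t 36.95 tcp [ 0.4761 -0.4105  0.0431] z [ 0.002 -0.    -1.   ] y [0.326 0.945 0.001] F [0.2 0.4 1.6] g 0.1 j [-0.85  0.48  1.53  0.    1.12 -2.09]
t 37.0 tcp [ 0.4761 -0.4105  0.0431] z [ 0.002 -0.    -1.   ] y [0.326 0.945 0.001] F [-0.1 -0.1  4. ] g 0.105 j [-0.85  0.48  1.53  0.    1.12 -2.09]
```

View pics/w36.png

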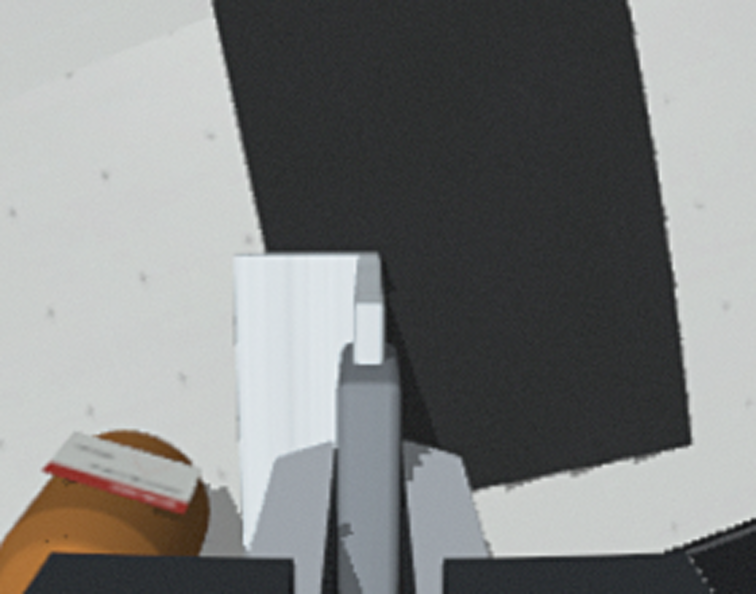

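>>> jog_arm:
  commands:
    - {"dr": [0,0,0],"xyz": [0,0,1],"grip": 255}
    - {"dr": [0,0,0],"xyz": [0,0,2.5],"grip": 255}
    - {"dr": [0,0,0],"xyz": [0,0,4],"grip": 255}
    - {"dr": [0,0,2],"xyz": [-0.5,0.5,5],"grip": 255}
    - {"dr": [0,0,4],"xyz": [-1.5,1.5,5],"grip": 255}

```text
time_s: 37.42
ee_pos: [0.4623, -0.3971, 0.0953]
eef_rot: [0.408, 3.11, -0.004]
force: [0.2, 0.2, -2.2]
grip_width: 0.102
```

>>> jog_arm:
  commands:
    - {"dr": [0,0,2],"xyz": [-1,1,0],"grip": 255}
    - {"dr": [0,0,4],"xyz": [-2,2,0],"grip": 255}
    - {"dr": [0,0,6],"xyz": [-2.4,2.25,-1],"grip": 255}
    - {"dr": [0,0,7],"xyz": [-2.4,2.25,-2],"grip": 255}
    - {"dr": [0,0,7],"xyz": [-2.4,2.25,-3],"grip": 255}

```text
time_s: 37.83
ee_pos: [0.4362, -0.3721, 0.0615]
eef_rot: [0.22, 3.134, 0.003]
force: [0.4, 0.3, -2.7]
grip_width: 0.103
```

>>> jog_arm:
  commands:
    - {"dr": [0,0,0],"xyz": [0,0,0],"grip": 255}
    - {"dr": [0,0,0],"xyz": [0,0,0],"grip": 255}
    - {"dr": [0,0,0],"xyz": [0,0,0],"grip": 255}

```text
time_s: 38.08
ee_pos: [0.4367, -0.3727, 0.0618]
eef_rot: [0.22, 3.133, 0.003]
force: [-0.2, 0.5, -2.0]
grip_width: 0.107
```

```bash
python3 - <<'E'
from plan import *
st(); im,p=shot('wrist','w37',(180,110,460,330),2.7);st()
E
```

```text
t 38.08 tcp [ 0.4367 -0.3727  0.0618] z [ 0.     0.002 -1.   ] y [0.14  0.99  0.002] F [-0.2  0.5 -2. ] g 0.107 j [-0.86  0.36  1.67  0.    1.12 -2.29]
t 38.13 tcp [ 0.4369 -0.3729  0.0622] z [ 0.001  0.001 -1.   ] y [0.14  0.99  0.001] F [-0.8  0.2 -2.1] g 0.105 j [-0.86  0.36  1.67  0.    1.12 -2.29]
```

View pics/w37.png

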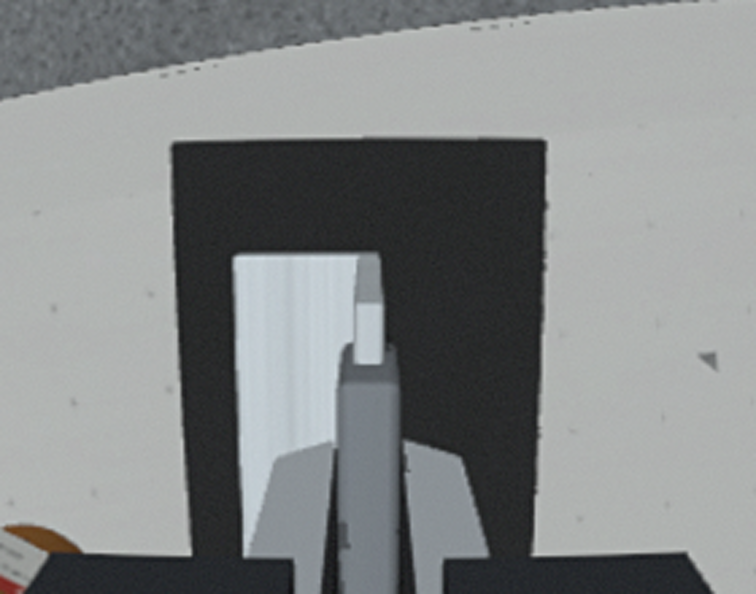

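Centred over the mat. Lower: underside about 18 mm above the mat.

>>> jog_arm:
  commands:
    - {"dr": [0,0,0],"xyz": [0,0,-0.5],"grip": 255}
    - {"dr": [0,0,0],"xyz": [0,0,-1],"grip": 255}
    - {"dr": [0,0,0],"xyz": [0,0,-1.4],"grip": 255}
    - {"dr": [0,0,0],"xyz": [0,0,-1.6],"grip": 255}
    - {"dr": [0,0,0],"xyz": [0,0,-1.6],"grip": 255}

```text
time_s: 38.55
ee_pos: [0.4359, -0.3718, 0.045]
eef_rot: [-0.22, -3.133, -0.005]
force: [-0.9, 0.3, -1.6]
grip_width: 0.106
```

>>> jog_arm:
  commands:
    - {"dr": [0,0,0],"xyz": [0,0,-0.1],"grip": 255}
    - {"dr": [0,0,0],"xyz": [0,0,-0.2],"grip": 255}
    - {"dr": [0,0,0],"xyz": [0,0,-0.2],"grip": 255}

```text
time_s: 38.8
ee_pos: [0.4364, -0.3724, 0.0439]
eef_rot: [0.22, 3.134, 0.003]
force: [-0.3, 0.3, -1.2]
grip_width: 0.103
```

>>> jog_arm:
  commands:
    - {"dr": [0,0,0],"xyz": [0,0,-0.1],"grip": 255}
    - {"dr": [0,0,0],"xyz": [0,0,-0.1],"grip": 255}

```text
time_s: 38.97
ee_pos: [0.4366, -0.3726, 0.0432]
eef_rot: [0.22, 3.133, 0.002]
force: [-0.1, -0.7, -2.3]
grip_width: 0.106
```

>>> jog_arm:
  commands:
    - {"dr": [0,0,0],"xyz": [0,0,-0.1],"grip": 255}
    - {"dr": [0,0,0],"xyz": [0,0,-0.2],"grip": 255}
    - {"dr": [0,0,0],"xyz": [0,0,-0.2],"grip": 255}

```text
time_s: 39.22
ee_pos: [0.4366, -0.3725, 0.0431]
eef_rot: [0.219, 3.134, 0.002]
force: [-4.0, 3.0, 9.7]
grip_width: 0.102
```

>>> jog_arm:
  commands:
    - {"dr": [0,0,0],"xyz": [0,0,0],"grip": 255}
    - {"dr": [0,0,0],"xyz": [0,0,-0.1],"grip": 255}

```text
time_s: 39.38
ee_pos: [0.4366, -0.3725, 0.043]
eef_rot: [0.22, 3.134, 0.003]
force: [-6.2, 6.4, 21.6]
grip_width: 0.104
```

>>> jog_arm:
  commands:
    - {"dr": [0,0,0],"xyz": [0,0,0.2],"grip": 255}
    - {"dr": [0,0,0],"xyz": [0,0,0.2],"grip": 200}
    - {"dr": [0,0,0],"xyz": [0,0,0.2],"grip": 120}
    - {"dr": [0,0,0],"xyz": [0,0,0.2],"grip": 120}
    - {"dr": [0,0,0],"xyz": [0,0,0.2],"grip": 120}

```text
time_s: 39.8
ee_pos: [0.4363, -0.3723, 0.0417]
eef_rot: [0.22, 3.134, 0.003]
force: [-0.9, -0.7, -0.8]
grip_width: 0.349
```

>>> jog_arm:
  commands:
    - {"dr": [0,0,0],"xyz": [0,0,0],"grip": 120}
    - {"dr": [0,0,0],"xyz": [0,0,0],"grip": 120}
    - {"dr": [0,0,0],"xyz": [0,0,0],"grip": 120}

```text
time_s: 40.05
ee_pos: [0.4363, -0.3723, 0.0417]
eef_rot: [0.22, 3.134, 0.003]
force: [-0.8, -0.1, 0.8]
grip_width: 0.526
```

>>> jog_arm:
  commands:
    - {"dr": [0,0,0],"xyz": [0,0,2],"grip": 120}
    - {"dr": [0,0,0],"xyz": [0,0,5],"grip": 100}
    - {"dr": [0,0,0],"xyz": [0,0,9],"grip": 60}
    - {"dr": [0,0,0],"xyz": [0,0,13],"grip": 0}
    - {"dr": [0,0,0],"xyz": [-2,0,16],"grip": 0}

```text
time_s: 40.47
ee_pos: [0.4191, -0.3733, 0.2057]
eef_rot: [0.216, 3.129, -0.002]
force: [-1.0, -0.7, 0.6]
grip_width: 0.778
```

>>> jog_arm:
  commands:
    - {"dr": [0,0,0],"xyz": [-1,2,1],"grip": 0}
    - {"dr": [0,0,0],"xyz": [-1,3,1],"grip": 0}
    - {"dr": [0,0,0],"xyz": [-1,3,1],"grip": 0}
    - {"dr": [0,0,0],"xyz": [-1,3,1],"grip": 0}
    - {"dr": [0,0,0],"xyz": [-1,3,1],"grip": 0}

```text
time_s: 40.88
ee_pos: [0.4061, -0.3417, 0.2099]
eef_rot: [-0.219, -3.132, -0.006]
force: [-0.9, -0.5, 0.3]
grip_width: 0.995
```

```bash
python3 - <<'E'
from plan import *
st(); im,p=shot('wrist','w38');st()
shot('top','t38',(130,180,510,280),2)
shot('top','t39',(130,180,260,280),6)
E
```

```text
t 40.88 tcp [ 0.4061 -0.3417  0.2099] z [-0.002  0.004 -1.   ] y [0.139 0.99  0.004] F [-0.9 -0.5  0.3] g 0.995 j [-0.86  0.11  1.64  0.    1.39 -2.3 ]
t 40.93 tcp [ 0.4062 -0.3419  0.2099] z [-0.002  0.004 -1.   ] y [0.139 0.99  0.004] F [-0.1 -0.1  0.5] g 0.999 j [-0.86  0.11  1.64  0.    1.39 -2.29]
```

View pics/w38.png

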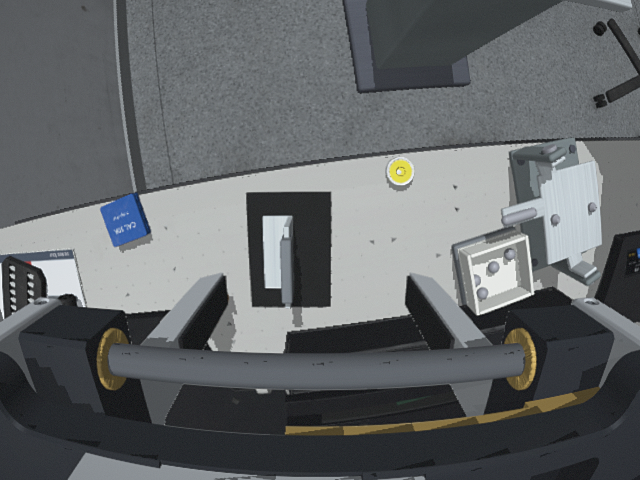

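View pics/t38.png

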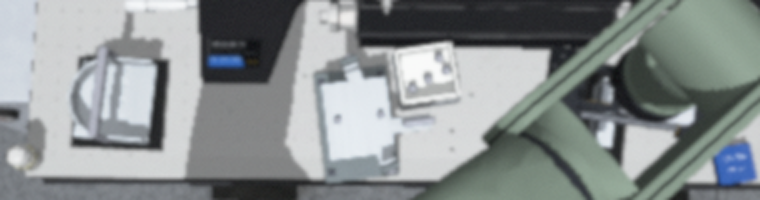

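View pics/t39.png

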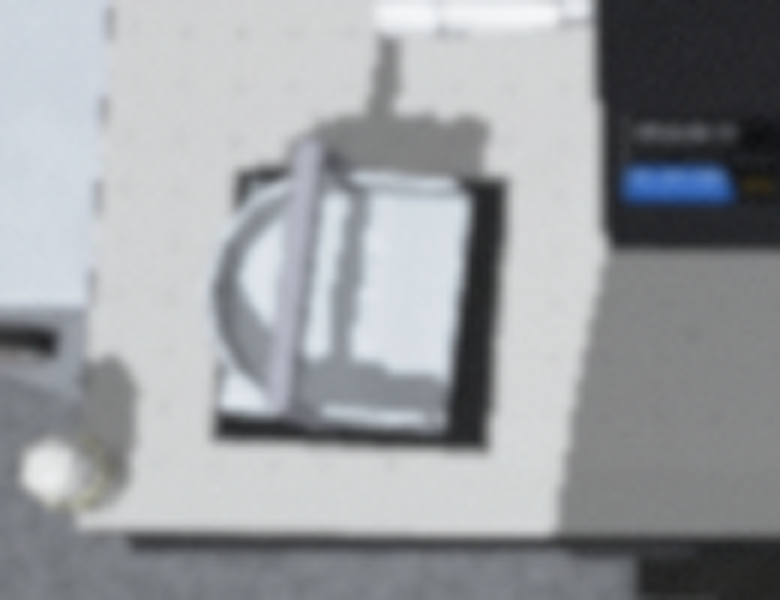

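```bash
python3 - <<'E'
from plan import *
st(); print(manip.hand_in())
E
```

```text
t 41.03 tcp [ 0.4062 -0.3422  0.2103] z [-0.001  0.004 -1.   ] y [0.14  0.99  0.003] F [ 0.4 -0.3 -0. ] g 0.999 j [-0.86  0.11  1.64  0.    1.39 -2.29]
the job is handed in; nothing more can be done
None
```

The job is done and handed in at about 41 s; `hand_in()` reported no verdict. I seated the bowl on the pegs and tipped it with the card. The balls ran into the receiver, and I put the card and the empty bowl back on their mats.

**Balls:** Four were visible at the start, and the last pictures show four in the receiver and none in the bowl. The wrist force was too noisy to confirm the count by weight.

**Tipping:** I pressed with the card leaning about 0.24 rad, under the 0.3 limit, because by my reckoning an upright card would have met the bowl's tipped wall. The tilt itself was not read; I took it as full from the pressing force and depth. One ball jammed. Easing the card up, moving it about 2.5 mm closer and pressing again freed it.

**Card:** The first time I stood the card on its mat, it was later knocked partly off, towards the bottle. I gripped it again and stood it back in the middle.

**Final pictures:**
- **Card:** upright in the middle of its mat.
- **Bowl:** on its mat, about 2 mm from the centre by the tool position at release.
- **Deck:** looks level.
- **Bystanders:** the bubble level and calibration box look unmoved, and I never worked near the objective. The arm hid the bottle, which showed no sign of moving during the second card grasp.
- **Gripper:** open and clear of everything.

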